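# Load the garlic into the clay baker in the countertop oven

## Robot

A 6-joint arm with a two-finger parallel gripper is mounted at the origin on a cart in front of the work surface, level with it; the furniture and walls round the work are solid. World frame = base frame: x ahead of the robot, y to its left, z up, the work surface at z = 0. Lengths are in m, angles in rad, forces in N, time in s.
With the tool pointing down it reaches from about 0.35 to 0.775 m from the base axis. Payload 7.3 kg.
Tool frame: the origin (TCP) lies at the very end of the fingers, on their centre line; the grasp point (between the pads) lies 19 mm behind it (robot.tcp_to_grasp is the distance from the TCP to the grasp point, in m); z points along the fingers, y is the direction in which the jaws open and shut (so a half turn about z gives the same grasp; the last joint's range is limited). The gripper opens to 92 mm and grips with 3 to 60 N. Pads are 19 mm wide; open, the fingers measure 130 mm over their backs; the gripper's body (75 mm by 190 mm) begins 47 mm behind the grasp point.
Start: joints at [1.042, 0.342, 1.524, -0, 1.275, -0.146], TCP at [0.196, 0.487, 0.189] pointing down, gripper open.
Joint ranges: [-2.53, 2.53], [-0.77, 2.02], [0.04, 2.7], [-1, 4.14], [0.28, 2.66], [-3.11, 3.11]. Speed limits (rad/s): [2.57, 2.57, 3.14, 3.14, 3.14, 3.14].

## Interface

Orientations are given as [roll, pitch, yaw] about the fixed x, y, z axes, in that order (R = Rz(yaw) Ry(pitch) Rx(roll)).
In Python, from cell import robot gives the robot as it stands.
- The arm moves only by the tool arm_command, never from a script. Its argument "motion" is a list that holds one entry, the list of rows, each a list of 7 numbers: the turn, a rotation vector about the tool's x, y, z in units of 90 degrees (1.0 is 90 degrees), then the shift along the tool's x, y, z in units of 30 cm (1.0 is 30 cm), then the opening, from -1 (shut) to 1 (fully open). In form: [[[wx, wy, wz, tx, ty, tz, grip], ...]]. A call has 1 to 8 rows; each row is the pose to reach, as a shift and turn from the pose commanded when the call began, along the tool's axes at that moment; what a row does not reach only later rows make up. A row lasts 1/10 s, in which the tool goes at most 50 mm and 8.59 degrees, less where a joint would pass 70% of its speed; a pose out of reach is approached as far as the arm can. A call with a number of a shift or a turn outside -1 to 1 is refused whole. A call with a gripper value outside its range is refused whole. The fingers move at their own pace and stop on an object; "grip_force" is the grip in N (left out, the last holds). Time passes only in rows, so rows that repeat a pose let the fingers close. It gives the time, the measured TCP pose, the force and the opening at its end, in the units of the state.
- robot.observe(): the state, without advancing time (a new reading comes with each control period).
- robot.read_camera(name): name is "side" or "top"; returns a dict with "image" (480x640x3 uint8, red, green, blue), "z_map" (480x640 float32, m along the optical axis (not along the pixel's ray), 0 where there is no reading), "fov_y" (degrees; the focal length in pixels is half the picture's height over the tangent of half this angle, whatever the lens; pixels are square), "cx", "cy" (the principal point, pixels), "cam_to_world" (4x4, takes a point from camera to world coordinates). Camera axes: x right, y down, z forward; pixel columns grow to the right and rows downward; lengths in m; the calibration is good to about 2 mm. A picture is of the moment at which its call begins.
- robot.hand_in(): hands the job in, once; it reports no verdict.
The state is a dict: "time": time; "qpos": joint angles; "qvel": joint speeds; "joint_efforts": joint torques, N m; "tool_pos": TCP position; "tool_rot": TCP orientation; "contact_force": force on the tool from outside, world axes, zero at the start; "torque": the same for the moment, N m; "opening": finger opening in m.
Only numpy, scipy, OpenCV 4.12 (cv2) and the standard library are available. Lean on these libraries where they do the work, as an engineer would, in place of code of your own. Each camera call takes 0.05 s, during which the arm holds its last target.

## Task

Load the garlic into the covered clay baker that is kept in the countertop oven. Swing the oven door wide open, pull the rack all the way out, lift the lid off the baker by its knob and set it down to one side, and put every garlic bulb from the worktop into the baker; then put the lid back on so that it sits properly in the rim, slide the rack fully home and shut the door. The baker stays on its rack and the other things on the worktop stay where they are.

Things in the scene. Friction and masses are not known exactly. Their poses are not given: they have to be found in the camera images.
- oven: Steel countertop oven, fixed, 270 mm deep (x), 354 wide (y), 196 high. Origin at the centre of its underside, on the worktop; x points away from the robot into the oven, y to its left. Front face at x = -135 mm: door on the left (y = +177 to -109), fixed control panel on the right with two dials standing 20 mm out. Cavity y = -101 to +163 mm, ceiling z = 182.
- oven_door (a joint): Door, a 22 mm thick black frame with a glass pane, 286 mm wide, z = 34 to 184 mm. Upright hinge at its left edge. Angle in rad: 0 = shut, grows as the right (free) edge swings towards the robot and round to the left; 1.57 = square to the front, stop at 2.0. Easy (0.12 N m friction); stays where it is left.
- door_hinge (a point): Point on the upright hinge axis of the door, at the oven's left front corner, 170 mm above the worktop. Its axes turn with the door and equal the oven's while the door is shut.
- door_handle (a point): Grip point on the door handle, 170 mm above the worktop. The handle is an upright round steel bar, 12 mm diameter, z = 56 to 192 mm, 256 mm from the hinge axis along the door, its centre line 41 mm in front of the door's outer face. Two thin stems at z = 78 and 126 mm join it to the door; above them it stands free and can be taken from above.
- oven_rack (a joint): Pull-out wire rack in the oven, in m: 0 = fully home, 0.235 = all the way out (along the oven's -x, towards the robot), stops at both ends. About 1.5 N friction; stays where it is left. Rack and door must not be run into each other: move it only with the door wide open.
- rack_grip (a point): Point on the rack's pull, 112 mm above the worktop: an upright black grip 16 mm wide (y), 12 thick (x), z = 46 to 130 mm, in the middle of the rack's front edge, between wire fences up to z = 81 mm. Rack home: it is 6 mm in front of the oven's front, below the roof's edge, so come to it sloping forward and down, a finger on its left and right; 22 mm are free behind it. Axes as the oven's.
- rack_middle (a point): Middle of the rack where the baker stands, on top of its wires, 46 mm above the worktop; the rack is 247 by 252 mm. It moves with the rack.
- clay_baker: Round terracotta baker on the rack, loose, 0.9 kg, rides with the rack. 208 mm across the rim (240 over two small lugs left and right), 78 mm high; inside 189 mm across at the floor, 197 at the rim, floor 7 mm thick. Origin at the centre of its underside, z up.
- baker_lid: Loose round terracotta lid with a knob, 207 mm across, 0.32 kg. Origin at the centre of the underside of a 6 mm deep locating disc (185 mm across) that drops into the baker's mouth with 5 mm to spare all round; the flange rests on the rim. Seated, its origin is 72 mm above the baker's; on the worktop it is at z = 0. z up through the knob.
- lid_knob (a point): Grip point in the lid's knob, 32 mm above the lid's origin on its axis. The knob is round, 34 mm diameter at its widest (28 to 40 mm above the origin), 22 mm at its neck, its top 42 mm above the origin.
- garlic_1: Garlic bulb, off-white, 61 mm across at its widest (about 25 mm up) and 59 mm tall to its tip, 40 g. It stands on the worktop on its slightly flat root end; origin at the centre of that underside, z up. One of the two or three bulbs lying about on the right of the worktop; absent (None) in some starts. A wall shelf hangs 0.59 m over the worktop to the right of y = -0.38 m: keep the arm low there.
- garlic_2: Garlic bulb, off-white, 61 mm across at its widest (about 25 mm up) and 59 mm tall to its tip, 40 g. It stands on the worktop on its slightly flat root end; origin at the centre of that underside, z up. One of the two or three bulbs lying about on the right of the worktop; absent (None) in some starts. A wall shelf hangs 0.59 m over the worktop to the right of y = -0.38 m: keep the arm low there.
- garlic_3: Garlic bulb, off-white, 61 mm across at its widest (about 25 mm up) and 59 mm tall to its tip, 40 g. It stands on the worktop on its slightly flat root end; origin at the centre of that underside, z up. One of the two or three bulbs lying about on the right of the worktop; absent (None) in some starts. A wall shelf hangs 0.59 m over the worktop to the right of y = -0.38 m: keep the arm low there.
- onion: Onion, 78 mm across, 85 mm tall, bystander on the worktop right of the oven; origin under its centre.
- salt_shaker: Salt shaker, glass with a grey cap, 44 mm across, 90 mm tall, bystander right of the oven; origin under its centre.
Things that resemble listed ones, but are neither listed nor needed, are in the scene too. What is shaped like the garlic_2 but pink is not meant.

How it is judged:
By the outcome, as a careful person would: the job done as asked, in the order asked, and still so for the second after the job is handed in, with the robot touching nothing.
Of garlic_1, garlic_2, garlic_3 only 2 to 3 are there at a start; the rules pass over those that are not, and their reading is None.
At some moment in a run one of garlic_1, garlic_2, garlic_3 may be knocked a few centimetres aside while the robot is not near it.
It also fails if it takes over 210 s, if anything falls off the work surface, if the arm or the gripper's body presses on something with over 40 N, if the wrist force passes 120 N, or if a joint passes its speed limit or range.

## Working session

There is one attempt and no reset: what is moved stays moved. The work goes in short steps, Python scripts to look and compute and a tool call to move; the robot and the scene stay as the last step left them, time stands still between calls to the robot, and variables do not carry over. Pictures are saved under pics/ and viewed, and the job is handed in when it is done.

Besides the shell and the picture viewer there is one more tool, called after ">>>" as name(argument=value, ...) on one line, values as JSON. arm_command: Moves the arm, as the interface text tells. Its arguments: {"type":"object","properties":{"motion":{"type":"array"},"grip_force":{"type":"number"}},"required":["motion"]}

```bash
ls; mkdir -p pics
python3 - <<'E'
from cell import robot
import cv2
print(robot.observe())
for n in ("side","top"):
    c=robot.read_camera(n)
    cv2.imwrite(f"pics/{n}0.png",c["image"][:,:,::-1])
    print(n,c["fov_y"],c["cx"],c["cy"],c["cam_to_world"])
E
```

```text
pics
{'time': 0.0, 'qpos': array([ 1.04200658e+00,  3.42732577e-01,  1.52499634e+00,  1.90175022e-05,
        1.27541221e+00, -1.46014975e-01]), 'qvel': array([ 0.00084546, -0.0003112 , -0.00136659,  0.00294404, -0.00099463,
        0.00043368]), 'joint_efforts': array([ 1.44609068e-03, -4.31259263e+01, -2.44228631e+01,  7.17548607e-02,
        5.58933802e-02, -1.31772795e-04]), 'tool_pos': array([0.19583157, 0.4866135 , 0.18794712]), 'tool_rot': array([-3.14006330e+00, -2.43290092e-04,  2.75881214e+00]), 'contact_force': array([ 0.45756223, -1.03992311, -0.80259656]), 'torque': array([-0.01286923, -0.05151145,  0.02211329]), 'opening': 0.09217419847079746}
side 57.51841979492852 321.8489657620375 235.21862472720517 [[-0.2721624  -0.83475558  0.47865515  0.08595352]
 [-0.96222345  0.2398812  -0.12877513  0.07136624]
 [-0.00732461 -0.49562096 -0.86850804  1.02516217]
 [ 0.          0.          0.          1.        ]]
top 57.590137332130276 317.8611765277174 233.81432348577007 [[-0.03090281 -0.97311021  0.2282576   0.39059272]
 [-0.99950019  0.02856342 -0.01354615 -0.0652106 ]
 [ 0.00666208 -0.22856213 -0.97350653  0.98187082]
 [ 0.          0.          0.          1.        ]]
```

Side view and top view show three off-white bulbs at top (361,307), (399,306) and (440,307). The look-alikes are pink, at (361,242) and (311,344). The oven roof runs from (186,57) to (361,180), with the handle at (313,212).

```bash
cat > h.py <<'E'
from cell import robot
import numpy as np, cv2
from scipy.spatial.transform import Rotation as R
def cam(n):
    return robot.read_camera(n)
def cloud(c):
    h,w=c["z_map"].shape; f=h/2/np.tan(np.radians(c["fov_y"])/2)
    u,v=np.meshgrid(np.arange(w),np.arange(h)); z=c["z_map"]
    P=np.stack([(u-c["cx"])/f*z,(v-c["cy"])/f*z,z],-1)
    W=P@c["cam_to_world"][:3,:3].T+c["cam_to_world"][:3,3]
    W[z==0]=np.nan
    return W
def onplane(c,u,v,zw):
    f=240/np.tan(np.radians(c["fov_y"])/2)
    d=c["cam_to_world"][:3,:3]@np.array([(u-c["cx"])/f,(v-c["cy"])/f,1]); o=c["cam_to_world"][:3,3]
    return o+d*(zw-o[2])/d[2]
def save(c,name,box=None,s=1):
    im=c["image"][:,:,::-1]
    if box: x0,y0,x1,y1=box; im=im[y0:y1,x0:x1]
    cv2.imwrite("pics/"+name,cv2.resize(im,None,fx=s,fy=s,interpolation=cv2.INTER_CUBIC))
E
python3 - <<'E'
from h import *
c=cam("top");W=cloud(c);s=cam("side");S=cloud(s)
save(c,"top1.png",(280,190,480,370),4); save(c,"top1b.png",(170,40,370,220),4);save(s,"side1.png",(180,90,480,360),2.6)
# oven roof
for X,n in((W,'t'),(S,'s')):
    m=(abs(X[...,2]-0.196)<0.006)&(X[...,0]>0.4)
    m=cv2.morphologyEx(m.astype(np.uint8),cv2.MORPH_OPEN,np.ones((7,7)))>0
    p=X[m]; r=cv2.minAreaRect((p[:,:2]*1000).astype(np.float32)); print(n,m.sum(),r,np.median(p[:,2])); print(cv2.boxPoints(r))
# garlic: points z 0.02..0.06 blobs
m=(W[...,2]>0.015)&(W[...,2]<0.1)&(W[...,0]<0.8)
k,l,st,_=cv2.connectedComponentsWithStats(m.astype(np.uint8))
for i in range(1,k):
    if st[i,4]>60:
        p=W[l==i]; print(st[i],(p.min(0)+p.max(0)).round(3)/2,p[:,2].max().round(3),c["image"][l==i].mean(0).round())
E
```

```text
t 22174 ((817.2052001953125, 9.3197021484375), (354.6411437988281, 271.8328552246094), 87.61878967285156) 0.1966710772953681
[[ 674.0388  -162.2007 ]
 [ 945.63696 -173.4948 ]
 [ 960.3716   180.8401 ]
 [ 688.77344  192.1342 ]]
s 11887 ((815.7476806640625, 11.594146728515625), (354.2053527832031, 274.0668640136719), 87.14866638183594) 0.195054132864119
[[ 670.07404 -158.47258]
 [ 943.8016  -172.10594]
 [ 961.4213   181.66087]
 [ 687.6938   195.29424]]
[ 468  138  172  132 3345] [ 0.6585 -0.6045  0.0575] 0.1 [65. 54. 49.]
[378 150  21  27 407] [ 0.77   -0.2425  0.054 ] 0.093 [88. 86. 84.]
[408 163  34  33 881] [ 0.733  -0.3255  0.0535] 0.087 [97. 67. 40.]
[198 181  59   3 102] [0.73   0.1135 0.062 ] 0.099 [29. 26. 26.]
[260 182  61   3 100] [ 0.7255 -0.022   0.063 ] 0.099 [31. 26. 26.]
[315 197  42  19 270] [ 0.6645 -0.1175  0.0605] 0.1 [17. 17. 18.]
[193 205 118  11 962] [0.6615 0.061  0.0675] 0.1 [18. 19. 20.]
[610 215  30  30 292] [ 0.59   -0.725   0.0655] 0.1 [67. 64. 59.]
[348 229  26  27 502] [ 0.593  -0.173   0.0415] 0.063 [131.  73.  91.]
[508 285  38  33 935] [ 0.452  -0.526   0.0325] 0.05 [123. 120. 119.]
[347 293  28  27 554] [ 0.4515 -0.166   0.0395] 0.06 [117. 103. 100.]
[385 292  28  28 553] [ 0.45   -0.248   0.0405] 0.061 [116. 102.  99.]
[426 292  27  28 557] [ 0.4475 -0.336   0.0395] 0.059 [116. 102.  99.]
[  0 313  39  32 862] [0.4265 0.559  0.034 ] 0.051 [117.  92.  61.]
[297 329  27  29 574] [ 0.3775 -0.0545  0.0415] 0.06 [135.  76.  95.]
```

The close crop confirms it: three off-white bulbs and two pink ones. Next I'll fix the oven frame and the handle.

```bash
cat >> h.py <<'E'
YAW=-0.045; C=np.array([0.8165,0.0102,0])
def oven(p):
    return C+R.from_euler('z',YAW).apply(p)
def rows(pos,rot):
    """relative rotvec/90deg and shift/30cm in tool frame from measured pose"""
    o=robot.observe(); Rt=R.from_euler('xyz',o["tool_rot"]); 
    t=Rt.inv().apply(np.array(pos)-o["tool_pos"])/0.3
    w=(Rt.inv()*rot).as_rotvec()/(np.pi/2)
    return w.round(3),t.round(3)
def down(jaw):  # jaw = world angle of the jaw axis (tool y), tool down
    return R.from_euler('xyz',[np.pi,0,jaw+np.pi/2])
E
python3 - <<'E'
from h import *
for n in("top","side"):
    c=cam(n);W=cloud(c)
    m=(W[...,2]>0.13)&(W[...,2]<0.21)&(W[...,0]<0.655)&(W[...,0]>0.55)&(abs(W[...,1])<0.15)
    p=W[m]; print(n,m.sum(),p.min(0),p.max(0)); q=p[p[:,2]>0.185]; print(np.median(q,0),len(q))
print(oven([-198,-79,170]and[-.198,-.079,.17]), oven([-.141,.031,.112]),oven([-.135,.177,.17]))
for j in(np.pi/2,-np.pi/2): print(rows([.6,-.06,.3],down(j)))
E
```

```text
top 173 [ 0.60792159 -0.13083532  0.1300529 ] [ 0.65499912 -0.05102979  0.194177  ]
[ 0.61278145 -0.06649495  0.19088969] 33
side 365 [ 0.60476432 -0.14086572  0.13008661] [ 6.54969228e-01 -6.52182568e-04  1.91574287e-01]
[ 0.61122136 -0.06372749  0.18928883] 18
[ 0.61514664 -0.05981303  0.17      ] [0.67703727 0.04751148 0.112     ] [0.68959898 0.19309377 0.17      ]
(array([-0.   , -0.   , -0.244]), array([-1.93 , -1.188, -0.372]))
(array([-0.   ,  0.   ,  1.756]), array([-1.93 , -1.188, -0.372]))
```

>>> arm_command(motion=[[[0, 0, 0, 0, 0, -0.2, 1], [0, 0, -0.1, 0, 0, -0.37, 1], [0, 0, -0.24, -0.97, -0.6, -0.37, 1], [0, 0, -0.24, -0.97, -0.6, -0.37, 1], [0, 0, -0.24, -0.97, -0.6, -0.37, 1], [0, 0, -0.24, -0.97, -0.6, -0.37, 1], [0, 0, -0.24, -0.97, -0.6, -0.37, 1], [0, 0, -0.24, -0.97, -0.6, -0.37, 1]]], grip_force=15)

```text
time: 1.1
tool_pos: [0.3718, 0.2474, 0.2984]
tool_rot: [3.141, 0.001, 3.136]
contact_force: [1.2, 0.6, 0.4]
opening: 0.092
```

Run:
```python
from h import *
o=robot.observe();print(o["tool_pos"],o["tool_rot"],o["qpos"].round(2),o["time"]);print(rows([.6125,-.063,.3],down(np.pi/2)))
```

```text
[0.37179831 0.24737553 0.29838069] [3.14118015e+00 5.92555426e-04 3.13607467e+00] [ 0.42  0.13  1.51  0.    1.51 -1.15] 1.1
(array([ 0.   ,  0.   , -0.004]), array([-0.808, -1.03 , -0.005]))
```

>>> arm_command(motion=[[[0, 0, 0, -0.8, -1.0, 0, 1], [0, 0, 0, -0.8, -1.0, 0, 1], [0, 0, 0, -0.8, -1.0, 0, 1], [0, 0, 0, -0.8, -1.0, 0, 1], [0, 0, 0, -0.8, -1.0, 0, 1], [0, 0, 0, -0.8, -1.0, 0, 1], [0, 0, 0, -0.8, -1.0, 0, 1], [0, 0, 0, -0.8, -1.0, 0, 1]]])

```text
time: 1.9
tool_pos: [0.6106, -0.0553, 0.2973]
tool_rot: [-3.141, -0.001, 3.134]
contact_force: [-0.3, 0.7, 0.5]
opening: 0.0919
```

Run:
```python
from h import *
o=robot.observe();print(o["tool_pos"],o["tool_rot"],o["qpos"].round(2),o["time"]);print(rows([.6125,-.063,.152],down(np.pi/2)))
```

```text
[ 0.61056111 -0.05527997  0.29731172] [-3.14134548e+00 -5.95450621e-04  3.13380354e+00] [-0.22  0.46  1.04 -0.    1.64 -1.78] 1.9
(array([-0.   , -0.   , -0.005]), array([-0.007, -0.026,  0.484]))
```

Go down on the handle and close.

>>> arm_command(motion=[[[0, 0, 0, -0.007, -0.026, 0.1, 1], [0, 0, 0, -0.007, -0.026, 0.25, 1], [0, 0, 0, -0.007, -0.026, 0.4, 1], [0, 0, 0, -0.007, -0.026, 0.48, 1], [0, 0, 0, -0.007, -0.026, 0.48, -1], [0, 0, 0, -0.007, -0.026, 0.48, -1], [0, 0, 0, -0.007, -0.026, 0.48, -1], [0, 0, 0, -0.007, -0.026, 0.48, -1]]], grip_force=15)

```text
time: 2.7
tool_pos: [0.6125, -0.0603, 0.1562]
tool_rot: [-3.141, 0.004, 3.136]
contact_force: [0.3, 0.1, -0.2]
opening: 0.0645
```

Run:
```python
from h import *
o=robot.observe();print(o["tool_pos"],o["opening"],o["contact_force"])
H=oven([-.135,.177,0])[:2];h=np.array([.6125,-.063])
# arc in world & tool axes (tool x=-worldx, tool y=+world y; approx), door angle a opens: rotate handle about H by -a
for a in np.arange(0,2.0,.1):
    ca,sa=np.cos(-a),np.sin(-a); p=H+np.array([[ca,-sa],[sa,ca]])@(h-H); d=p-h
    print(round(a,2),p.round(3),"tool",(-d[0]/.3).round(3),(d[1]/.3).round(3))
```

```text
[ 0.61248642 -0.06025868  0.15624015] 0.06450443236163977 [ 0.2928029   0.11985953 -0.17260134]
0.0 [ 0.612 -0.063] tool -0.0 0.0
0.1 [ 0.587 -0.054] tool 0.084 0.03
0.2 [ 0.563 -0.043] tool 0.164 0.068
0.3 [ 0.54  -0.029] tool 0.241 0.114
0.4 [ 0.519 -0.013] tool 0.312 0.167
0.5 [0.499 0.005] tool 0.378 0.228
0.6 [0.481 0.025] tool 0.437 0.294
0.7 [0.466 0.047] tool 0.489 0.366
0.8 [0.452 0.07 ] tool 0.534 0.443
0.9 [0.441 0.094] tool 0.571 0.524
1.0 [0.432 0.12 ] tool 0.6 0.609
1.1 [0.426 0.146] tool 0.62 0.695
1.2 [0.423 0.172] tool 0.632 0.784
1.3 [0.422 0.199] tool 0.634 0.873
1.4 [0.424 0.226] tool 0.628 0.962
1.5 [0.429 0.252] tool 0.613 1.05
1.6 [0.436 0.278] tool 0.589 1.135
1.7 [0.446 0.303] tool 0.556 1.218
1.8 [0.458 0.326] tool 0.516 1.298
1.9 [0.472 0.349] tool 0.468 1.373
```

>>> arm_command(motion=[[[0, 0, 0, 0, 0, 0, -1], [0, 0, 0, 0, 0, 0, -1], [0, 0, 0, 0, 0, 0, -1], [0, 0, 0, 0, 0, 0, -1], [0, 0, 0, 0, 0, 0, -1], [0, 0, 0, 0, 0, 0, -1], [0, 0, 0, 0, 0, 0, -1], [0, 0, 0, 0, 0, 0, -1]]])

```text
time: 3.5
tool_pos: [0.6114, -0.0601, 0.1541]
tool_rot: [3.142, 0.0, 3.136]
contact_force: [0.3, -0.8, -0.0]
opening: 0.0019
```

Run:
```python
from h import *
for n,b in(("top",(240,140,400,260)),("side",(230,150,390,270))):
    c=cam(n); save(c,n+"2.png",b,5)
```

```text
(no output)
```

The crop shows the fingertips at about (300,395) and (390,395), with a bright bar between them at (345,380). The opening reads 2 mm, which doesn't fit a 12 mm bar. A small tug will settle it.

>>> arm_command(motion=[[[0, 0, 0, 0, 0, 0, -1], [0, 0, 0, 0, 0, 0, -1], [0, 0, 0, 0.03, 0.007, 0, -1], [0, 0, 0, 0.06, 0.02, 0, -1]]])

```text
time: 4.0
tool_pos: [0.5926, -0.0539, 0.1539]
tool_rot: [3.141, -0.001, 3.136]
contact_force: [-0.2, -0.5, 0.1]
opening: 0.0006
```

Run:
```python
from h import *
c=cam("top"); save(c,"top3.png",(260,180,360,260),8)
print(robot.observe()["contact_force"],robot.observe()["opening"])
```

```text
[-0.16894276  0.59342546  0.09523619] 0.00045819758585052427
```

Nothing is held. I'll back off and look again.

>>> arm_command(motion=[[[0, 0, 0, 0.1, 0, 0, 1], [0, 0, 0, 0.1, 0, -0.15, 1], [0, 0, 0, 0.3, 0, -0.3, 1], [0, 0, 0, 0.5, 0.3, -0.3, 1], [0, 0, 0, 0.7, 0.5, -0.3, 1], [0, 0, 0, 0.7, 0.7, -0.3, 1], [0, 0, 0, 0.7, 0.9, -0.3, 1], [0, 0, 0, 0.7, 0.9, -0.3, 1]]])

```text
time: 4.85
tool_pos: [0.4017, 0.1611, 0.2433]
tool_rot: [3.141, 0.002, 3.135]
contact_force: [0.6, 0.4, -0.5]
opening: 0.0598
```

Run:
```python
from h import *
print(robot.observe()["tool_pos"])
c=cam("top"); save(c,"top4.png",(250,160,370,250),6);W=cloud(c)
s=cam("side"); save(s,"side4.png",(270,160,390,250),6);S=cloud(s)
for X in(W,S):
    m=(X[...,2]>0.13)&(X[...,2]<0.21)&(X[...,0]<0.675)&(X[...,0]>0.58)&(X[...,1]<0.0)&(X[...,1]>-.15)
    for v,u in zip(*np.where(m)):
        if X[v,u,2]>0.17: print(u,v,X[v,u].round(3),end=';')
    print()
```

```text
[0.40165502 0.16108396 0.24325094]
331 184 [ 0.675 -0.105  0.187];332 184 [ 0.674 -0.106  0.189];335 184 [ 0.675 -0.112  0.185];336 184 [ 0.674 -0.114  0.188];337 184 [ 0.675 -0.116  0.185];338 184 [ 0.675 -0.118  0.186];339 184 [ 0.675 -0.12   0.185];340 184 [ 0.674 -0.122  0.187];341 184 [ 0.674 -0.124  0.187];342 184 [ 0.674 -0.126  0.186];343 184 [ 0.674 -0.128  0.187];345 184 [ 0.673 -0.131  0.189];346 184 [ 0.674 -0.133  0.187];347 184 [ 0.673 -0.135  0.188];348 184 [ 0.674 -0.137  0.187];349 184 [ 0.674 -0.139  0.185];350 184 [ 0.674 -0.141  0.184];351 184 [ 0.674 -0.143  0.186];352 184 [ 0.673 -0.145  0.188];353 184 [ 0.673 -0.147  0.187];354 184 [ 0.674 -0.149  0.186];288 185 [ 0.675 -0.022  0.187];296 185 [ 0.675 -0.037  0.187];297 185 [ 0.675 -0.039  0.186];298 185 [ 0.674 -0.041  0.188];299 185 [ 0.674 -0.043  0.187];300 185 [ 0.675 -0.045  0.185];303 185 [ 0.675 -0.051  0.185];307 185 [ 0.675 -0.058  0.184];308 185 [ 0.675 -0.06   0.184];309 185 [ 0.674 -0.062  0.186];310 185 [ 0.674 -0.064  0.186];312 185 [ 0.674 -0.068  0.185];313 185 [ 0.675 -0.07   0.183];314 185 [ 0
[... 28228 characters left out ...]
1  -0.061  0.186];319 212 [ 0.608 -0.063  0.187];320 212 [ 0.606 -0.065  0.19 ];321 212 [ 0.61  -0.068  0.183];317 213 [ 0.61  -0.059  0.182];318 213 [ 0.608 -0.061  0.183];319 213 [ 0.607 -0.063  0.185];320 213 [ 0.605 -0.065  0.187];321 213 [ 0.607 -0.068  0.182];317 214 [ 0.611 -0.059  0.177];318 214 [ 0.611 -0.061  0.176];319 214 [ 0.607 -0.063  0.18 ];320 214 [ 0.607 -0.065  0.179];321 214 [ 0.608 -0.068  0.177];317 215 [ 0.611 -0.059  0.172];318 215 [ 0.608 -0.061  0.176];319 215 [ 0.607 -0.063  0.177];320 215 [ 0.606 -0.065  0.177];321 215 [ 0.609 -0.068  0.172];318 216 [ 0.607 -0.06   0.173];319 216 [ 0.606 -0.062  0.174];320 216 [ 0.607 -0.065  0.171];320 217 [ 0.605 -0.064  0.17 ];
```

The top crop shows the handle top at full-image pixel (313,214), unmoved, centre about (0.613,-0.066). The fingers must have closed beside it. I'll compare the tool with where the camera puts it.

Run:
```python
from h import *
c=cam("top"); o=robot.observe()
def proj(c,p):
    f=240/np.tan(np.radians(c["fov_y"])/2); M=np.linalg.inv(c["cam_to_world"]); q=M[:3,:3]@p+M[:3,3]; return (f*q[0]/q[2]+c["cx"],f*q[1]/q[2]+c["cy"])
print(o["tool_pos"],o["opening"]); print("tcp px",proj(c,o["tool_pos"]))
for p in ([.6114,-.0601,.154],[.5926,-.0539,.154],[.613,-.066,.192]): print(p,proj(c,np.array(p)))
u,v=map(int,proj(c,o["tool_pos"])); save(c,"top5.png",(u-60,v-60,u+60,v+40),6); print(u-60,v-60)
s=cam("side"); print("side",proj(s,o["tool_pos"])); u,v=map(int,proj(s,o["tool_pos"])); save(s,"side5.png",(u-60,v-60,u+60,v+40),6)
```

```text
[0.40167216 0.16205452 0.24301338] 0.07195566975253567
tcp px (np.float64(176.66276858559246), np.float64(333.8035012816747))
[0.6114, -0.0601, 0.154] (np.float64(308.9642471690687), np.float64(220.8088081974111))
[0.5926, -0.0539, 0.154] (np.float64(306.0400498234023), np.float64(230.20981051262643))
[0.613, -0.066, 0.192] (np.float64(311.8173115592604), np.float64(214.6833081236028))
116 273
side (np.float64(232.4076351564101), np.float64(313.12097066837805))
```

Run:
```python
from h import *
print(rows([.6135,-.066,.26],down(np.pi/2)),rows([.6135,-.066,.15],down(np.pi/2)))
```

```text
(array([-0.   ,  0.001, -0.001]), array([-0.705, -0.753, -0.056])) (array([-0.   ,  0.001, -0.001]), array([-0.705, -0.753,  0.31 ]))
```

>>> arm_command(motion=[[[0, 0, 0, 0, 0, -0.1, 1], [0, 0, 0, -0.7, -0.75, -0.1, 1], [0, 0, 0, -0.7, -0.75, -0.1, 1], [0, 0, 0, -0.7, -0.75, -0.1, 1], [0, 0, 0, -0.7, -0.75, -0.1, 1], [0, 0, 0, -0.7, -0.75, -0.1, 1], [0, 0, 0, -0.7, -0.75, -0.1, 1], [0, 0, 0, -0.705, -0.753, -0.05, 1]]])

```text
time: 5.85
tool_pos: [0.6161, -0.0746, 0.2573]
tool_rot: [-3.139, 0.003, 3.129]
contact_force: [-0.3, 0.2, -0.5]
opening: 0.0922
```

Run:
```python
from h import *
print(robot.observe()["tool_pos"])
print(rows([.6135,-.066,.152],down(np.pi/2)))
```

```text
[ 0.61605549 -0.07464569  0.25725732]
(array([-0.001,  0.002, -0.008]), array([0.01 , 0.029, 0.351]))
```

>>> arm_command(motion=[[[0, 0, 0, 0, 0, 0, 1], [0, 0, 0, 0, 0, 0, 1], [0, 0, 0, 0, 0, 0, 1]]])

```text
time: 6.15
tool_pos: [0.6127, -0.0668, 0.2586]
tool_rot: [3.141, 0.001, 3.136]
contact_force: [-0.6, -0.3, 0.0]
opening: 0.0921
```

Run:
```python
from h import *
print(robot.observe()["tool_pos"])
print(rows([.6135,-.066,.152],down(np.pi/2)))
```

```text
[ 0.61271741 -0.06675839  0.25861805]
(array([ 0.   ,  0.001, -0.003]), array([-0.002,  0.003,  0.355]))
```

>>> arm_command(motion=[[[0, 0, 0, 0, 0, 0.15, 1], [0, 0, 0, 0, 0.003, 0.3, 1], [0, 0, 0, 0, 0.003, 0.355, 1], [0, 0, 0, 0, 0.003, 0.355, 0.2], [0, 0, 0, 0, 0.003, 0.355, -0.2], [0, 0, 0, 0, 0.003, 0.355, -0.4], [0, 0, 0, 0, 0.003, 0.355, -0.5], [0, 0, 0, 0, 0.003, 0.355, -0.5]]])

```text
time: 6.95
tool_pos: [0.6139, -0.0666, 0.1523]
tool_rot: [-3.141, 0.002, 3.136]
contact_force: [0.2, 0.2, 0.4]
opening: 0.0567
```

Run:
```python
from h import *
c=cam("top"); save(c,"top6.png",(260,180,360,260),8)
print(robot.observe()["contact_force"],robot.observe()["opening"])
```

```text
[0.03039419 0.72004765 1.16285805] 0.05247335332278013
```

The bar now shows clearly between the fingers, its top at (313,213) and the left finger at u≈293. I'll keep closing.

>>> arm_command(motion=[[[0, 0, 0, 0, 0, 0, -0.6], [0, 0, 0, 0, 0, 0, -0.7], [0, 0, 0, 0, 0, 0, -0.7], [0, 0, 0, 0, 0, 0, -0.75], [0, 0, 0, 0, 0, 0, -0.75], [0, 0, 0, 0, 0, 0, -0.75]]])

```text
time: 7.6
tool_pos: [0.6133, -0.0665, 0.151]
tool_rot: [3.141, -0.0, 3.136]
contact_force: [0.5, 0.2, -0.4]
opening: 0.0119
```

Run:
```python
from h import *
c=cam("top"); save(c,"top7.png",(260,180,360,260),8)
o=robot.observe();print(o["contact_force"],o["opening"],o["tool_pos"])
```

```text
[0.27959104 0.33388364 0.22304492] 0.011737999852143128 [ 0.6133968  -0.0665095   0.15106726]
```

>>> arm_command(motion=[[[0, 0, 0, 0, 0, 0, -0.85], [0, 0, 0, 0, 0, 0, -0.85], [0, 0, 0, 0, 0, 0, -0.85]]], grip_force=25)

```text
time: 7.95
tool_pos: [0.6134, -0.0663, 0.1511]
tool_rot: [3.141, 0.0, 3.136]
contact_force: [0.6, 0.6, 0.2]
opening: 0.0071
```

Run:
```python
from h import *
c=cam("top"); save(c,"top8.png",(290,200,340,240),16)
o=robot.observe();print(o["contact_force"],o["opening"],o["tool_pos"])
```

```text
[-3.93854305e-01  1.36190043e+00  6.89359688e-04] 0.006944238266204929 [ 0.61335763 -0.0662409   0.15109104]
```

The gap now equals the bar's width, with the bar between the pads. I'll squeeze a little more and watch.

>>> arm_command(motion=[[[0, 0, 0, 0, 0, 0, -0.95], [0, 0, 0, 0, 0, 0, -0.95], [0, 0, 0, 0, 0, 0, -0.95]]])

```text
time: 8.3
tool_pos: [0.6139, -0.0664, 0.153]
tool_rot: [-3.141, 0.002, 3.136]
contact_force: [-2.8, 2.7, 8.8]
opening: 0.0021
```

Run:
```python
from h import *
c=cam("top"); save(c,"top9.png",(290,200,340,240),16)
o=robot.observe();print(o["contact_force"],o["opening"],o["tool_pos"])
```

```text
[-1.75680037  1.94020871  8.076917  ] 0.002198173726253099 [ 0.61391362 -0.06633108  0.15298292]
```

Squeezing harder makes the bar slip, and the force reads 8 N upward. The door needs under 1 N at the handle, so I'll use a light grip.

>>> arm_command(motion=[[[0, 0, 0, 0, 0, 0, -0.8], [0, 0, 0, 0, 0, 0, -0.8], [0, 0, 0, 0, 0, 0, -0.85], [0, 0, 0, 0, 0, 0, -0.85], [0, 0, 0, 0.02, 0.005, 0, -0.85], [0, 0, 0, 0.04, 0.015, 0, -0.85], [0, 0, 0, 0.06, 0.02, 0, -0.85], [0, 0, 0, 0.06, 0.02, 0, -0.85]]], grip_force=4)

```text
time: 9.15
tool_pos: [0.5942, -0.0605, 0.1512]
tool_rot: [-3.141, -0.001, 3.136]
contact_force: [-1.3, -2.4, 1.6]
opening: 0.0075
```

Run:
```python
from h import *
c=cam("top"); save(c,"top10.png",(280,190,340,238),13)
o=robot.observe();print(o["contact_force"],o["opening"],o["tool_pos"])
```

```text
[-1.35900238 -1.90697359  1.32656226] 0.007305335141087315 [ 0.59462108 -0.06061891  0.15118817]
```

The handle came along: the bar is now at (311,227). I'll follow the arc.

```bash
cat >> h.py <<'E'
def arc(angs):
    o=robot.observe(); H=oven([-.135,.177,0])[:2]; h=o["tool_pos"][:2]; Rt=R.from_euler('xyz',o["tool_rot"])
    v=h-H; print("angle now",np.pi/2+0-( -np.arctan2(v[1],v[0])) , np.hypot(*v), o["contact_force"].round(1),o["opening"])
    for a in angs:
        w=R.from_euler('z',-a).apply([*v,0]); d=np.array([*(H+w[:2]-h),0]); print(a,(Rt.inv().apply(d)/.3).round(3)[:2],(H+w[:2]).round(3))
E
python3 - <<'E'
from h import *
arc(np.arange(.1,1.9,.1).round(2))
E
```

```text
angle now -0.3582026157552889 0.2709075903363548 [-1.4 -1.9  1.3] 0.007305335141087315
0.1 [0.083 0.035] [ 0.57 -0.05]
0.2 [0.162 0.079] [ 0.546 -0.037]
0.3 [0.237 0.13 ] [ 0.524 -0.021]
0.4 [0.305 0.188] [ 0.503 -0.004]
0.5 [0.368 0.253] [0.485 0.016]
0.6 [0.424 0.324] [0.468 0.037]
0.7 [0.473 0.4  ] [0.454 0.06 ]
0.8 [0.513 0.481] [0.441 0.084]
0.9 [0.546 0.565] [0.432 0.11 ]
1.0 [0.57  0.652] [0.425 0.136]
1.1 [0.585 0.741] [0.42  0.163]
1.2 [0.591 0.831] [0.419 0.19 ]
1.3 [0.588 0.921] [0.42  0.217]
1.4 [0.577 1.011] [0.423 0.244]
1.5 [0.556 1.098] [0.43 0.27]
1.6 [0.526 1.184] [0.439 0.295]
1.7 [0.489 1.266] [0.45 0.32]
1.8 [0.443 1.344] [0.464 0.343]
```

>>> arm_command(motion=[[[0, 0, 0, 0.042, 0.017, 0, -0.85], [0, 0, 0, 0.083, 0.035, 0, -0.85], [0, 0, 0, 0.123, 0.056, 0, -0.85], [0, 0, 0, 0.162, 0.079, 0, -0.85], [0, 0, 0, 0.2, 0.104, 0, -0.85], [0, 0, 0, 0.237, 0.13, 0, -0.85], [0, 0, 0, 0.272, 0.158, 0, -0.85], [0, 0, 0, 0.305, 0.188, 0, -0.85]]])

```text
time: 10.0
tool_pos: [0.5027, -0.0052, 0.1514]
tool_rot: [-3.138, -0.002, 3.136]
contact_force: [-5.8, -8.8, 8.1]
opening: 0.0092
```

Run:
```python
from h import *
arc(np.arange(.1,1.5,.1).round(2))
c=cam("top"); save(c,"top11.png",None,1)
```

```text
angle now -0.7558593232013076 0.27243438491047345 [-5.8 -8.8  8.1] 0.009226048949008218
0.1 [0.063 0.065] [0.484 0.014]
0.2 [0.12  0.136] [0.467 0.036]
0.3 [0.169 0.213] [0.452 0.059]
0.4 [0.21  0.293] [0.44  0.083]
0.5 [0.243 0.378] [0.431 0.109]
0.6 [0.267 0.466] [0.423 0.135]
0.7 [0.283 0.555] [0.419 0.162]
0.8 [0.289 0.646] [0.417 0.189]
0.9 [0.286 0.736] [0.418 0.216]
1.0 [0.275 0.826] [0.422 0.243]
1.1 [0.254 0.915] [0.428 0.27 ]
1.2 [0.225 1.001] [0.437 0.295]
1.3 [0.187 1.083] [0.449 0.32 ]
1.4 [0.141 1.161] [0.462 0.344]
```

The door follows, but the side force is growing. The right finger can push from here, so I'll loosen the jaws slightly to cage the bar.

>>> arm_command(motion=[[[0, 0, 0, 0.005, 0, 0, -0.72], [0, 0, 0, 0.035, 0.02, 0, -0.72], [0, 0, 0, 0.068, 0.055, 0, -0.72], [0, 0, 0, 0.097, 0.09, 0, -0.72], [0, 0, 0, 0.125, 0.126, 0, -0.72], [0, 0, 0, 0.15, 0.165, 0, -0.72], [0, 0, 0, 0.174, 0.203, 0, -0.72], [0, 0, 0, 0.195, 0.243, 0, -0.72]]])

```text
time: 10.85
tool_pos: [0.4453, 0.071, 0.151]
tool_rot: [3.141, -0.0, 3.136]
contact_force: [-0.6, -2.2, -0.1]
opening: 0.0129
```

Run:
```python
from h import *
arc(np.arange(.1,1.2,.1).round(2))
c=cam("top"); save(c,"top12.png",(160,160,340,360),3)
```

```text
angle now -1.1073023349897468 0.27310316454004346 [-0.6 -2.2 -0.1] 0.012911938865990092
0.1 [0.037 0.083] [0.434 0.096]
0.2 [0.066 0.17 ] [0.426 0.122]
0.3 [0.085 0.258] [0.42  0.149]
0.4 [0.096 0.349] [0.417 0.176]
0.5 [0.098 0.44 ] [0.417 0.203]
0.6 [0.091 0.53 ] [0.419 0.23 ]
0.7 [0.074 0.62 ] [0.424 0.257]
0.8 [0.049 0.707] [0.432 0.283]
0.9 [0.015 0.792] [0.442 0.309]
1.0 [-0.027  0.872] [0.455 0.333]
1.1 [-0.077  0.949] [0.47  0.355]
```

>>> arm_command(motion=[[[0, 0, 0, 0.037, 0.083, 0, -0.72], [0, 0, 0, 0.066, 0.17, 0, -0.72], [0, 0, 0, 0.085, 0.258, 0, -0.72], [0, 0, 0, 0.096, 0.349, 0, -0.72], [0, 0, 0, 0.098, 0.44, 0, -0.72], [0, 0, 0, 0.091, 0.53, 0, -0.72], [0, 0, 0, 0.074, 0.62, 0, -0.72], [0, 0, 0, 0.074, 0.62, 0, -0.72]]])

```text
time: 11.7
tool_pos: [0.4258, 0.2596, 0.1514]
tool_rot: [3.139, 0.002, 3.139]
contact_force: [-1.2, 1.0, 3.1]
opening: 0.0129
```

Run:
```python
from h import *
arc(np.arange(.1,.5,.1).round(2))
c=cam("top"); save(c,"top13.png",None,1)
```

```text
angle now 4.465501200959298 0.27206344256851417 [-1.2  1.   3.1] 0.012873349376622984
0.1 [-0.026  0.087] [0.434 0.286]
0.2 [-0.061  0.17 ] [0.444 0.311]
0.3 [-0.104  0.25 ] [0.457 0.335]
0.4 [-0.155  0.325] [0.473 0.357]
```

The door is near 1.53 rad. A little further.

>>> arm_command(motion=[[[0, 0, 0, -0.012, 0.044, 0, -0.72], [0, 0, 0, -0.026, 0.087, 0, -0.72], [0, 0, 0, -0.042, 0.129, 0, -0.72], [0, 0, 0, -0.061, 0.17, 0, -0.72], [0, 0, 0, -0.082, 0.21, 0, -0.72], [0, 0, 0, -0.104, 0.25, 0, -0.72], [0, 0, 0, -0.129, 0.288, 0, -0.72], [0, 0, 0, -0.129, 0.288, 0, -0.72]]])

```text
time: 12.55
tool_pos: [0.4651, 0.3436, 0.1507]
tool_rot: [3.141, 0.0, 3.136]
contact_force: [-0.5, 0.3, 1.7]
opening: 0.0129
```

>>> arm_command(motion=[[[0, 0, 0, 0, 0, 0, -0.3], [0, 0, 0, 0, 0, 0, -0.3], [0, 0, 0, 0, 0, 0, -0.3], [0, 0, 0, 0, 0, -0.15, -0.3], [0, 0, 0, 0, 0, -0.3, -0.3], [0, 0, 0, 0, 0, -0.4, 0]]])

```text
time: 13.15
tool_pos: [0.4646, 0.342, 0.2745]
tool_rot: [3.14, 0.003, 3.135]
contact_force: [0.3, 0.8, 0.0]
opening: 0.0362
```

Run:
```python
from h import *
o=robot.observe(); print(o["tool_pos"],o["tool_rot"],o["qpos"].round(2))
c=cam("top"); save(c,"top14.png",None,1);save(c,"top14b.png",(170,160,370,300),4)
s=cam("side"); save(s,"side14.png",(170,100,370,260),4)
```

```text
[0.46457061 0.34199795 0.27446998] [3.13985147e+00 2.97136419e-03 3.13543767e+00] [ 0.5   0.39  1.22  0.    1.53 -1.06]
```

The door is wide open, its free edge at (115,320). Inside are the orange baker and the black rack pull, whose top is at top-view (258,194) and side-view (268,213).

Run:
```python
from h import *
c=cam("top");W=cloud(c);s=cam("side");S=cloud(s)
print(onplane(c,257.5,194,.13),onplane(s,268,213,.13))
for X,b in((W,(252,190,268,210)),(S,(262,208,278,234))):
    p=X[b[1]:b[3],b[0]:b[2]].reshape(-1,3); 
    q=p[(p[:,2]>.115)&(p[:,2]<.14)&(p[:,0]<.7)]; print(len(q),q.min(0).round(4),q.max(0).round(4),np.median(q,0).round(4))
    q=p[(p[:,2]>.07)&(p[:,2]<.115)&(p[:,0]<.7)]; print(len(q),q.min(0).round(4),q.max(0).round(4))
print(oven([-.141,.031,.112]))
m=(W[...,2]>.17)&(W[...,2]<.19)&(W[...,0]<.7)&(W[...,1]>.15)
p=W[m];r=cv2.minAreaRect((p[:,:2]*1000).astype(np.float32)); print(r)
```

```text
[0.67758456 0.04379222 0.13      ] [0.67525473 0.04748505 0.13      ]
55 [0.6715 0.0381 0.1166] [0.6824 0.0534 0.1332] [0.6756 0.045  0.129 ]
67 [0.6717 0.0295 0.0703] [0.6878 0.0621 0.1148]
41 [0.67   0.0409 0.1154] [0.6804 0.0567 0.1321] [0.6725 0.0492 0.1255]
80 [0.6685 0.0279 0.0701] [0.6863 0.0672 0.1132]
[0.67703727 0.04751148 0.112     ]
((570.1033935546875, 256.5269775390625), (68.8267822265625, 304.293212890625), 62.562347412109375)
```

```bash
cat >> h.py <<'E'
def tilt(th,yaw=YAW):  # th from horizontal; jaw along oven y
    z=np.array([np.cos(th),0,-np.sin(th)]); y=np.array([0,1.,0]); x=np.cross(y,z)
    return R.from_euler('z',yaw)*R.from_matrix(np.stack([x,y,z],1))
def grasp_tcp(G,rot,back=0): return np.array(G)+rot.apply([0,0,.019-back])
E
python3 - <<'E'
from h import *
r=tilt(np.pi/4); p=grasp_tcp([.676,.046,.112],r,.12); print(p,rows(p,r), rows([.45,.1,.27],r))
E
```

```text
[0.60465451 0.04921272 0.18341778] (array([ 0.01 , -0.5  ,  0.023]), array([-0.474, -0.972,  0.293])) (array([ 0.01 , -0.5  ,  0.023]), array([ 0.042, -0.806,  0.004]))
```

>>> arm_command(motion=[[[0.0, 0, 0, 0, -0.1, 0, 0], [0.01, -0.1, 0.02, 0.04, -0.25, 0, 0], [0.01, -0.2, 0.02, 0.04, -0.4, 0, 0], [0.01, -0.3, 0.02, 0.04, -0.55, 0, 0], [0.01, -0.4, 0.02, 0.04, -0.7, 0, 0], [0.01, -0.5, 0.02, 0, -0.85, 0, 0], [0.01, -0.5, 0.02, -0.1, -0.97, 0, 0], [0.01, -0.5, 0.02, -0.1, -0.97, 0, 0]]])

```text
time: 14.15
tool_pos: [0.4906, 0.049, 0.2686]
tool_rot: [-3.137, 0.784, 3.102]
contact_force: [0.2, 0.6, -0.3]
opening: 0.0458
```

>>> arm_command(motion=[[[0, 0, 0, 0, 0, 0, 0], [0, 0, 0, 0, 0, 0, 0]]])

```text
time: 14.35
tool_pos: [0.4916, 0.0504, 0.2694]
tool_rot: [-3.139, 0.782, 3.102]
contact_force: [0.3, 0.2, -0.1]
opening: 0.046
```

Run:
```python
from h import *
r=tilt(np.pi/4); o=robot.observe(); print(o["tool_pos"],o["qpos"].round(2),o["opening"])
for b in(.12,.05,0): print(rows(grasp_tcp([.676,.046,.112],r,b),r))
```

```text
[0.49155936 0.05044868 0.2694041 ] [-0.06 -0.18  2.18  0.04  0.36 -1.62] 0.04604227176523678
(array([ 0.001, -0.002,  0.002]), array([-0.065,  0.012,  0.469]))
(array([ 0.001, -0.002,  0.002]), array([-0.066,  0.012,  0.702]))
(array([ 0.001, -0.002,  0.002]), array([-0.067,  0.012,  0.869]))
```

>>> arm_command(motion=[[[0, 0, 0, -0.065, 0.012, 0.15, 0], [0, 0, 0, -0.065, 0.012, 0.3, 0], [0, 0, 0, -0.065, 0.012, 0.45, 0], [0, 0, 0, -0.065, 0.012, 0.55, 0], [0, 0, 0, -0.065, 0.012, 0.65, 0], [0, 0, 0, -0.065, 0.012, 0.72, 0], [0, 0, 0, -0.065, 0.012, 0.72, 0], [0, 0, 0, -0.065, 0.012, 0.72, 0]]])

```text
time: 15.15
tool_pos: [0.6719, 0.0534, 0.1829]
tool_rot: [-3.132, 0.698, 3.105]
contact_force: [-0.2, -0.1, -0.2]
opening: 0.0459
```

Run:
```python
from h import *
r=tilt(np.pi/4); o=robot.observe(); print(o["tool_pos"],o["qpos"].round(2),o["opening"],o["contact_force"])
print(rows(grasp_tcp([.676,.046,.112],r,0),r))
c=cam("top");save(c,"top15.png",(180,150,340,270),5);s=cam("side");save(s,"side15.png",(190,140,350,260),5)
```

```text
[0.67188222 0.05335999 0.18291964] [-0.02  0.31  1.86 -0.06  0.28 -1.5 ] 0.045925540009666616 [-0.23404911 -0.05582021 -0.16203613]
(array([-0.003, -0.056,  0.004]), array([ 0.135, -0.022,  0.254]))
```

I hit a wrist limit: q4 is 0.28, so a 45° slope isn't reachable there. I'll back away, fit a planar arm model and choose a steeper slope.

>>> arm_command(motion=[[[0, 0, 0, 0, 0, -0.1, 0], [0, 0, 0, 0, 0, -0.25, 0], [0, 0, 0, 0, 0, -0.35, 0], [0, 0, 0, 0, 0, -0.35, 0]]])

```text
time: 15.65
tool_pos: [0.6038, 0.0563, 0.2698]
tool_rot: [-3.132, 0.708, 3.104]
contact_force: [0.2, -0.4, -0.4]
opening: 0.0458
```

```bash
cat > fk.py <<'E'
import numpy as np
from scipy.optimize import least_squares
D=[((.342733,1.524996,1.275412),(.19583,.48661,.18795)),
((.39,1.22,1.53),(.4646,.3420,.2745)),
((.46,1.04,1.64),(.6106,-.0553,.2973)),
((-.18,2.18,.36),(.49156,.05045,.2694)),
((.13,1.51,1.51),(.3718,.2474,.2984)),
((.31,1.86,.28),(.6719,.0534,.1829))]
def fk(p,q):
    r0,z0,L1,L2,e,L3=p; a=q[0];b=a+q[1];c=b+q[2]
    return np.array([r0+L1*np.sin(a)+L2*np.sin(b)+e*np.cos(b)+L3*np.sin(c), z0+L1*np.cos(a)+L2*np.cos(b)-e*np.sin(b)+L3*np.cos(c)])
def res(p):
    out=[]
    for q,t in D:
        r=np.sqrt(t[0]**2+t[1]**2-.0765**2); out+=list(fk(p,q)-[r,t[2]])
    return np.array(out)
E
python3 - <<'E'
from fk import *; from h import *
o=robot.observe(); print(o["qpos"].round(4),o["tool_pos"],o["tool_rot"])
D.append((o["qpos"][[1,2,4]],o["tool_pos"]))
s=least_squares(res,[0,.3,.4,.35,0,.2]); print(s.x.round(3),s.fun.round(3))
p=s.x
def ik(r,z,th):
    f=lambda q:np.r_[fk(p,q)-[r,z],sum(q)-np.pi/2-th]
    return least_squares(f,[.3,1.6,.6]).x
for th in (45,50,55,60,65,70,75):
  t=np.radians(th)
  for xg in (.676,.6,.52,.441):
    x=xg+.019*np.cos(t); z=.112-.019*np.sin(t); r=np.sqrt(x*x+.048**2-.0765**2); print(th,xg,ik(r,z,t).round(2),end=' | ')
  print()
E
```

```text
[-0.0212  0.0743  1.8867 -0.0452  0.4733 -1.5179] [0.60379706 0.05625636 0.26976849] [-3.13181862  0.70796181  3.10370499]
[0.01  0.225 0.503 0.372 0.049 0.354] [ 0.001  0.002 -0.    -0.001 -0.     0.002 -0.001  0.    -0.    -0.003
 -0.001 -0.001  0.001  0.002]
45 0.676 [ 0.48  1.99 -0.12] | 45 0.6 [ 0.39  2.19 -0.22] | 45 0.52 [ 0.31  2.39 -0.34] | 45 0.441 [ 0.22  2.58 -0.45] | 
50 0.676 [0.47 1.92 0.06] | 50 0.6 [ 0.37  2.11 -0.04] | 50 0.52 [ 0.27  2.31 -0.14] | 50 0.441 [ 0.17  2.5  -0.22] | 
55 0.676 [0.47 1.84 0.22] | 55 0.6 [0.37 2.04 0.13] | 55 0.52 [0.26 2.23 0.04] | 55 0.441 [ 0.14  2.42 -0.03] | 
60 0.676 [0.48 1.75 0.38] | 60 0.6 [0.37 1.96 0.29] | 60 0.52 [0.26 2.16 0.21] | 60 0.441 [0.13 2.34 0.15] | 
65 0.676 [0.5  1.67 0.53] | 65 0.6 [0.39 1.88 0.44] | 65 0.52 [0.27 2.08 0.36] | 65 0.441 [0.14 2.26 0.3 ] | 
70 0.676 [0.53 1.58 0.68] | 70 0.6 [0.41 1.79 0.59] | 70 0.52 [0.29 2.   0.51] | 70 0.441 [0.16 2.18 0.45] | 
75 0.676 [0.56 1.49 0.83] | 75 0.6 [0.44 1.71 0.73] | 75 0.52 [0.32 1.92 0.65] | 75 0.441 [0.19 2.11 0.58] |
```

Run:
```python
from h import *
r=tilt(np.radians(60)); G=[.674,.0465,.11]
for b in (.1,.0): print(rows(grasp_tcp(G,r,b),r))
```

```text
(array([-0.004,  0.117,  0.003]), array([ 0.118, -0.02 ,  0.292]))
(array([-0.004,  0.117,  0.003]), array([ 0.179, -0.018,  0.62 ]))
```

>>> arm_command(motion=[[[0, 0.06, 0, 0, 0, 0, 0], [0, 0.117, 0, 0.03, -0.01, 0, 0], [0, 0.117, 0, 0.08, -0.02, 0.1, 0], [0, 0.117, 0, 0.118, -0.02, 0.2, 0], [0, 0.117, 0, 0.118, -0.02, 0.29, 0], [0, 0.117, 0, 0.118, -0.02, 0.29, 0], [0, 0.117, 0, 0.118, -0.02, 0.29, 0], [0, 0.117, 0, 0.118, -0.02, 0.29, 0]]])

```text
time: 16.45
tool_pos: [0.6334, 0.0479, 0.1767]
tool_rot: [-3.133, 0.518, 3.101]
contact_force: [-0.3, -0.4, 0.2]
opening: 0.046
```

Run:
```python
from h import *
r=tilt(np.radians(60)); G=[.674,.0465,.11]; print(robot.observe()["qpos"].round(3))
print(rows(grasp_tcp(G,r,0),r))
c=cam("top");save(c,"top16.png",(180,150,340,270),5)
```

```text
[-0.04   0.287  1.782 -0.017  0.554 -1.556]
(array([-0.004, -0.003,  0.003]), array([-0.008,  0.004,  0.324]))
```

Run:
```python
from h import *
c=cam("top");W=cloud(c); o=robot.observe(); Rt=R.from_euler('xyz',o["tool_rot"])
for u,v in((211,207),(224,207),(262,207),(272,207),(296,225),(184,215)):
    print(u,v,W[v,u].round(3), Rt.inv().apply(W[v,u]-o["tool_pos"]).round(3))
c=cam("top");W=cloud(c)
m=(W[...,0]>.5)&(W[...,2]>.17)&(W[...,2]<.45)
T=Rt.inv().apply((W-o["tool_pos"]).reshape(-1,3)).reshape(W.shape)
k=m&(T[...,2]>-.13)&(T[...,2]<-.04); p=T[k]; print(p[:,1].min(),p[:,1].max(),np.percentile(p[:,1],[2,98]))
```

```text
211 207 [0.6   0.097 0.301] [-0.031  0.047 -0.126]
224 207 [0.599 0.076 0.303] [-0.031  0.025 -0.127]
262 207 [0.596 0.014 0.306] [-0.033 -0.037 -0.13 ]
272 207 [ 0.596 -0.002  0.305] [-0.033 -0.052 -0.128]
296 225 [ 0.564 -0.04   0.309] [-0.008 -0.092 -0.146]
184 215 [0.584 0.136 0.314] [-0.022  0.085 -0.146]
-0.7169168842843434 0.22640773474594925 [-0.08434754  0.21983534]
```

The tool sits symmetric about its y axis within a few millimetres, so the apparent offset is parallax. Advancing.

>>> arm_command(motion=[[[0, 0, 0, -0.005, 0.002, 0.06, 0], [0, 0, 0, -0.008, 0.004, 0.12, 0], [0, 0, 0, -0.008, 0.004, 0.18, 0], [0, 0, 0, -0.008, 0.004, 0.24, 0], [0, 0, 0, -0.008, 0.004, 0.29, 0], [0, 0, 0, -0.008, 0.004, 0.32, 0], [0, 0, 0, -0.008, 0.004, 0.32, 0], [0, 0, 0, -0.008, 0.004, 0.32, 0]]])

```text
time: 17.4
tool_pos: [0.6829, 0.0462, 0.0937]
tool_rot: [-3.133, 0.517, 3.101]
contact_force: [0.2, -0.2, 0.0]
opening: 0.0458
```

>>> arm_command(motion=[[[0, 0, 0, 0, 0, 0, -0.4], [0, 0, 0, 0, 0, 0, -0.6], [0, 0, 0, 0, 0, 0, -0.75], [0, 0, 0, 0, 0, 0, -0.85], [0, 0, 0, 0, 0, 0, -0.9], [0, 0, 0, 0, 0, 0, -0.9], [0, 0, 0, 0, 0, 0, -0.9]]], grip_force=10)

```text
time: 18.1
tool_pos: [0.6829, 0.0461, 0.0933]
tool_rot: [-3.133, 0.517, 3.101]
contact_force: [-0.2, -0.7, -0.2]
opening: 0.0047
```

Run:
```python
from h import *
o=robot.observe();print(o["tool_pos"],o["contact_force"],o["opening"],o["qpos"].round(3))
c=cam("top");save(c,"top17.png",(180,150,340,270),5)
```

```text
[0.68286487 0.04611278 0.09326448] [-0.22903959 -0.72160852 -0.19162269] 0.004701144554463497 [-0.04   0.478  1.752 -0.024  0.395 -1.548]
```

The jaws reached 4.7 mm, so the 16 mm pull isn't between them, and what I read as fingertips were carriage blocks higher up. I need to see the real fingertips. I'll back off, hold the tool in the open and compare its reported tip with both cameras.

>>> arm_command(motion=[[[0, 0, 0, 0, 0, 0, -0.3], [0, 0, 0, 0, 0, 0, 0], [0, 0, 0, 0, 0, 0, 0], [0, 0, 0, 0, 0, -0.15, 0], [0, 0, 0, 0, 0, -0.3, 0], [0, 0, 0, 0, 0, -0.45, 0], [0, 0, 0, 0, 0, -0.6, 0], [0, 0, 0, 0, 0, -0.6, 0]]])

```text
time: 18.95
tool_pos: [0.595, 0.0516, 0.2569]
tool_rot: [-3.133, 0.528, 3.102]
contact_force: [1.0, 0.2, 0.7]
opening: 0.0458
```

```bash
cat >> h.py <<'E'
def proj(c,p):
    f=240/np.tan(np.radians(c["fov_y"])/2); M=np.linalg.inv(c["cam_to_world"]); q=M[:3,:3]@np.array(p)+M[:3,3]; return np.array([f*q[0]/q[2]+c["cx"],f*q[1]/q[2]+c["cy"]])
def mark(c,name,pts,box,s):
    im=np.ascontiguousarray(c["image"][:,:,::-1]); x0,y0,x1,y1=box
    im=cv2.resize(im[y0:y1,x0:x1],None,fx=s,fy=s,interpolation=cv2.INTER_CUBIC)
    for p,col in pts:
        u=proj(c,p); cv2.circle(im,(int((u[0]+.5-x0)*s),int((u[1]+.5-y0)*s)),4,col,1)
    cv2.imwrite("pics/"+name,im)
E
python3 - <<'E'
from h import *
o=robot.observe();Rt=R.from_euler('xyz',o["tool_rot"]);P=lambda t:o["tool_pos"]+Rt.apply(t); h=o["opening"]/2
print(o["tool_pos"],o["opening"])
pts=[(P([0,0,0]),(0,0,255)),(P([0,h,0]),(0,255,0)),(P([0,-h,0]),(0,255,0)),(P([0,h,-.019]),(255,255,0)),(P([0,-h,-.019]),(255,255,0))]
for n in("top","side"):
    c=cam(n); u=proj(c,o["tool_pos"]).astype(int); print(n,u); mark(c,n+"18.png",pts,(u[0]-70,u[1]-70,u[0]+70,u[1]+40),5)
E
```

```text
[0.59502452 0.051625   0.25693704] 0.04575453754960645
top [243 216]
side [267 211]
```

Run:
```python
from h import *
c=cam("top"); im=cv2.imread("pics/top14.png"); 
r=down(np.pi/2); T=np.array([.46457,.342,.27447]); h=.041/2
im2=im[240:340,40:180]; im2=cv2.resize(im2,None,fx=5,fy=5,interpolation=cv2.INTER_CUBIC)
for z,col in((0,(0,0,255)),(-.019,(0,255,0)),(-.066,(255,255,0)),(-.13,(255,0,255))):
  for s in(-1,1):
    u=proj(c,T+r.apply([0,s*h,z])); cv2.circle(im2,(int((u[0]+.5-40)*5),int((u[1]+.5-240)*5)),4,col,1)
cv2.imwrite("pics/t14m.png",im2)
```

>>> arm_command(motion=[[[0, 0.08, 0, 0, 0, -0.1, 0], [0, 0.16, 0, 0, 0.1, -0.25, 0], [0, 0.25, 0, 0, 0.2, -0.35, 0], [0, 0.33, 0, 0, 0.3, -0.45, 0], [0, 0.33, 0, 0, 0.4, -0.5, 0], [0, 0.33, 0, 0, 0.5, -0.5, 0], [0, 0.33, 0, 0, 0.5, -0.5, 0], [0, 0.33, 0, 0, 0.5, -0.5, 0]]])

```text
time: 19.9
tool_pos: [0.5271, 0.2061, 0.3764]
tool_rot: [-3.132, -0.005, 3.098]
contact_force: [1.3, -0.2, -0.1]
opening: 0.0456
```

>>> arm_command(motion=[[[0.09, 0, 0, 0, 0, 0, 0], [0.18, 0, 0, 0, 0, 0, 0], [0.27, 0, 0, 0, 0, 0, 0], [0.36, 0, 0, 0, 0, 0, 0], [0.45, 0, 0, 0, 0, 0, 0], [0.5, 0, 0, 0, 0, 0, 0], [0.5, 0, 0, 0, 0, 0, 0], [0.5, 0, 0, 0, 0, 0, 0]]])

```text
time: 20.7
tool_pos: [0.5273, 0.2047, 0.378]
tool_rot: [-2.349, -0.003, 3.096]
contact_force: [1.0, -0.1, 0.4]
opening: 0.0461
```

```bash
cat > tip.py <<'E'
from h import *
import sys
o=robot.observe();Rt=R.from_euler('xyz',o["tool_rot"]);P=lambda t:o["tool_pos"]+Rt.apply(t); h=o["opening"]/2
print(o["tool_pos"],o["tool_rot"],o["opening"],o["qpos"].round(2))
pts=[(P([0,0,0]),(0,0,255)),(P([0,h,0]),(0,255,0)),(P([0,-h,0]),(0,255,0)),(P([0,h,-.019]),(255,255,0)),(P([0,-h,-.019]),(255,255,0)),(P([0,0,-.066]),(255,0,255))]
for n in("top","side"):
    c=cam(n); u=proj(c,o["tool_pos"]).astype(int); print(n,u); mark(c,n+sys.argv[1],pts,(max(0,u[0]-70),max(0,u[1]-70),u[0]+70,u[1]+40),5)
E
python3 tip.py 19.png
```

```text
[0.52726456 0.20471058 0.37799536] [-2.34901645 -0.00324375  3.09590784] 0.046073621639275385 [ 0.6   0.69  0.72 -0.74  2.13 -1.21]
top [120 242]
side [180 226]
```

This settles it: in the top view the real finger ends at about (250,300), well short of the reported TCP mark at (355,356). I'll measure that offset in the tool frame.

Run:
```python
from h import *
o=robot.observe();Rt=R.from_euler('xyz',o["tool_rot"])
print(robot.tcp_to_grasp, [a for a in dir(robot) if not a.startswith('_')])
for n in("top","side"):
    c=cam(n);W=cloud(c);T=Rt.inv().apply((W-o["tool_pos"]).reshape(-1,3)).reshape(W.shape)
    m=(abs(T[...,0])<.05)&(abs(T[...,1])<.09)&(T[...,2]>-.12)&(T[...,2]<.03)
    p=T[m]; print(n,m.sum())
    for lo in np.arange(-.12,.03,.01):
        q=p[(p[:,2]>=lo)&(p[:,2]<lo+.01)]
        if len(q)>5: print(round(lo,3),len(q),q.min(0).round(3),q.max(0).round(3))
```

```text
0.0188 ['IKError', 'hand_in', 'observe', 'read_camera', 'tcp_to_grasp']
top 2554
-0.12 894 [-0.038 -0.09  -0.12 ] [ 0.036  0.083 -0.11 ]
-0.11 496 [-0.038 -0.09  -0.11 ] [ 0.036  0.087 -0.103]
-0.1 60 [-0.012 -0.046 -0.093] [ 0.01  -0.034 -0.09 ]
-0.09 184 [-0.012 -0.045 -0.09 ] [ 0.01  -0.027 -0.08 ]
-0.08 238 [-0.012 -0.045 -0.08 ] [ 0.01  0.04 -0.07]
-0.07 239 [-0.012 -0.044 -0.07 ] [ 0.01   0.037 -0.06 ]
-0.06 236 [-0.012 -0.044 -0.06 ] [ 0.01   0.038 -0.05 ]
-0.05 171 [-0.012 -0.041 -0.05 ] [ 0.01   0.031 -0.04 ]
-0.04 36 [-0.012 -0.03  -0.04 ] [ 0.01   0.025 -0.037]
side 2046
-0.12 725 [-0.038 -0.088 -0.12 ] [ 0.038  0.087 -0.11 ]
-0.11 301 [-0.036 -0.088 -0.11 ] [ 0.037  0.088 -0.1  ]
-0.1 119 [-0.001 -0.043 -0.1  ] [ 0.012  0.043 -0.09 ]
-0.09 171 [-0.009 -0.043 -0.09 ] [ 0.012  0.042 -0.08 ]
-0.08 210 [-0.011 -0.043 -0.08 ] [ 0.012  0.042 -0.07 ]
-0.07 197 [-0.012 -0.041 -0.07 ] [ 0.013  0.041 -0.06 ]
-0.06 185 [-0.01  -0.041 -0.06 ] [ 0.013  0.041 -0.05 ]
-0.05 124 [-0.011 -0.037 -0.05 ] [ 0.012  0.037 -0.04 ]
-0.04 14 [-0.01  -0.027 -0.04 ] [ 0.011  0.028 -0.038]
```

The cameras put the real finger ends 37 mm short of the reported TCP, along tool z. The body begins 66 mm behind those ends, as the description says, so it is a pure z offset in the reported TCP. That explains both misses. I'll correct for it from here on.

```bash
sed -i 's/rot.apply(\[0,0,.019-back\])/rot.apply([0,0,.056-back])/' h.py
cat >> h.py <<'E'
# reported TCP is 37 mm beyond real finger ends -> grasp point = tool_pos - 0.056*z
def grasp_now():
    o=robot.observe(); return o["tool_pos"]-R.from_euler('xyz',o["tool_rot"]).apply([0,0,.056])
E
python3 - <<'E'
from fk import *; from h import *
D.append((robot.observe()["qpos"][[1,2,4]],robot.observe()["tool_pos"])) if 0 else None
s=least_squares(res,[0,.3,.4,.35,0,.2]); p=s.x
def ik(r,z,th):
    f=lambda q:np.r_[fk(p,q)-[r,z],sum(q)-np.pi/2-th]
    return least_squares(f,[.3,1.6,.6]).x
for th in (50,55,60,65,70,75,80,90):
  t=np.radians(th)
  for xg in (.674,.6,.52,.441):
    x=xg+.056*np.cos(t); z=.11-.056*np.sin(t); r=np.sqrt(x*x+.048**2-.0765**2); print(th,xg,ik(r,z,t).round(2),end=' | ')
  print()
r=tilt(np.radians(60)); G=[.674,.0465,.11]
print(rows(grasp_tcp(G,r,.1),r), grasp_tcp(G,r,.1)); print(rows([.527,.13,.376],r))
E
```

```text
50 0.674 [0.56 1.88 0.01] | 50 0.6 [ 0.47  2.08 -0.11] | 50 0.52 [ 0.39  2.28 -0.23] | 50 0.441 [ 0.31  2.48 -0.35] | 
55 0.674 [0.55 1.81 0.17] | 55 0.6 [0.46 2.01 0.06] | 55 0.52 [ 0.37  2.22 -0.05] | 55 0.441 [ 0.28  2.41 -0.16] | 
60 0.674 [0.56 1.74 0.32] | 60 0.6 [0.46 1.94 0.21] | 60 0.52 [0.36 2.15 0.11] | 60 0.441 [0.26 2.34 0.02] | 
65 0.674 [0.57 1.66 0.47] | 65 0.6 [0.47 1.87 0.37] | 65 0.52 [0.36 2.08 0.26] | 65 0.441 [0.26 2.27 0.18] | 
70 0.674 [0.59 1.58 0.62] | 70 0.6 [0.49 1.8  0.51] | 70 0.52 [0.38 2.01 0.41] | 70 0.441 [0.26 2.2  0.33] | 
75 0.674 [0.62 1.5  0.76] | 75 0.6 [0.51 1.72 0.65] | 75 0.52 [0.4  1.93 0.55] | 75 0.441 [0.28 2.13 0.46] | 
80 0.674 [0.65 1.41 0.9 ] | 80 0.6 [0.54 1.64 0.79] | 80 0.52 [0.42 1.86 0.68] | 80 0.441 [0.31 2.06 0.59] | 
90 0.674 [0.74 1.23 1.17] | 90 0.6 [0.61 1.48 1.05] | 90 0.52 [0.49 1.72 0.93] | 90 0.441 [0.38 1.93 0.84] | 
(array([-0.492, -0.316,  0.131]), array([-0.44 ,  0.197,  0.902])) [0.65202227 0.04748967 0.14810512]
(array([-0.492, -0.316,  0.131]), array([-0.011, -0.164,  0.186]))
```

Run:
```python
from h import *
r=tilt(np.radians(62)); G=[.674,.0465,.11]
print(rows([.56,.055,.33],r))
```

```text
(array([-0.493, -0.295,  0.122]), array([-0.133, -0.227,  0.468]))
```

>>> arm_command(motion=[[[-0.07, -0.04, 0.02, 0, 0, 0, 0], [-0.14, -0.084, 0.035, 0, 0, 0, 0], [-0.21, -0.126, 0.052, -0.03, -0.06, 0.12, 0], [-0.28, -0.168, 0.07, -0.06, -0.12, 0.24, 0], [-0.35, -0.21, 0.087, -0.1, -0.18, 0.36, 0], [-0.42, -0.25, 0.104, -0.133, -0.227, 0.468, 0], [-0.493, -0.295, 0.122, -0.133, -0.227, 0.468, 0], [-0.493, -0.295, 0.122, -0.133, -0.227, 0.468, 0]]])

```text
time: 21.7
tool_pos: [0.5578, 0.0519, 0.3297]
tool_rot: [-3.141, 0.489, 3.091]
contact_force: [0.1, -1.2, 0.4]
opening: 0.0457
```

>>> arm_command(motion=[[[0, 0, 0, 0, 0, 0, 0], [0, 0, 0, 0, 0, 0, 0]]])

```text
time: 21.9
tool_pos: [0.5606, 0.0566, 0.3302]
tool_rot: [-3.137, 0.488, 3.101]
contact_force: [0.4, -0.3, -0.4]
opening: 0.046
```

Run:
```python
from h import *
r=tilt(np.radians(62)); G=[.674,.0465,.11]; o=robot.observe(); print(o["tool_pos"],o["tool_rot"],o["qpos"].round(2))
print(rows(grasp_tcp(G,r,.09),r))
```

```text
[0.56060356 0.0566175  0.33018798] [-3.13664606  0.48823449  3.10121256] [-0.03  0.04  1.63 -0.01  0.98 -1.55]
(array([-0.002, -0.   ,  0.003]), array([ 0.01 , -0.015,  0.713]))
```

>>> arm_command(motion=[[[0, 0, 0, 0.01, -0.015, 0.15, 0], [0, 0, 0, 0.01, -0.015, 0.3, 0], [0, 0, 0, 0.01, -0.015, 0.45, 0], [0, 0, 0, 0.01, -0.015, 0.6, 0], [0, 0, 0, 0.01, -0.015, 0.71, 0], [0, 0, 0, 0.01, -0.015, 0.71, 0], [0, 0, 0, 0.01, -0.015, 0.71, 0]]])

```text
time: 22.6
tool_pos: [0.6571, 0.0487, 0.139]
tool_rot: [-3.138, 0.486, 3.103]
contact_force: [0.8, 0.4, 0.2]
opening: 0.0459
```

Run:
```python
from h import *
r=tilt(np.radians(62)); G=[.674,.0465,.11]; o=robot.observe(); print(o["tool_pos"],o["qpos"].round(2))
print(rows(grasp_tcp(G,r,0),r),grasp_now())
```

```text
[0.65708507 0.04866025 0.13902122] [-0.04  0.38  1.74 -0.01  0.53 -1.57]
(array([-0.001, -0.002,  0.004]), array([-0.005, -0.004,  0.299])) [0.63096701 0.0498847  0.1885424 ]
```

>>> arm_command(motion=[[[0, 0, 0, -0.005, -0.004, 0.06, 0], [0, 0, 0, -0.005, -0.004, 0.12, 0], [0, 0, 0, -0.005, -0.004, 0.18, 0], [0, 0, 0, -0.005, -0.004, 0.24, 0], [0, 0, 0, -0.005, -0.004, 0.3, 0], [0, 0, 0, -0.005, -0.004, 0.3, 0], [0, 0, 0, -0.005, -0.004, 0.3, 0]]])

```text
time: 23.3
tool_pos: [0.7007, 0.0442, 0.0627]
tool_rot: [-3.138, 0.49, 3.101]
contact_force: [-0.2, -0.4, 0.1]
opening: 0.0459
```

>>> arm_command(motion=[[[0, 0, 0, 0, 0, 0, -0.4], [0, 0, 0, 0, 0, 0, -0.6], [0, 0, 0, 0, 0, 0, -0.8], [0, 0, 0, 0, 0, 0, -1], [0, 0, 0, 0, 0, 0, -1], [0, 0, 0, 0, 0, 0, -1], [0, 0, 0, 0, 0, 0, -1], [0, 0, 0, 0, 0, 0, -1]]], grip_force=15)

```text
time: 24.1
tool_pos: [0.7003, 0.046, 0.0612]
tool_rot: [-3.14, 0.488, 3.1]
contact_force: [0.6, 12.3, 2.3]
opening: 0.0163
```

Run:
```python
from h import *
o=robot.observe(); print(o["tool_pos"],o["qpos"].round(2),o["contact_force"],o["opening"],grasp_now())
```

```text
[0.70028392 0.04600865 0.06119851] [-0.04  0.56  1.7  -0.    0.39 -1.57] [ 0.63982651 12.26613612  2.34185245] 0.016318892795830865 [0.67403607 0.04715596 0.11065287]
```

Gripped: 16.3 mm opening matches the pull. Now I'll draw it out, turning the tool steeper as it comes.

```bash
cat > pull.py <<'E'
from h import *
import sys
s0,s1,n,th0,th1,dy=map(float,sys.argv[1:7])
g=grasp_now(); u=R.from_euler('z',YAW).apply([-1,0,0]); v=R.from_euler('z',YAW).apply([0,1,0])
out=[]
for i in range(1,int(n)+1):
    f=i/n; r=tilt(np.radians(th0+(th1-th0)*f)); G=g+u*(s0+(s1-s0)*f)+v*dy
    w,t=rows(G+r.apply([0,0,.056]),r); out.append([float(x) for x in np.r_[w,t].round(3)])
print(g); [print(o) for o in out]
E
python3 pull.py 0 0.03 6 62 65 0.002
```

```text
[0.67403607 0.04715596 0.11065287]
[0.0, 0.005, 0.002, 0.016, 0.007, -0.008]
[0.0, 0.011, 0.002, 0.033, 0.007, -0.016]
[0.0, 0.016, 0.002, 0.049, 0.007, -0.024]
[0.0, 0.022, 0.002, 0.065, 0.007, -0.031]
[0.0, 0.028, 0.002, 0.082, 0.007, -0.039]
[0.0, 0.033, 0.002, 0.098, 0.007, -0.047]
```

>>> arm_command(motion=[[[0, 0.005, 0, 0.016, 0.007, -0.008, -1], [0, 0.011, 0, 0.033, 0.007, -0.016, -1], [0, 0.016, 0, 0.049, 0.007, -0.024, -1], [0, 0.022, 0, 0.065, 0.007, -0.031, -1], [0, 0.028, 0, 0.082, 0.007, -0.039, -1], [0, 0.033, 0, 0.098, 0.007, -0.047, -1], [0, 0.033, 0, 0.098, 0.007, -0.047, -1]]])

```text
time: 24.8
tool_pos: [0.6672, 0.0474, 0.0598]
tool_rot: [-3.139, 0.435, 3.099]
contact_force: [-0.7, 4.7, 4.7]
opening: 0.016
```

```bash
python3 - <<'E'
from h import *
o=robot.observe(); print(o["qpos"].round(2),o["contact_force"],o["opening"])
E
python3 pull.py 0 0.11 8 65 73 0.001
```

```text
[-0.04  0.52  1.74 -0.01  0.44 -1.57] [-0.67666536  4.65988192  4.71225977] 0.015966707578541774
[0.64357028 0.04855596 0.11059256]
[-0.001, 0.01, 0.002, 0.045, 0.004, -0.019]
[-0.001, 0.022, 0.002, 0.089, 0.004, -0.039]
[-0.001, 0.033, 0.002, 0.134, 0.004, -0.058]
[-0.001, 0.044, 0.002, 0.179, 0.004, -0.078]
[-0.001, 0.055, 0.002, 0.224, 0.004, -0.097]
[-0.001, 0.066, 0.002, 0.269, 0.004, -0.117]
[-0.001, 0.077, 0.002, 0.313, 0.004, -0.137]
[-0.001, 0.088, 0.002, 0.358, 0.004, -0.156]
```

>>> arm_command(motion=[[[0, 0.01, 0, 0.025, 0.004, -0.01, -1], [0, 0.022, 0, 0.07, 0.004, -0.03, -1], [0, 0.033, 0, 0.12, 0.004, -0.052, -1], [0, 0.044, 0, 0.17, 0.004, -0.074, -1], [0, 0.055, 0, 0.22, 0.004, -0.096, -1], [0, 0.066, 0, 0.269, 0.004, -0.117, -1], [0, 0.077, 0, 0.313, 0.004, -0.137, -1], [0, 0.088, 0, 0.345, 0.004, -0.151, -1]]])

```text
time: 25.6
tool_pos: [0.553, 0.0524, 0.0569]
tool_rot: [-3.138, 0.296, 3.099]
contact_force: [1.0, -5.7, 2.5]
opening: 0.0157
```

```bash
python3 - <<'E'
from h import *
o=robot.observe(); print(o["qpos"].round(2),o["contact_force"],o["opening"])
E
python3 pull.py 0 0.1 8 73 82 0
```

```text
[-0.04  0.4   1.91 -0.01  0.53 -1.56] [ 0.9690169  -5.68720059  2.54990355] 0.015733570073446543
[0.53669432 0.05334426 0.11047679]
[-0.002, 0.012, 0.001, 0.043, 0.001, -0.012]
[-0.002, 0.024, 0.001, 0.087, 0.001, -0.024]
[-0.002, 0.037, 0.001, 0.13, 0.001, -0.037]
[-0.002, 0.049, 0.001, 0.174, 0.001, -0.049]
[-0.002, 0.062, 0.001, 0.217, 0.001, -0.062]
[-0.002, 0.074, 0.001, 0.261, 0.001, -0.074]
[-0.002, 0.087, 0.001, 0.304, 0.001, -0.087]
[-0.002, 0.099, 0.001, 0.348, 0.001, -0.099]
```

>>> arm_command(motion=[[[0, 0.012, 0, 0.04, -0.003, -0.012, -1], [0, 0.024, 0, 0.085, -0.003, -0.024, -1], [0, 0.037, 0, 0.13, -0.003, -0.037, -1], [0, 0.049, 0, 0.174, -0.003, -0.049, -1], [0, 0.062, 0, 0.217, -0.003, -0.062, -1], [0, 0.074, 0, 0.261, -0.003, -0.074, -1], [0, 0.087, 0, 0.295, -0.003, -0.085, -1], [0, 0.099, 0, 0.318, -0.003, -0.092, -1]]])

```text
time: 26.4
tool_pos: [0.4537, 0.0568, 0.0548]
tool_rot: [-3.139, 0.138, 3.099]
contact_force: [2.0, 3.2, 0.0]
opening: 0.0159
```

```bash
python3 - <<'E'
from h import *
o=robot.observe(); print(o["qpos"].round(2),o["contact_force"],o["opening"])
E
python3 pull.py 0 0.012 4 82 82 0
```

```text
[-0.04  0.32  2.01 -0.    0.67 -1.57] [2.01294158 3.18116774 0.04999958] 0.01593757916567793
[0.4460004  0.05728865 0.11030842]
[-0.001, -0.001, 0.001, 0.01, 0.0, -0.001]
[-0.001, -0.001, 0.001, 0.02, 0.0, -0.003]
[-0.001, -0.001, 0.001, 0.029, 0.0, -0.004]
[-0.001, -0.001, 0.001, 0.039, 0.0, -0.006]
```

>>> arm_command(motion=[[[0, 0, 0, 0.01, 0, -0.001, -1], [0, 0, 0, 0.018, 0, -0.002, -1], [0, 0, 0, 0.025, 0, -0.003, -1], [0, 0, 0, 0.03, 0, -0.004, -1], [0, 0, 0, 0.03, 0, -0.004, -1]]])

```text
time: 26.9
tool_pos: [0.4459, 0.0571, 0.0548]
tool_rot: [-3.139, 0.141, 3.099]
contact_force: [-0.4, 5.0, 5.4]
opening: 0.0162
```

Run:
```python
from h import *
o=robot.observe(); print(o["contact_force"],o["opening"],grasp_now())
```

```text
[-0.39430609  5.04780519  5.36250097] 0.016207945683115104 [0.43804187 0.05761073 0.11027291]
```

>>> arm_command(motion=[[[0, 0, 0, 0.008, 0, 0, -1], [0, 0, 0, 0.014, 0, 0, -1], [0, 0, 0, 0.014, 0, 0, -1]]])

```text
time: 27.2
tool_pos: [0.4458, 0.0572, 0.055]
tool_rot: [-3.139, 0.148, 3.098]
contact_force: [11.4, 6.6, -6.0]
opening: 0.0161
```

The rack is at its outer stop, with 11 N of resistance. Release, rise and look.

>>> arm_command(motion=[[[0, 0, 0, -0.012, 0, 0, -0.6], [0, 0, 0, -0.012, 0, 0, -0.3], [0, 0, 0, -0.012, 0, 0, -0.2], [0, 0, 0, -0.012, 0, -0.12, -0.2], [0, 0, 0, -0.012, 0, -0.28, 0], [0, 0, 0, -0.012, 0, -0.44, 0.5], [0, 0, 0, -0.012, 0, -0.6, 1], [0, 0, 0, -0.012, 0, -0.7, 1]]])

```text
time: 28.0
tool_pos: [0.416, 0.0586, 0.266]
tool_rot: [-3.138, 0.145, 3.099]
contact_force: [-0.1, 0.1, 0.4]
opening: 0.0639
```

>>> arm_command(motion=[[[0, 0.08, 0, 0, 0.15, 0, 1], [0, 0.08, 0, 0, 0.3, 0, 1], [0, 0.08, 0, 0, 0.45, 0, 1], [0, 0.08, 0, 0, 0.6, 0, 1], [0, 0.08, 0, 0, 0.75, 0, 1], [0, 0.08, 0, 0, 0.9, 0, 1], [0, 0.08, 0, 0, 1, 0, 1], [0, 0.08, 0, 0, 1, 0, 1]]])

```text
time: 28.8
tool_pos: [0.4283, 0.3611, 0.2604]
tool_rot: [-3.138, 0.014, 3.102]
contact_force: [0.4, 1.2, -0.5]
opening: 0.0918
```

Run:
```python
from h import *
o=robot.observe(); print(o["tool_pos"],o["tool_rot"])
c=cam("top");save(c,"top20.png",None,1);save(c,"top20b.png",(170,180,350,330),4);s=cam("side");save(s,"side20.png",None,1)
W=cloud(c)
m=(W[...,2]>.145)&(W[...,2]<.2)&(W[...,0]>.4)&(W[...,0]<.68)&(W[...,1]<.16)
k,l,st,_=cv2.connectedComponentsWithStats(m.astype(np.uint8))
for i in range(1,k):
    if st[i,4]>30:
        p=W[l==i]; print(st[i],p.min(0).round(4),p.max(0).round(4),(p.min(0)+p.max(0)).round(4)/2)
```

```text
[0.42827208 0.36111841 0.2604177 ] [-3.13775404  0.01366183  3.10196374]
[580 172  38  28 244] [ 0.6431 -0.6554  0.1452] [ 0.6798 -0.6065  0.1999] [ 0.66145 -0.63095  0.17255]
[300 179  61  21 604] [ 0.6537 -0.1619  0.1451] [ 0.68   -0.0453  0.1993] [ 0.66685 -0.1036   0.1722 ]
[591 198  36  16 249] [ 0.6115 -0.6599  0.1457] [ 0.6266 -0.6197  0.2   ] [ 0.6191  -0.63985  0.17285]
[605 212  35  15 231] [ 0.5848 -0.6844  0.1459] [ 0.5999 -0.6443  0.2   ] [ 0.59235 -0.6644   0.17295]
[244 230  17  18 232] [0.5628 0.0356 0.1492] [0.5961 0.0672 0.1638] [0.57945 0.0514  0.1565 ]
[619 232  21  16 116] [ 0.5399 -0.7094  0.1451] [ 0.5709 -0.6611  0.1999] [ 0.5554 -0.6853  0.1725]
```

The rack is fully out with the baker on it, the lid knob at (253,240). I'll measure the lid surface for the grasp depth and check the bulbs.

Run:
```python
from h import *
c=cam("top");W=cloud(c)
d=np.hypot(W[...,0]-.5795,W[...,1]-.0515)
for a,b in((0,.012),(.018,.025),(.025,.03),(.03,.05),(.05,.07),(.07,.09),(.09,.1)):
    m=(d>=a)&(d<b)&(W[...,2]>.1); print(a,b,np.percentile(W[m][:,2],[10,50,90]).round(4))
m=(W[...,2]>.119)&(W[...,2]<.14)&(d<.13)&(W[...,0]<.68)
cn,_=cv2.findContours(m.astype(np.uint8),cv2.RETR_EXTERNAL,cv2.CHAIN_APPROX_NONE); cn=max(cn,key=cv2.contourArea)[:,0]
p=np.array([onplane(c,u,v,.126)[:2] for u,v in cn]); p=p[p[:,0]<.65]
A=np.c_[2*p,np.ones(len(p))]; x=np.linalg.lstsq(A,(p**2).sum(1),rcond=None)[0]; print("circle",x[:2],np.sqrt(x[2]+x[:2]@x[:2]))
m=(W[...,2]>0.015)&(W[...,2]<0.1)&(W[...,0]<0.65)&(W[...,1]<-.03)
k,l,st,_=cv2.connectedComponentsWithStats(m.astype(np.uint8))
for i in range(1,k):
    if 300<st[i,4]<700:
        q=W[l==i]; print(st[i][:2],(q.min(0)+q.max(0)).round(3)/2,c["image"][l==i].mean(0).round())
r=down(np.pi/2); print(rows([.5795,.0515,.30],r),rows([.5795,.0515,.15-.056],r),rows([.5,.2,.30],r))
```

```text
0 0.012 [0.1575 0.1593 0.1613]
0.018 0.025 [0.1334 0.1351 0.1372]
0.025 0.03 [0.1335 0.1351 0.1367]
0.03 0.05 [0.1325 0.1343 0.1362]
0.05 0.07 [0.1311 0.1332 0.135 ]
0.07 0.09 [0.13   0.132  0.1339]
0.09 0.1 [0.129  0.131  0.1328]
circle [0.57948308 0.05136034] 0.10255707440017865
[297 214] [ 0.5465 -0.055   0.062 ] [113. 114. 117.]
[348 229] [ 0.593 -0.173  0.041] [145.  81. 101.]
[347 293] [ 0.4515 -0.1655  0.041 ] [129. 114. 110.]
[385 292] [ 0.45   -0.2485  0.041 ] [128. 113. 109.]
[426 292] [ 0.4475 -0.3355  0.0405] [128. 113. 109.]
[299 329] [ 0.3775 -0.057   0.042 ] [150.  84. 105.]
(array([-0.003,  0.009, -0.028]), array([-0.547, -0.998, -0.116])) (array([-0.003,  0.009, -0.028]), array([-0.537, -0.995,  0.57 ])) (array([-0.003,  0.009, -0.028]), array([-0.261, -0.515, -0.123]))
```

>>> arm_command(motion=[[[0, 0, -0.03, 0, 0, -0.1, 1], [0, 0, -0.03, -0.08, -0.15, -0.12, 1], [0, 0, -0.03, -0.17, -0.3, -0.12, 1], [0, 0, -0.03, -0.25, -0.45, -0.12, 1], [0, 0, -0.03, -0.33, -0.6, -0.12, 1], [0, 0, -0.03, -0.41, -0.75, -0.12, 1], [0, 0, -0.03, -0.49, -0.9, -0.12, 1], [0, 0, -0.03, -0.545, -0.995, -0.12, 1]]])

```text
time: 29.75
tool_pos: [0.579, 0.0489, 0.3018]
tool_rot: [-3.137, 0.016, -3.141]
contact_force: [1.1, -0.2, 0.6]
opening: 0.0919
```

>>> arm_command(motion=[[[0, 0, 0, 0, 0, 0, 1], [0, 0, 0, 0, 0, 0, 0.6], [0, 0, 0, 0, 0, 0, 0.6]]])

```text
time: 30.05
tool_pos: [0.5784, 0.0534, 0.3017]
tool_rot: [-3.138, 0.016, -3.138]
contact_force: [0.7, 0.2, -0.1]
opening: 0.0802
```

Run:
```python
from h import *
print(robot.observe()["tool_pos"],rows([.5795,.0515,.101],down(np.pi/2)))
```

```text
[0.5783731  0.05339275 0.30171625] (array([-0.002,  0.01 ,  0.002]), array([ 0.007, -0.004,  0.669]))
```

>>> arm_command(motion=[[[-0.002, 0.01, 0, 0, -0.004, 0.1, 0.6], [-0.002, 0.01, 0, 0.002, -0.004, 0.2, 0.6], [-0.002, 0.01, 0, 0.003, -0.004, 0.3, 0.6], [-0.002, 0.01, 0, 0.005, -0.004, 0.4, 0.6], [-0.002, 0.01, 0, 0.006, -0.004, 0.5, 0.6], [-0.002, 0.01, 0, 0.007, -0.004, 0.58, 0.6], [-0.002, 0.01, 0, 0.007, -0.004, 0.64, 0.6], [-0.002, 0.01, 0, 0.007, -0.004, 0.667, 0.6]]])

```text
time: 30.85
tool_pos: [0.5786, 0.0527, 0.0999]
tool_rot: [-3.141, -0.003, -3.136]
contact_force: [0.4, -0.1, -0.2]
opening: 0.0735
```

>>> arm_command(motion=[[[0, 0, 0, 0, 0, 0, 0], [0, 0, 0, 0, 0, 0, -0.2], [0, 0, 0, 0, 0, 0, -0.4], [0, 0, 0, 0, 0, 0, -1], [0, 0, 0, 0, 0, 0, -1], [0, 0, 0, 0, 0, 0, -1], [0, 0, 0, 0, 0, 0, -1], [0, 0, 0, 0, 0, 0, -1]]], grip_force=25)

```text
time: 31.65
tool_pos: [0.5805, 0.0516, 0.1018]
tool_rot: [-3.141, 0.001, -3.138]
contact_force: [-0.9, 1.1, 3.4]
opening: 0.0331
```

Run:
```python
from h import *
o=robot.observe();print(o["tool_pos"],o["tool_rot"],o["opening"],o["contact_force"])
```

```text
[0.58047057 0.05159356 0.1018269 ] [-3.14142772e+00  9.31833410e-04 -3.13784209e+00] 0.03311603015906653 [-0.88132755  1.13333855  3.40370694]
```

The knob is held at 33 mm. Lift gently and check the weight.

>>> arm_command(motion=[[[0, 0, 0, 0, 0, -0.02, -1], [0, 0, 0, 0, 0, -0.05, -1], [0, 0, 0, 0, 0, -0.1, -1], [0, 0, 0, 0, 0, -0.16, -1], [0, 0, 0, 0, 0, -0.2, -1], [0, 0, 0, 0, 0, -0.2, -1]]])

```text
time: 32.25
tool_pos: [0.5811, 0.0513, 0.1632]
tool_rot: [-3.141, 0.003, -3.138]
contact_force: [-0.9, 0.7, -3.9]
opening: 0.0332
```

Run:
```python
from h import *
o=robot.observe();print(o["contact_force"],o["opening"],o["tool_pos"])
c=cam("top");save(c,"top21.png",(170,180,350,330),4)
print(rows([.588,-.2,.15],down(np.pi/2)))
```

```text
[-0.85903562  0.712056   -3.91845044] 0.03318647360716074 [0.58108046 0.05125645 0.16323607]
(array([-0.   ,  0.001,  0.002]), array([-0.022, -0.838,  0.04 ]))
```

The lid is up and weighs about right. The oven front is close, so I'll back off 5 cm in x before going right.

>>> arm_command(motion=[[[0, 0, 0, 0.05, 0, 0, -1], [0, 0, 0, 0.12, 0, 0, -1], [0, 0, 0, 0.17, -0.05, 0, -1], [0, 0, 0, 0.17, -0.15, 0, -1], [0, 0, 0, 0.17, -0.27, 0, -1], [0, 0, 0, 0.17, -0.4, 0, -1], [0, 0, 0, 0.17, -0.53, 0, -1], [0, 0, 0, 0.17, -0.66, 0, -1]]])

```text
time: 33.1
tool_pos: [0.5292, -0.1481, 0.1604]
tool_rot: [3.141, -0.002, -3.138]
contact_force: [0.1, 0.3, -3.3]
opening: 0.033
```

>>> arm_command(motion=[[[0, 0, 0, 0, -0.12, 0.02, -1], [0, 0, 0, 0, -0.24, 0.06, -1], [0, 0, 0, 0, -0.36, 0.1, -1], [0, 0, 0, -0.05, -0.48, 0.14, -1], [0, 0, 0, -0.1, -0.6, 0.17, -1], [0, 0, 0, -0.15, -0.7, 0.2, -1], [0, 0, 0, -0.19, -0.74, 0.2, -1], [0, 0, 0, -0.19, -0.74, 0.2, -1]]])

```text
time: 33.9
tool_pos: [0.5876, -0.3701, 0.0987]
tool_rot: [3.141, -0.002, -3.139]
contact_force: [-0.7, -0.3, -3.9]
opening: 0.0328
```

>>> arm_command(motion=[[[0, 0, 0, 0, 0, 0, -1], [0, 0, 0, 0, 0, 0, -1]]])

```text
time: 34.1
tool_pos: [0.5872, -0.3674, 0.1012]
tool_rot: [3.141, -0.001, -3.137]
contact_force: [0.1, -0.3, -3.3]
opening: 0.033
```

Run:
```python
from h import *
o=robot.observe();print(o["contact_force"],o["opening"],o["tool_pos"],o["qpos"].round(2))
c=cam("top");save(c,"top22.png")
W=cloud(c)
m=(W[...,2]>0.015)&(W[...,2]<0.1)&(W[...,0]<0.8)&(W[...,1]<-.03)
k,l,st,_=cv2.connectedComponentsWithStats(m.astype(np.uint8))
for i in range(1,k):
    if 200<st[i,4]<950:
        q=W[l==i]; print(st[i],(q.min(0)+q.max(0)).round(3)/2,c["image"][l==i].mean(0).round())
print(rows([.588,-.37,.06],down(np.pi/2)),rows([.588,-.37,-.015],down(np.pi/2)))
```

```text
[ 0.0525521  -0.28505763 -3.33375346] 0.032964794373880994 [ 0.587225   -0.36743855  0.10116375] [-0.67  0.72  1.11 -0.    1.3  -2.24]
[378 150  20  27 407] [ 0.77   -0.2425  0.054 ] [113. 110. 108.]
[594 150  43  60 361] [ 0.7035 -0.7275  0.0795] [78. 54. 49.]
[408 163  34  33 858] [ 0.733 -0.326  0.053] [126.  88.  54.]
[576 187  64  83 717] [ 0.5985 -0.709   0.0575] [103.  84.  76.]
[610 215  30  30 290] [ 0.59   -0.726   0.0655] [86. 83. 77.]
[348 229  26  27 502] [ 0.5925 -0.173   0.041 ] [167.  94. 117.]
[385 292  28  28 553] [ 0.45   -0.248   0.0395] [147. 131. 126.]
(array([-0.   , -0.   ,  0.003]), array([-0.002, -0.008,  0.139])) (array([-0.   , -0.   ,  0.003]), array([-0.002, -0.008,  0.389]))
```

>>> arm_command(motion=[[[0, 0, 0, 0, -0.008, 0.08, -1], [0, 0, 0, 0, -0.008, 0.16, -1], [0, 0, 0, 0, -0.008, 0.24, -1], [0, 0, 0, 0, -0.008, 0.31, -1], [0, 0, 0, 0, -0.008, 0.355, -1], [0, 0, 0, 0, -0.008, 0.375, -1], [0, 0, 0, 0, -0.008, 0.375, -1]]])

```text
time: 34.85
tool_pos: [0.5876, -0.3706, -0.0112]
tool_rot: [-3.142, -0.001, -3.138]
contact_force: [0.1, 0.3, -3.7]
opening: 0.0334
```

>>> arm_command(motion=[[[0, 0, 0, 0, 0, 0.005, -1], [0, 0, 0, 0, 0, 0.01, -1], [0, 0, 0, 0, 0, 0.015, -1], [0, 0, 0, 0, 0, 0.015, -1]]])

```text
time: 35.25
tool_pos: [0.588, -0.3712, -0.0151]
tool_rot: [-3.141, 0.001, -3.138]
contact_force: [-0.4, 0.3, -3.0]
opening: 0.033
```

>>> arm_command(motion=[[[0, 0, 0, 0, 0, 0.005, -1], [0, 0, 0, 0, 0, 0.01, -1], [0, 0, 0, 0, 0, 0.01, -1]]])

```text
time: 35.55
tool_pos: [0.5881, -0.3714, -0.0152]
tool_rot: [-3.14, 0.001, -3.138]
contact_force: [-5.9, 3.1, 13.0]
opening: 0.033
```

The lid is down on the worktop. Release and rise, staying low.

>>> arm_command(motion=[[[0, 0, 0, 0, 0, -0.007, -0.6], [0, 0, 0, 0, 0, -0.007, -0.1], [0, 0, 0, 0, 0, -0.007, 0.3], [0, 0, 0, 0, 0, -0.007, 0.6], [0, 0, 0, 0, 0, -0.007, 0.6], [0, 0, 0, 0, 0, -0.007, 0.6], [0, 0, 0, 0, 0, -0.1, 0.6], [0, 0, 0, 0, 0, -0.2, 0.6]]])

```text
time: 36.35
tool_pos: [0.587, -0.3704, 0.0407]
tool_rot: [3.14, -0.003, -3.138]
contact_force: [0.3, -1.8, -0.8]
opening: 0.0734
```

Run:
```python
from h import *
o=robot.observe();print(o["contact_force"],o["opening"],o["tool_pos"],o["tool_rot"],o["qpos"].round(2))
r=down(0.0); r2=down(np.pi)
print(rows([.43,-.1655,.1],r),rows([.43,-.1655,.1],r2))
```

```text
[ 0.34493357 -1.82677166 -0.76208296] 0.07340649123681722 [ 0.58697549 -0.37037974  0.04066788] [ 3.13999673e+00 -2.50278047e-03 -3.13784459e+00] [-0.67  0.78  1.17 -0.    1.19 -2.25]
(array([-0.   , -0.002,  1.002]), array([ 0.521,  0.685, -0.195])) (array([ 0.002, -0.   , -0.998]), array([ 0.521,  0.685, -0.195]))
```

>>> arm_command(motion=[[[0, 0, 0.09, 0, 0, -0.12, 1], [0, 0, 0.18, 0.05, 0.08, -0.2, 1], [0, 0, 0.27, 0.15, 0.2, -0.2, 1], [0, 0, 0.36, 0.25, 0.32, -0.2, 1], [0, 0, 0.45, 0.35, 0.44, -0.2, 1], [0, 0, 0.54, 0.45, 0.56, -0.2, 1], [0, 0, 0.63, 0.5, 0.68, -0.2, 1], [0, 0, 0.72, 0.5, 0.69, -0.2, 1]]])

```text
time: 37.15
tool_pos: [0.4343, -0.1608, 0.1016]
tool_rot: [-3.14, -0.002, 2.01]
contact_force: [0.8, -1.1, 0.7]
opening: 0.0916
```

>>> arm_command(motion=[[[0, 0, 0.09, 0, 0, 0, 1], [0, 0, 0.18, 0, 0, 0, 1], [0, 0, 0.28, 0, 0, 0, 1], [0, 0, 0.28, 0, 0, 0, 1], [0, 0, 0.28, 0, 0, 0, 1]]])

```text
time: 37.65
tool_pos: [0.4371, -0.1646, 0.1015]
tool_rot: [3.141, 0.001, 1.578]
contact_force: [0.4, 0.8, -0.3]
opening: 0.092
```

```bash
cat > scan.py <<'E'
from h import *
import sys
o=robot.observe();print(o["opening"],o["tool_pos"],o["tool_rot"],o["qpos"].round(2),o["contact_force"].round(1))
c=cam("top");save(c,sys.argv[1])
s=cam("side")
for n,c in(("top",c),("side",s)):
    W=cloud(c); hsv=cv2.cvtColor(c["image"],cv2.COLOR_RGB2HSV)
    m=(W[...,2]>0.02)&(W[...,2]<0.07)&(W[...,0]<0.8)&(W[...,1]<-.03)&(W[...,1]>-.47)
    k,l,st,_=cv2.connectedComponentsWithStats(m.astype(np.uint8))
    for i in range(1,k):
        if 200<st[i,4]<1200:
            q=W[l==i]; print(n,st[i],(q.min(0)+q.max(0)).round(4)/2,c["image"][l==i].mean(0).round())
E
python3 scan.py top23.png; python3 -c "
from h import *
print(rows([.45,-.1655,-.031],down(0.)))"
```

```text
0.09199343945717275 [ 0.43706334 -0.16460305  0.10149085] [3.14136687e+00 6.30113732e-04 1.57822369e+00] [-0.52  0.33  1.81 -0.    1.   -0.53] [ 0.4  0.8 -0.3]
top [378 157  19  19 204] [ 0.7686  -0.24285  0.0451 ] [94. 91. 90.]
top [408 163  34  33 828] [ 0.73315 -0.3257   0.0454 ] [118.  83.  51.]
top [348 229  24  21 330] [ 0.59885 -0.17135  0.0404 ] [167.  95. 117.]
top [299 329  18  28 366] [ 0.37845 -0.0495   0.04295] [170.  96. 119.]
side [291 189  58  34 849] [ 0.7263  -0.09475  0.046  ] [35. 35. 37.]
(array([0.   , 0.   , 0.004]), array([-0.003,  0.043,  0.441]))
```

>>> arm_command(motion=[[[0, 0, 0, 0, 0.04, 0.08, 1], [0, 0, 0, -0.003, 0.045, 0.16, 1], [0, 0, 0, -0.003, 0.045, 0.26, 1], [0, 0, 0, -0.003, 0.045, 0.34, 1], [0, 0, 0, -0.003, 0.045, 0.41, 1], [0, 0, 0, -0.003, 0.045, 0.44, 1], [0, 0, 0, -0.003, 0.045, 0.44, 0.4], [0, 0, 0, -0.003, 0.045, 0.44, -1]]], grip_force=8)

```text
time: 38.55
tool_pos: [0.451, -0.1658, -0.03]
tool_rot: [3.141, 0.001, 1.575]
contact_force: [-0.5, 0.2, -0.3]
opening: 0.0802
```

>>> arm_command(motion=[[[0, 0, 0, 0, 0, 0, -1], [0, 0, 0, 0, 0, 0, -1], [0, 0, 0, 0, 0, 0, -1], [0, 0, 0, 0, 0, 0, -1], [0, 0, 0, 0, 0, 0, -1]]])

```text
time: 39.05
tool_pos: [0.4508, -0.1657, -0.03]
tool_rot: [3.141, 0.001, 1.575]
contact_force: [-1.3, -0.9, 6.0]
opening: 0.0553
```

The bulb is held at 55 mm. Lift and carry it to the baker, turning the jaws back along y to clear the oven roof.

>>> arm_command(motion=[[[0, 0, 0, 0, 0, -0.05, -1], [0, 0, 0, 0, 0, -0.15, -1], [0, 0, 0, 0, 0, -0.3, -1], [0, 0, -0.09, 0, 0, -0.45, -1], [0, 0, -0.18, 0, 0, -0.57, -1], [0, 0, -0.27, 0, 0, -0.6, -1], [0, 0, -0.36, 0, 0, -0.6, -1], [0, 0, -0.36, 0, 0, -0.6, -1]]])

```text
time: 39.85
tool_pos: [0.4505, -0.1653, 0.1498]
tool_rot: [3.141, 0.001, 2.141]
contact_force: [-0.1, -0.2, -0.8]
opening: 0.0557
```

Run:
```python
from h import *
o=robot.observe();print(o["contact_force"],o["opening"],o["tool_pos"])
r=down(np.pi/2); print(rows([.6295,.0415,.15],r),rows([.55,0.03,.15],r))
c=cam("top");save(c,"top24.png")
```

```text
[-0.07060571 -0.18759205 -0.81287746] 0.05573480658418606 [ 0.45049789 -0.16534711  0.14976917]
(array([-0.   ,  0.001, -0.637]), array([ 0.258,  0.875, -0.001])) (array([-0.   ,  0.001, -0.637]), array([ 0.369,  0.631, -0.001]))
```

>>> arm_command(motion=[[[0, 0, -0.09, 0.05, 0.09, 0, -1], [0, 0, -0.18, 0.1, 0.18, 0, -1], [0, 0, -0.27, 0.16, 0.28, 0, -1], [0, 0, -0.36, 0.22, 0.38, 0, -1], [0, 0, -0.45, 0.28, 0.48, 0, -1], [0, 0, -0.54, 0.34, 0.58, 0, -1], [0, 0, -0.637, 0.35, 0.66, 0, -1], [0, 0, -0.637, 0.33, 0.72, 0, -1]]])

```text
time: 40.7
tool_pos: [0.5792, 0.0367, 0.1485]
tool_rot: [3.142, -0.002, -3.14]
contact_force: [-0.4, -1.4, -0.3]
opening: 0.0558
```

>>> arm_command(motion=[[[0, 0, 0, 0, 0, 0, -1], [0, 0, 0, 0, 0, 0, -1]]])

```text
time: 40.9
tool_pos: [0.5783, 0.0344, 0.1483]
tool_rot: [-3.141, -0.002, 3.138]
contact_force: [-0.6, 0.2, -0.7]
opening: 0.0554
```

```bash
python3 - <<'E'
from h import *
o=robot.observe();print(o["contact_force"],o["opening"],o["tool_pos"],o["tool_rot"])
r=down(np.pi/2); print(rows([.6295,.0415,.15],r),rows([.6295,0.0415,.036],r))
E
python3 scan.py top25.png
```

```text
[-0.59619043  0.22011476 -0.71776524] 0.05536324991787711 [0.5782919  0.03441339 0.14827029] [-3.14110743e+00 -2.30043119e-03  3.13829735e+00]
(array([-0.   , -0.001, -0.002]), array([-0.171,  0.024, -0.006])) (array([-0.   , -0.001, -0.002]), array([-0.171,  0.024,  0.374]))
0.05536324991787711 [0.5782919  0.03441339 0.14827029] [-3.14110743e+00 -2.30043119e-03  3.13829735e+00] [-0.07  0.48  1.43 -0.    1.24 -1.64] [-0.6  0.2 -0.7]
top [378 157  19  19 204] [ 0.76775 -0.24275  0.0451 ] [93. 90. 89.]
top [408 163  34  33 830] [ 0.73345 -0.3253   0.0464 ] [117.  82.  50.]
top [ 295  183   60  125 1153] [ 0.59285 -0.09595  0.045  ] [58. 58. 60.]
top [348 229  26  27 498] [ 0.593   -0.1729   0.04135] [157.  89. 110.]
top [385 292  28  28 550] [ 0.45015 -0.2476   0.03995] [139. 123. 119.]
top [426 292  27  28 554] [ 0.44755 -0.33545  0.0407 ] [139. 123. 118.]
top [299 329  25  29 559] [ 0.37735 -0.05675  0.04065] [136.  76.  95.]
side [384 171  28  27 549] [ 0.72985 -0.3228   0.0449 ] [136.  89.  45.]
side [430 264  24  23 402] [ 0.4446 -0.3327  0.0404] [161. 140. 132.]
side [396 272  25  23 401] [ 0.4479  -0.24525  0.04   ] [163. 142. 135.]
```

Bulb 1 is over the baker and the other two haven't moved. Move to the far spot and lower.

>>> arm_command(motion=[[[0, 0, 0, -0.08, 0.02, 0, -1], [0, 0, 0, -0.155, 0.024, 0, -1], [0, 0, 0, -0.157, 0.024, 0.06, -1], [0, 0, 0, -0.157, 0.024, 0.14, -1], [0, 0, 0, -0.157, 0.024, 0.22, -1], [0, 0, 0, -0.157, 0.024, 0.3, -1], [0, 0, 0, -0.157, 0.024, 0.36, -1], [0, 0, 0, -0.157, 0.024, 0.38, -1]]])

```text
time: 41.8
tool_pos: [0.6242, 0.0409, 0.0334]
tool_rot: [-3.141, -0.004, 3.139]
contact_force: [-0.2, -0.3, -0.2]
opening: 0.0553
```

>>> arm_command(motion=[[[0, 0, 0, 0, 0, 0, -1], [0, 0, 0, 0, 0, 0.01, -1], [0, 0, 0, 0, 0, 0.02, -1], [0, 0, 0, 0, 0, 0.02, -1]]])

```text
time: 42.2
tool_pos: [0.6263, 0.0415, 0.0297]
tool_rot: [-3.141, 0.001, 3.141]
contact_force: [-0.4, 0.1, -0.6]
opening: 0.0555
```

>>> arm_command(motion=[[[0, 0, 0, 0, 0, 0.01, -1], [0, 0, 0, 0, 0, 0.015, 0.3], [0, 0, 0, 0, 0, 0.015, 0.5], [0, 0, 0, 0, 0, 0.015, 0.5], [0, 0, 0, 0, 0, -0.05, 0.5], [0, 0, 0, 0, 0, -0.15, 0.5], [0, 0, 0, 0, 0, -0.28, 0.5], [0, 0, 0, 0.02, -0.02, -0.38, 0.6]]])

```text
time: 43.0
tool_pos: [0.621, 0.0361, 0.1456]
tool_rot: [-3.141, 0.002, 3.141]
contact_force: [0.3, -1.1, -0.1]
opening: 0.0717
```

Run:
```python
from h import *
o=robot.observe();print(o["contact_force"],o["opening"],o["tool_pos"],o["tool_rot"])
r=down(0.); print(rows([.45,-.2476,.12],r))
```

```text
[ 0.31362144 -1.10422686 -0.09712424] 0.07168978096543957 [0.6210274  0.03605835 0.14561885] [-3.14118621e+00  2.41445514e-03  3.14139927e+00]
(array([0.001, 0.001, 1.   ]), array([ 0.57 , -0.946,  0.084]))
```

>>> arm_command(motion=[[[0, 0, 0.09, 0.1, -0.1, 0, 1], [0, 0, 0.18, 0.2, -0.2, 0, 1], [0, 0, 0.27, 0.28, -0.32, 0, 1], [0, 0, 0.36, 0.36, -0.44, 0, 1], [0, 0, 0.45, 0.44, -0.56, 0, 1], [0, 0, 0.54, 0.5, -0.68, 0, 1], [0, 0, 0.63, 0.55, -0.8, 0, 1], [0, 0, 0.72, 0.57, -0.93, 0.04, 1]]])

```text
time: 43.8
tool_pos: [0.4485, -0.245, 0.1332]
tool_rot: [3.14, 0.004, 2.004]
contact_force: [1.0, 0.3, -0.4]
opening: 0.0919
```

>>> arm_command(motion=[[[0, 0, 0.09, 0, 0, 0, 1], [0, 0, 0.18, 0, 0, 0, 1], [0, 0, 0.28, 0, 0, 0, 1], [0, 0, 0.28, 0, 0, 0, 1], [0, 0, 0.28, 0, 0, 0, 1]]])

```text
time: 44.3
tool_pos: [0.449, -0.2433, 0.1316]
tool_rot: [3.141, 0.001, 1.574]
contact_force: [-0.7, 0.2, 0.2]
opening: 0.0919
```

```bash
python3 scan.py top26.png
python3 - <<'E'
from h import *
print(rows([.449,-.248,-.031],down(0.)))
c=cam("top");save(c,"top26b.png",(170,180,350,330),4)
E
```

```text
0.091869618118085 [ 0.44895345 -0.24326483  0.13158935] [3.14137312e+00 6.73725795e-04 1.57360109e+00] [-0.65  0.37  1.65 -0.    1.12 -0.65] [-0.7  0.2  0.2]
top [378 157  19  19 202] [ 0.76865 -0.243    0.04505] [95. 93. 91.]
top [408 163  34  33 828] [ 0.73325 -0.32535  0.0458 ] [120.  84.  51.]
top [348 229  26  27 504] [ 0.59295 -0.17285  0.0402 ] [160.  90. 112.]
top [299 329  25  29 555] [ 0.37735 -0.05675  0.04155] [166.  93. 116.]
side [384 171  22  26 346] [ 0.732   -0.3168   0.04515] [148.  98.  51.]
(array([0.   , 0.   , 0.001]), array([-0.016, -0.   ,  0.542]))
```

Bulb 1 stands upright in the baker, at crop (375,180). Next bulb.

>>> arm_command(motion=[[[0, 0, 0, -0.016, 0, 0.1, 1], [0, 0, 0, -0.016, 0, 0.2, 1], [0, 0, 0, -0.016, 0, 0.3, 1], [0, 0, 0, -0.016, 0, 0.4, 1], [0, 0, 0, -0.016, 0, 0.48, 1], [0, 0, 0, -0.016, 0, 0.53, 1], [0, 0, 0, -0.016, 0, 0.54, 1], [0, 0, 0, -0.016, 0, 0.54, 0.4]]])

```text
time: 45.25
tool_pos: [0.4489, -0.248, -0.0307]
tool_rot: [-3.141, 0.0, 1.571]
contact_force: [-0.2, -0.5, 0.8]
opening: 0.0874
```

>>> arm_command(motion=[[[0, 0, 0, 0, 0, 0, -1], [0, 0, 0, 0, 0, 0, -1], [0, 0, 0, 0, 0, 0, -1], [0, 0, 0, 0, 0, 0, -1], [0, 0, 0, 0, 0, 0, -1], [0, 0, 0, 0, 0, 0, -1]]])

```text
time: 45.85
tool_pos: [0.4491, -0.2483, -0.0301]
tool_rot: [3.141, 0.001, 1.57]
contact_force: [-0.0, 0.0, 4.9]
opening: 0.0562
```

>>> arm_command(motion=[[[0, 0, 0, 0, 0, -0.05, -1], [0, 0, 0, 0, 0, -0.15, -1], [0, 0, 0, 0, 0, -0.3, -1], [0, 0, -0.09, 0, 0, -0.45, -1], [0, 0, -0.18, 0, 0, -0.57, -1], [0, 0, -0.27, 0, 0, -0.6, -1], [0, 0, -0.36, 0, 0, -0.6, -1], [0, 0, -0.36, 0, 0, -0.6, -1]]])

```text
time: 46.65
tool_pos: [0.4489, -0.248, 0.1497]
tool_rot: [-3.142, 0.001, 2.137]
contact_force: [0.8, 0.4, -0.7]
opening: 0.0564
```

Run:
```python
from h import *
o=robot.observe();print(o["contact_force"],o["opening"],o["tool_pos"])
r=down(np.pi/2); print(rows([.58,.0815,.15],r),rows([.55,0.03,.15],r))
```

```text
[ 0.84271687  0.37544755 -0.7396753 ] 0.056405701625270664 [ 0.44888695 -0.24802168  0.14971534]
(array([-0.   ,  0.001, -0.64 ]), array([ 0.693,  0.958, -0.002])) (array([-0.   ,  0.001, -0.64 ]), array([ 0.602,  0.781, -0.002]))
```

>>> arm_command(motion=[[[0, 0, -0.09, 0.08, 0.11, 0, -1], [0, 0, -0.18, 0.16, 0.22, 0, -1], [0, 0, -0.27, 0.25, 0.34, 0, -1], [0, 0, -0.36, 0.34, 0.46, 0, -1], [0, 0, -0.45, 0.43, 0.58, 0, -1], [0, 0, -0.54, 0.52, 0.7, 0, -1], [0, 0, -0.64, 0.61, 0.82, 0, -1], [0, 0, -0.64, 0.7, 0.94, 0, -1]]])

```text
time: 47.45
tool_pos: [0.5748, 0.0821, 0.1485]
tool_rot: [-3.141, -0.001, 3.141]
contact_force: [0.4, 0.3, 0.2]
opening: 0.0558
```

>>> arm_command(motion=[[[0, 0, 0, 0, 0, 0, -1], [0, 0, 0, 0, 0, 0, -1], [0, 0, 0, 0, 0, 0, -1]]])

```text
time: 47.75
tool_pos: [0.5742, 0.0793, 0.1487]
tool_rot: [-3.141, -0.001, 3.138]
contact_force: [-0.6, 0.1, -1.5]
opening: 0.0558
```

```bash
python3 scan.py top27.png
python3 - <<'E'
from h import *
r=down(np.pi/2); print(rows([.575,.087,.029],r))
E
```

```text
0.05584284742763023 [0.57421066 0.07932229 0.14869258] [-3.14069435e+00 -1.45195598e-03  3.13803790e+00] [ 0.01  0.48  1.43 -0.    1.24 -1.56] [-0.6  0.1 -1.5]
top [378 157  19  19 204] [ 0.7689  -0.24315  0.04505] [94. 91. 89.]
top [408 163  34  33 820] [ 0.73305 -0.32515  0.0468 ] [118.  82.  50.]
top [348 229  26  26 503] [ 0.5936 -0.1731  0.0418] [158.  89. 111.]
top [441 231  20  19 207] [ 0.5923  -0.3776   0.03295] [147.  81.  53.]
top [426 292  27  28 555] [ 0.44745 -0.335    0.04135] [139. 123. 119.]
top [299 329  25  29 555] [ 0.37735 -0.0567   0.04045] [145.  81. 101.]
side [384 171  28  27 551] [ 0.73045 -0.3227   0.04525] [132.  86.  44.]
side [297 189  52  36 786] [ 0.7214  -0.09995  0.0456 ] [37. 36. 38.]
side [350 231  23  21 347] [ 0.58985 -0.1704   0.0405 ] [181.  91. 119.]
side [430 264  24  23 404] [ 0.4441 -0.3333  0.0404] [158. 136. 129.]
(array([-0.   , -0.   , -0.002]), array([-0.002,  0.027,  0.401]))
```

>>> arm_command(motion=[[[0, 0, 0, -0.002, 0.027, 0.08, -1], [0, 0, 0, -0.002, 0.027, 0.16, -1], [0, 0, 0, -0.002, 0.027, 0.24, -1], [0, 0, 0, -0.002, 0.027, 0.32, -1], [0, 0, 0, -0.002, 0.027, 0.37, -1], [0, 0, 0, -0.002, 0.027, 0.395, -1], [0, 0, 0, -0.002, 0.027, 0.405, -1], [0, 0, 0, -0.002, 0.027, 0.405, -1]]])

```text
time: 48.65
tool_pos: [0.5757, 0.0877, 0.0281]
tool_rot: [-3.141, 0.0, 3.14]
contact_force: [-0.6, 0.2, -1.0]
opening: 0.0563
```

>>> arm_command(motion=[[[0, 0, 0, 0, 0, 0.005, -1], [0, 0, 0, 0, 0, 0.01, 0.3], [0, 0, 0, 0, 0, 0.01, 0.45], [0, 0, 0, 0, 0, 0.01, 0.45], [0, 0, 0, 0, 0, -0.05, 0.45], [0, 0, 0, 0, 0, -0.15, 0.45], [0, 0, 0, 0, 0, -0.28, 0.45], [0, 0, 0, 0.02, -0.02, -0.38, 0.6]]])

```text
time: 49.45
tool_pos: [0.5702, 0.0828, 0.1441]
tool_rot: [-3.141, 0.002, 3.141]
contact_force: [0.5, -0.2, 0.6]
opening: 0.0704
```

Run:
```python
from h import *
o=robot.observe();print(o["contact_force"],o["opening"],o["tool_pos"],o["tool_rot"])
r=down(0.); print(rows([.4465,-.28,.12],r),rows([.4465,-.335,.12],r))
```

```text
[ 0.4680794  -0.24201838  0.60823706] 0.07041332430113095 [0.57023699 0.08281742 0.1440765 ] [-3.14132594e+00  2.40461631e-03  3.14136324e+00]
(array([0.001, 0.001, 1.   ]), array([ 0.412, -1.209,  0.08 ])) (array([0.001, 0.001, 1.   ]), array([ 0.412, -1.393,  0.08 ]))
```

>>> arm_command(motion=[[[0, 0, 0.09, 0.08, -0.13, 0, 1], [0, 0, 0.18, 0.16, -0.26, 0, 1], [0, 0, 0.27, 0.22, -0.4, 0, 1], [0, 0, 0.36, 0.28, -0.54, 0, 1], [0, 0, 0.45, 0.33, -0.68, 0, 1], [0, 0, 0.54, 0.38, -0.82, 0.03, 1], [0, 0, 0.63, 0.41, -0.9, 0.06, 1], [0, 0, 0.72, 0.41, -1.0, 0.08, 1]]])

```text
time: 50.25
tool_pos: [0.4447, -0.2184, 0.1178]
tool_rot: [-3.141, -0.0, 2.003]
contact_force: [-0.1, 0.8, 0.3]
opening: 0.0919
```

```bash
python3 scan.py top28.png
python3 - <<'E'
from h import *
c=cam("top");save(c,"top28b.png",(170,180,350,330),4)
E
```

```text
0.09187434914610368 [ 0.44467645 -0.21839497  0.11780821] [-3.14107393e+00 -2.54616897e-04  2.00284004e+00] [-0.61  0.36  1.71 -0.    1.07 -1.04] [-0.1  0.8  0.3]
top [378 157  19  19 203] [ 0.76745 -0.243    0.04515] [96. 93. 92.]
top [408 163  34  33 832] [ 0.73355 -0.3255   0.04575] [121.  84.  51.]
top [348 229  26  27 503] [ 0.59295 -0.17315  0.0421 ] [161.  91. 113.]
top [299 329  25  29 557] [ 0.3773 -0.0567  0.0417] [166.  94. 117.]
```

Two bulbs stand in the baker, at crop (375,180) and (285,273). Now the third.

Run:
```python
from h import *
print(rows([.4465,-.335,.1],down(0.)))
```

```text
(array([-0.   ,  0.   ,  0.278]), array([-0.352, -0.162,  0.059]))
```

>>> arm_command(motion=[[[0, 0, 0.09, -0.1, -0.05, 0.05, 1], [0, 0, 0.18, -0.2, -0.1, 0.06, 1], [0, 0, 0.278, -0.3, -0.14, 0.06, 1], [0, 0, 0.278, -0.352, -0.162, 0.06, 1], [0, 0, 0.278, -0.352, -0.162, 0.06, 1], [0, 0, 0.278, -0.352, -0.162, 0.06, 1]]])

```text
time: 51.0
tool_pos: [0.4471, -0.3325, 0.1]
tool_rot: [-3.141, -0.0, 1.575]
contact_force: [-0.3, 0.1, 0.4]
opening: 0.0918
```

```bash
python3 scan.py top29.png
python3 - <<'E'
from h import *
print(rows([.4465,-.335,-.031],down(0.)))
s=cam("side");save(s,"side29.png")
E
```

```text
0.09180634611041527 [ 0.44713346 -0.33254944  0.10000997] [-3.14135587e+00 -3.88051065e-04  1.57492054e+00] [-0.78  0.48  1.56  0.    1.1  -0.78] [-0.3  0.1  0.4]
top [378 157  19  19 201] [ 0.76845 -0.24265  0.04485] [94. 92. 90.]
top [408 163  34  33 828] [ 0.73265 -0.32555  0.0452 ] [120.  84.  51.]
top [348 229  26  27 502] [ 0.5926  -0.1731   0.04205] [160.  90. 112.]
top [426 292  26  28 530] [ 0.4473 -0.3333  0.0404] [95. 84. 81.]
top [299 329  25  29 556] [ 0.37735 -0.05675  0.0411 ] [165.  93. 116.]
(array([-0.   , -0.   ,  0.003]), array([-0.009, -0.002,  0.437]))
```

Run:
```python
from h import *
for n in("top","side"):
    W=cloud(cam(n)); m=(W[...,2]>.5)&(W[...,0]<.6)&(W[...,0]>0); p=W[m]; 
    for lo in (.5,.55,.59,.65,.7):
        q=p[(p[:,2]>lo)&(p[:,2]<lo+.05)]
        if len(q): i=q[:,1].argmin(); print(n,lo,q[i].round(3))
```

```text
top 0.5 [ 0.418 -0.385  0.5  ]
top 0.55 [ 0.339 -0.306  0.551]
top 0.59 [ 0.316 -0.246  0.59 ]
top 0.65 [ 0.293 -0.191  0.65 ]
top 0.7 [ 0.309 -0.095  0.7  ]
side 0.5 [ 0.415 -0.38   0.5  ]
side 0.55 [ 0.483 -0.393  0.593]
side 0.59 [ 0.483 -0.393  0.593]
side 0.65 [ 0.506 -0.479  0.676]
side 0.7 [ 0.204 -0.184  0.706]
```

The arm clears the shelf: its parts above z = 0.55 stay at y > -0.31. Down on bulb 3.

>>> arm_command(motion=[[[0, 0, 0, -0.009, 0, 0.1, 1], [0, 0, 0, -0.007, 0, 0.2, 1], [0, 0, 0, -0.007, 0, 0.3, 1], [0, 0, 0, -0.007, 0, 0.38, 1], [0, 0, 0, -0.007, 0, 0.43, 1], [0, 0, 0, -0.007, 0, 0.436, 1], [0, 0, 0, -0.007, 0, 0.436, 0.4], [0, 0, 0, -0.007, 0, 0.436, -1]]])

```text
time: 52.05
tool_pos: [0.4504, -0.3354, -0.0249]
tool_rot: [3.134, 0.003, 1.574]
contact_force: [4.7, 17.9, 40.3]
opening: 0.0792
```

>>> arm_command(motion=[[[0, 0, 0, 0, 0, 0, -1], [0, 0, 0, 0, 0, 0, -1], [0, 0, 0, 0, 0, 0, -1], [0, 0, 0, 0, 0, 0, -1], [0, 0, 0, 0, 0, 0, -1]]])

```text
time: 52.55
tool_pos: [0.4524, -0.3383, -0.0262]
tool_rot: [3.131, 0.008, 1.573]
contact_force: [6.3, 4.6, 22.4]
opening: 0.0596
```

>>> arm_command(motion=[[[0, 0, 0, 0, 0, -0.05, -1], [0, 0, 0, 0, 0, -0.15, -1], [0, 0, 0, 0.03, 0, -0.3, -1], [0, 0, -0.09, 0.1, 0, -0.4, -1], [0, 0, -0.18, 0.2, 0, -0.5, -1], [0, 0, -0.27, 0.3, 0, -0.6, -1], [0, 0, -0.36, 0.4, 0, -0.6, -1], [0, 0, -0.36, 0.4, 0, -0.6, -1]]])

```text
time: 53.35
tool_pos: [0.4468, -0.2125, 0.1504]
tool_rot: [3.141, 0.001, 2.145]
contact_force: [-0.1, -0.4, -0.0]
opening: 0.0595
```

Run:
```python
from h import *
o=robot.observe();print(o["contact_force"],o["opening"],o["tool_pos"])
r=down(np.pi/2); print(rows([.533,.04,.15],r))
```

```text
[-0.11059303 -0.43510303 -0.02508114] 0.05954332524569539 [ 0.44677685 -0.2125282   0.15038516]
(array([ 0.   ,  0.001, -0.634]), array([0.55 , 0.699, 0.001]))
```

There was a 40 N push on the way down: the far finger must have landed on the lid's flange. I'll check the lid and the bulb.

```bash
python3 scan.py top30.png
python3 - <<'E'
from h import *
c=cam("top");W=cloud(c);save(c,"top30b.png",(370,180,550,330),4)
m=(W[...,2]>.004)&(W[...,0]>.44)&(W[...,0]<.71)&(W[...,1]<-.25)&(W[...,1]>-.49)&(c["image"][...,0]>1.5*c["image"][...,2])&(W[...,2]<.05)
p=W[m]; print(len(p),p.min(0).round(4),p.max(0).round(4)); 
q=p[p[:,2]<.022]; A=np.c_[q[:,:2],np.ones(len(q))]; k=np.linalg.lstsq(A,q[:,2],rcond=None)[0]; print("plane",k.round(4))
kn=p[p[:,2]>.036]; print("knob",kn.min(0).round(4),kn.max(0).round(4),np.median(kn,0).round(4))
E
```

```text
0.05954332524569539 [ 0.44677685 -0.2125282   0.15038516] [3.14066997e+00 1.05071541e-03 2.14528384e+00] [-0.6   0.32  1.67  0.    1.15 -1.17] [-0.1 -0.4 -0. ]
top [378 157  19  19 206] [ 0.768   -0.24295  0.045  ] [97. 94. 92.]
top [408 163  34  33 818] [ 0.7336  -0.3259   0.04525] [121.  85.  52.]
top [348 229  26  26 487] [ 0.5933  -0.17315  0.0433 ] [164.  93. 115.]
top [299 329  25  29 557] [ 0.37735 -0.05675  0.04205] [168.  95. 118.]
side [291 189  28  21 365] [ 0.74295 -0.0583   0.04645] [38. 38. 40.]
2234 [ 0.5595 -0.4667  0.0072] [ 0.7097 -0.26    0.0499]
plane [-0.0145  0.0021  0.0253]
knob [ 0.6964 -0.3557  0.0363] [ 0.7097 -0.2975  0.0499] [ 0.7029 -0.3235  0.0439]
```

>>> arm_command(motion=[[[0, 0, -0.09, 0.07, 0.09, 0, -1], [0, 0, -0.18, 0.14, 0.18, 0, -1], [0, 0, -0.27, 0.21, 0.27, 0, -1], [0, 0, -0.36, 0.28, 0.36, 0, -1], [0, 0, -0.45, 0.35, 0.45, 0, -1], [0, 0, -0.54, 0.42, 0.54, 0, -1], [0, 0, -0.634, 0.5, 0.64, 0, -1], [0, 0, -0.634, 0.55, 0.7, 0, -1]]])

```text
time: 54.3
tool_pos: [0.5359, 0.0374, 0.1482]
tool_rot: [-3.141, -0.001, 3.137]
contact_force: [-0.1, -0.6, -1.1]
opening: 0.0593
```

>>> arm_command(motion=[[[0, 0, 0, 0, 0, 0, -1], [0, 0, 0, 0, 0, 0, -1], [0, 0, 0, 0, 0, 0, -1]]])

```text
time: 54.6
tool_pos: [0.5349, 0.0348, 0.1486]
tool_rot: [-3.141, -0.001, 3.132]
contact_force: [-0.8, -0.4, 0.1]
opening: 0.0595
```

```bash
python3 scan.py top31.png
python3 - <<'E'
from h import *
r=down(np.pi/2); print(rows([.533,.04,.034],r))
c=cam("top");W=cloud(c);save(c,"top31b.png",(200,180,350,300),5)
m=(W[...,2]>.004)&(W[...,0]>.44)&(W[...,0]<.71)&(W[...,1]<-.25)&(W[...,1]>-.49)&(c["image"][...,0]>1.8*c["image"][...,2])&(W[...,2]<.05)
p=W[m]; q=p[p[:,2]<.022]; print("lid",q.min(0).round(4),q.max(0).round(4),((q.min(0)+q.max(0))/2).round(4)); A=np.c_[q[:,:2],np.ones(len(q))]; k=np.linalg.lstsq(A,q[:,2],rcond=None)[0]; print("plane",k.round(4))
kn=p[(p[:,2]>.034)&(p[:,0]<.65)]; print("knob",kn.min(0).round(4),kn.max(0).round(4),((kn.min(0)+kn.max(0))/2).round(4))
E
```

```text
0.05948186187432008 [0.53491717 0.03481905 0.14855919] [-3.14074304e+00 -9.06901008e-04  3.13231973e+00] [-0.08  0.4   1.56 -0.    1.19 -1.64] [-0.8 -0.4  0.1]
top [378 157  19  19 202] [ 0.7684  -0.2434   0.04515] [91. 89. 87.]
top [408 163  34  33 826] [ 0.7333  -0.3258   0.04685] [115.  80.  49.]
top [348 229  26  27 503] [ 0.59295 -0.1729   0.0424 ] [154.  86. 107.]
top [299 329  25  29 555] [ 0.3774 -0.0568  0.0419] [92. 51. 64.]
side [384 171  28  27 542] [ 0.7306  -0.3218   0.04525] [133.  87.  44.]
(array([-0.   , -0.   , -0.006]), array([0.007, 0.017, 0.383]))
lid [ 0.4876 -0.4659  0.0064] [ 0.6911 -0.2614  0.0219] [ 0.5894 -0.3637  0.0142]
plane [ 0.0029 -0.0012  0.0136]
knob [ 0.5737 -0.3777  0.0343] [ 0.6055 -0.3456  0.0468] [ 0.5896 -0.3617  0.0406]
```

No bulbs are left on the worktop, and the lid lies flat at (0.590,-0.363). Lower bulb 3 into the near spot.

>>> arm_command(motion=[[[0, 0, 0, 0.007, 0.017, 0.08, -1], [0, 0, 0, 0.007, 0.017, 0.16, -1], [0, 0, 0, 0.007, 0.017, 0.24, -1], [0, 0, 0, 0.007, 0.017, 0.31, -1], [0, 0, 0, 0.007, 0.017, 0.355, -1], [0, 0, 0, 0.007, 0.017, 0.38, -1], [0, 0, 0, 0.007, 0.017, 0.385, -1], [0, 0, 0, 0.007, 0.017, 0.385, -1]]])

```text
time: 55.55
tool_pos: [0.5334, 0.0409, 0.0339]
tool_rot: [-3.141, 0.001, 3.134]
contact_force: [0.6, -0.4, -0.8]
opening: 0.0594
```

>>> arm_command(motion=[[[0, 0, 0, 0, 0, 0.01, -1], [0, 0, 0, 0, 0, 0.01, 0.4], [0, 0, 0, 0, 0, 0.01, 0.55], [0, 0, 0, 0, 0, 0.01, 0.55], [0, 0, 0, 0, 0, -0.05, 0.55], [0, 0, 0, 0, 0, -0.15, 0.55], [0, 0, 0, 0, 0, -0.28, 0.6], [0, 0, 0, 0.02, -0.02, -0.38, 0.6]]])

```text
time: 56.35
tool_pos: [0.5278, 0.0357, 0.1497]
tool_rot: [-3.141, 0.002, 3.135]
contact_force: [-0.6, 0.4, -0.1]
opening: 0.0733
```

>>> arm_command(motion=[[[0, 0, 0, 0, -0.13, 0, 0.6], [0, 0, 0, 0, -0.26, 0, 0.6], [0, 0, 0, 0, -0.4, 0, 0.6], [0, 0, 0, 0, -0.54, 0, 0.6], [0, 0, 0, -0.05, -0.68, 0, 0.6], [0, 0, 0, -0.1, -0.8, 0, 0.6], [0, 0, 0, -0.15, -0.9, 0.05, 0.6], [0, 0, 0, -0.2, -1.0, 0.1, 0.6]]])

```text
time: 57.15
tool_pos: [0.5855, -0.2669, 0.1179]
tool_rot: [-3.14, 0.001, 3.134]
contact_force: [0.8, 0.3, -0.1]
opening: 0.0735
```

```bash
python3 scan.py top32.png
python3 - <<'E'
from h import *
c=cam("top");W=cloud(c);save(c,"top32b.png",(170,180,350,330),4)
d=np.hypot(W[...,0]-.5795,W[...,1]-.0515); m=(d<.085); print("max z inside",np.nanmax(W[m][:,2]))
hs=cv2.cvtColor(c["image"],cv2.COLOR_RGB2HSV)
m=(d<.08)&(hs[...,1]<90)&(W[...,2]>.06); k,l,st,ce=cv2.connectedComponentsWithStats(m.astype(np.uint8))
for i in range(1,k):
    if st[i,4]>100: p=W[l==i]; print(st[i],((p.min(0)+p.max(0))/2).round(4),p[:,2].max().round(4))
print(rows([.5895,-.362,.08],down(np.pi/2)))
E
```

```text
0.07354310329840796 [ 0.58547295 -0.26694963  0.11791357] [-3.14031716e+00  1.44441792e-03  3.13372560e+00] [-0.55  0.61  1.27 -0.    1.25 -2.11] [ 0.8  0.3 -0.1]
top [378 157  19  19 201] [ 0.76795 -0.2429   0.0446 ] [102.  99.  97.]
top [348 229  26  27 501] [ 0.5926  -0.1731   0.04025] [171.  97. 120.]
top [299 329  25  29 556] [ 0.3774  -0.05675  0.0426 ] [176. 100. 124.]
side [331 319  24  26 430] [ 0.37515 -0.05445  0.03965] [193.  99. 129.]
max z inside 0.11277525234847852
[250 212  26  27 540] [0.6244 0.0393 0.0922] 0.1128
[228 235  27  27 543] [0.5762 0.0842 0.0909] 0.1114
[249 255  28  28 555] [0.5315 0.0393 0.0923] 0.112
(array([ 0.001, -0.002, -0.006]), array([-0.021, -0.319,  0.119]))
```

All three bulbs stand in the baker, with their tops at 0.112 m, below the lid's seat. Now the lid.

>>> arm_command(motion=[[[0, 0, 0, -0.01, -0.1, 0.05, 0.6], [0, 0, 0, -0.018, -0.2, 0.1, 0.6], [0, 0, 0, -0.018, -0.3, 0.119, 0.6], [0, 0, 0, -0.018, -0.319, 0.119, 0.6], [0, 0, 0, -0.018, -0.319, 0.119, 0.6], [0, 0, 0, -0.018, -0.319, 0.119, 0.6]]])

```text
time: 57.9
tool_pos: [0.5899, -0.3594, 0.0831]
tool_rot: [-3.141, 0.001, 3.135]
contact_force: [-0.1, 0.9, -0.1]
opening: 0.0733
```

Run:
```python
from h import *
c=cam("top");W=cloud(c)
# rim circle
d=np.hypot(W[...,0]-.5795,W[...,1]-.0515)
m=(W[...,2]>.117)&(W[...,2]<.13)&(d<.115)&(d>.09); p=W[m]
ang=np.arctan2(p[:,1]-.0515,p[:,0]-.5795); out=[]
for a in np.arange(-np.pi,np.pi,.1):
    k=abs(ang-a)<.05
    if k.sum()>3: q=p[k]; out.append(q[:,:2].mean(0))
o_=np.array(out); A=np.c_[2*o_,np.ones(len(o_))]; x=np.linalg.lstsq(A,(o_**2).sum(1),rcond=None)[0]; print(len(o_),"rim",x[:2],np.sqrt(x[2]+x[:2]@x[:2]))
print(robot.observe()["tool_pos"],rows([.5895,-.362,-.0165],down(np.pi/2)))
```

```text
50 rim [0.5792867 0.0511888] 0.10029565607423069
[ 0.59003465 -0.35927696  0.08306966] (array([-0.   ,  0.001, -0.004]), array([ 0.002, -0.009,  0.332]))
```

>>> arm_command(motion=[[[0, 0, 0, 0.002, -0.009, 0.08, 0.6], [0, 0, 0, 0.002, -0.009, 0.16, 0.6], [0, 0, 0, 0.002, -0.009, 0.23, 0.6], [0, 0, 0, 0.002, -0.009, 0.29, 0.6], [0, 0, 0, 0.002, -0.009, 0.325, 0.6], [0, 0, 0, 0.002, -0.009, 0.331, 0.6], [0, 0, 0, 0.002, -0.009, 0.331, 0.2], [0, 0, 0, 0.002, -0.009, 0.331, -0.2]]], grip_force=25)

```text
time: 58.75
tool_pos: [0.5897, -0.3639, -0.0159]
tool_rot: [-3.14, 0.002, 3.135]
contact_force: [-0.4, 0.1, 0.1]
opening: 0.0616
```

>>> arm_command(motion=[[[0, 0, 0, 0, 0, 0, -1], [0, 0, 0, 0, 0, 0, -1], [0, 0, 0, 0, 0, 0, -1], [0, 0, 0, 0, 0, 0, -1], [0, 0, 0, 0, 0, 0, -1], [0, 0, 0, 0, 0, 0, -1], [0, 0, 0, 0, 0, 0, -1]]])

```text
time: 59.45
tool_pos: [0.589, -0.3633, -0.017]
tool_rot: [-3.142, 0.0, 3.134]
contact_force: [-0.8, 3.8, 5.1]
opening: 0.0327
```

Run:
```python
from h import *
o=robot.observe();print(o["contact_force"],o["opening"],o["tool_pos"],o["tool_rot"])
```

```text
[-0.84457193  3.80034256  5.13392318] 0.0327311499040603 [ 0.58896787 -0.36327993 -0.01696929] [-3.14152982e+00  6.85744175e-05  3.13444957e+00]
```

>>> arm_command(motion=[[[0, 0, 0, 0, 0, -0.03, -1], [0, 0, 0, 0, 0, -0.08, -1], [0, 0, 0, 0, 0, -0.16, -1], [0, 0, 0, 0, 0, -0.26, -1], [0, 0, 0, 0.05, 0.05, -0.36, -1], [0, 0, 0, 0.1, 0.15, -0.42, -1], [0, 0, 0, 0.15, 0.27, -0.48, -1], [0, 0, 0, 0.19, 0.39, -0.54, -1]]])

```text
time: 60.25
tool_pos: [0.5317, -0.2456, 0.1462]
tool_rot: [-3.14, 0.001, 3.133]
contact_force: [0.4, 0.6, -3.6]
opening: 0.0334
```

>>> arm_command(motion=[[[0, 0, 0, 0.01, 0.11, -0.06, -1], [0, 0, 0, 0.01, 0.23, -0.08, -1], [0, 0, 0, 0.01, 0.36, -0.08, -1], [0, 0, 0, 0.01, 0.49, -0.08, -1], [0, 0, 0, 0.01, 0.62, -0.08, -1], [0, 0, 0, 0.01, 0.74, -0.08, -1], [0, 0, 0, 0.01, 0.86, -0.08, -1], [0, 0, 0, 0.01, 0.95, -0.08, -1]]])

```text
time: 61.05
tool_pos: [0.5318, 0.0407, 0.1696]
tool_rot: [-3.141, 0.001, 3.135]
contact_force: [0.8, -0.1, -4.1]
opening: 0.0331
```

>>> arm_command(motion=[[[0, 0, 0, 0, 0, 0, -1], [0, 0, 0, 0, 0, 0, -1], [0, 0, 0, 0, 0, 0, -1]]])

```text
time: 61.35
tool_pos: [0.532, 0.038, 0.1689]
tool_rot: [-3.14, 0.001, 3.134]
contact_force: [-0.1, 0.0, -3.3]
opening: 0.033
```

```bash
python3 - <<'E'
from h import *
o=robot.observe();print(o["contact_force"],o["opening"],o["tool_pos"],o["tool_rot"])
for z in(.165,.118-.017+.012,.118-.017): print(rows([.579,.0515,z],down(np.pi/2)))
c=cam("top");W=cloud(c);save(c,"top33.png",(170,180,350,330),4)
E
python3 scan.py top33a.png
```

```text
[-0.10637507  0.01663966 -3.25830281] 0.03303834358743199 [0.53198139 0.03795333 0.16892672] [-3.14048144e+00  7.00075693e-04  3.13367857e+00]
(array([-0.001,  0.   , -0.005]), array([-0.156,  0.046,  0.013]))
(array([-0.001,  0.   , -0.005]), array([-0.156,  0.047,  0.186]))
(array([-0.001,  0.   , -0.005]), array([-0.156,  0.047,  0.226]))
0.033292062563288975 [0.53196738 0.03776289 0.16882868] [-3.14062754e+00  5.18938138e-04  3.13307794e+00] [-0.07  0.37  1.53 -0.    1.23 -1.63] [ 0.2 -0.5 -4.5]
top [378 157  19  19 203] [ 0.76815 -0.24315  0.0451 ] [90. 88. 86.]
top [408 163  34  33 823] [ 0.73325 -0.3255   0.0455 ] [114.  80.  48.]
top [348 229  26  27 502] [ 0.59295 -0.173    0.0403 ] [153.  86. 107.]
top [299 329  25  29 557] [ 0.3773  -0.05675  0.04205] [83. 46. 58.]
side [384 171  28  27 547] [ 0.73005 -0.32195  0.045  ] [131.  86.  43.]
side [350 231  23  20 338] [ 0.59105 -0.17005  0.0396 ] [184.  93. 121.]
```

>>> arm_command(motion=[[[0, 0, 0, 0, 0.02, 0.05, -1], [0, 0, 0, 0, 0.045, 0.11, -1], [0, 0, 0, 0, 0.046, 0.16, -1], [0, 0, 0, -0.04, 0.046, 0.165, -1], [0, 0, 0, -0.09, 0.046, 0.165, -1], [0, 0, 0, -0.13, 0.046, 0.165, -1], [0, 0, 0, -0.155, 0.046, 0.165, -1], [0, 0, 0, -0.155, 0.046, 0.165, -1]]])

```text
time: 62.3
tool_pos: [0.5791, 0.0517, 0.1188]
tool_rot: [-3.141, 0.0, 3.133]
contact_force: [-1.5, 0.2, -3.3]
opening: 0.0331
```

>>> arm_command(motion=[[[0, 0, 0, 0, 0, 0, -1], [0, 0, 0, 0, 0, 0, -1], [0, 0, 0, 0, 0, 0, -1]]])

```text
time: 62.6
tool_pos: [0.578, 0.0523, 0.1192]
tool_rot: [-3.141, -0.0, 3.134]
contact_force: [0.8, 0.3, -2.6]
opening: 0.0332
```

Run:
```python
from h import *
o=robot.observe();print(o["contact_force"],o["opening"],o["tool_pos"],o["tool_rot"])
print(rows([.579,.0512,.101],down(np.pi/2)))
```

```text
[ 0.83797865  0.34485458 -2.62614529] 0.033197410255034115 [0.57800202 0.05233059 0.11917353] [-3.14111363e+00 -5.56012229e-05  3.13436915e+00]
(array([-0.   , -0.   , -0.005]), array([-0.003, -0.004,  0.061]))
```

>>> arm_command(motion=[[[0, 0, 0, -0.003, -0.003, 0.015, -1], [0, 0, 0, -0.003, -0.003, 0.03, -1], [0, 0, 0, -0.003, -0.003, 0.042, -1], [0, 0, 0, -0.003, -0.003, 0.052, -1], [0, 0, 0, -0.003, -0.003, 0.058, -1], [0, 0, 0, -0.003, -0.003, 0.058, -1]]])

```text
time: 63.2
tool_pos: [0.5791, 0.0514, 0.1012]
tool_rot: [-3.141, -0.001, 3.134]
contact_force: [0.4, 0.4, -3.5]
opening: 0.0335
```

>>> arm_command(motion=[[[0, 0, 0, 0, 0, 0.005, -1], [0, 0, 0, 0, 0, 0.009, -1], [0, 0, 0, 0, 0, 0.009, -1]]])

```text
time: 63.5
tool_pos: [0.5801, 0.0514, 0.1]
tool_rot: [-3.141, 0.002, 3.134]
contact_force: [-0.5, -0.7, 3.5]
opening: 0.0331
```

Contact at the seated height, not on top of the rim. Release.

>>> arm_command(motion=[[[0, 0, 0, 0, 0, -0.003, -0.5], [0, 0, 0, 0, 0, -0.003, 0], [0, 0, 0, 0, 0, -0.003, 0.3], [0, 0, 0, 0, 0, -0.003, 0.6], [0, 0, 0, 0, 0, -0.003, 0.6], [0, 0, 0, 0, 0, -0.08, 0.6], [0, 0, 0, 0, 0, -0.22, 0.6], [0, 0, 0, 0, 0, -0.36, 0.6]]])

```text
time: 64.3
tool_pos: [0.5787, 0.0515, 0.2076]
tool_rot: [-3.141, -0.002, 3.134]
contact_force: [0.5, -0.4, 0.2]
opening: 0.0732
```

>>> arm_command(motion=[[[0, 0, 0, 0.1, 0.12, -0.1, 0.4], [0, 0, 0, 0.2, 0.24, -0.2, 0.2], [0, 0, 0, 0.3, 0.38, -0.2, 0], [0, 0, 0, 0.4, 0.52, -0.2, 0], [0, 0, 0, 0.45, 0.66, -0.2, 0], [0, 0, 0, 0.45, 0.8, -0.2, 0], [0, 0, 0, 0.45, 0.93, -0.2, 0], [0, 0, 0, 0.45, 1.0, -0.2, 0]]])

```text
time: 65.1
tool_pos: [0.4455, 0.3555, 0.2667]
tool_rot: [3.141, 0.0, 3.137]
contact_force: [1.0, -1.0, -0.8]
opening: 0.0461
```

Run:
```python
from h import *
c=cam("top");W=cloud(c);save(c,"top34.png",(170,180,350,330),4); s=cam("side"); save(s,"side34.png",(170,140,350,290),4)
d=np.hypot(W[...,0]-.5795,W[...,1]-.0515)
m=(d>.03)&(d<.098)&(W[...,2]>.1)&(W[...,0]<.675); q=W[m]; A=np.c_[q[:,:2]-[.5795,.0515],np.ones(len(q))]; k=np.linalg.lstsq(A,q[:,2],rcond=None)[0]; print("plane",k.round(4))
m=(d<.03)&(W[...,2]>.147); p=W[m]; print("knob",((p.min(0)+p.max(0))/2).round(4),p[:,2].max())
# rack pull
g=(c["image"].max(2)<60)&(W[...,0]<.46)&(W[...,0]>.41)&(W[...,2]>.1)&(W[...,2]<.14)&(abs(W[...,1]-.055)<.03); p=W[g]; print(len(p),p.min(0).round(4),p.max(0).round(4),np.median(p,0).round(4))
o=robot.observe(); print(o["tool_pos"],o["tool_rot"])
for th in(82,): r=tilt(np.radians(th)); print(rows(grasp_tcp([.44,.0575,.11],r,.1),r))
```

```text
plane [ 0.001  -0.0021  0.1326]
knob [0.58   0.0506 0.1556] 0.1623516856685302
46 [0.438  0.0483 0.1002] [0.4496 0.0599 0.1328] [0.4428 0.0532 0.1296]
[0.44572173 0.35497335 0.26609464] [-3.14136286e+00 -6.21826713e-04  3.13794828e+00]
(array([ 0.002, -0.089,  0.026]), array([ 0.036, -0.991,  0.375]))
```

The lid is level and seated: plane 0.1326, matching the start, with the knob top at 0.16. Take the rack pull again.

>>> arm_command(motion=[[[0, 0, 0, 0, -0.1, 0, 0], [0, 0, 0.02, 0.03, -0.25, 0, 0], [0, -0.03, 0.026, 0.036, -0.4, 0, 0], [0, -0.06, 0.026, 0.036, -0.55, 0, 0], [0, -0.089, 0.026, 0.036, -0.7, 0, 0], [0, -0.089, 0.026, 0.036, -0.85, 0, 0], [0, -0.089, 0.026, 0.036, -0.97, 0.05, 0], [0, -0.089, 0.026, 0.036, -0.99, 0.2, 0]]])

```text
time: 66.0
tool_pos: [0.436, 0.0513, 0.21]
tool_rot: [3.141, 0.15, 3.089]
contact_force: [1.5, 0.2, -0.8]
opening: 0.046
```

>>> arm_command(motion=[[[0, 0, 0, 0, 0, 0.08, 0], [0, 0, 0, 0, 0, 0.16, 0], [0, 0, 0, 0, 0, 0.16, 0]]])

```text
time: 66.3
tool_pos: [0.4379, 0.0544, 0.1569]
tool_rot: [3.14, 0.134, 3.092]
contact_force: [-0.3, 0.1, 0.2]
opening: 0.0457
```

Run:
```python
from h import *
r=tilt(np.radians(82)); print(rows(grasp_tcp([.44,.057,.11],r,0),r),grasp_now())
```

```text
(array([ 0.001, -0.004, -0.003]), array([0.013, 0.008, 0.343])) [0.43042697 0.05464092 0.21241307]
```

>>> arm_command(motion=[[[0, 0, 0, 0.013, 0.008, 0.08, 0], [0, 0, 0, 0.013, 0.008, 0.16, 0], [0, 0, 0, 0.013, 0.008, 0.24, 0], [0, 0, 0, 0.013, 0.008, 0.31, 0], [0, 0, 0, 0.013, 0.008, 0.34, 0], [0, 0, 0, 0.013, 0.008, 0.34, 0]]])

```text
time: 66.9
tool_pos: [0.4505, 0.0572, 0.0579]
tool_rot: [3.139, 0.139, 3.093]
contact_force: [-0.7, -0.5, 0.4]
opening: 0.0456
```

>>> arm_command(motion=[[[0, 0, 0, 0, 0, 0, -0.4], [0, 0, 0, 0, 0, 0, -0.6], [0, 0, 0, 0, 0, 0, -0.8], [0, 0, 0, 0, 0, 0, -1], [0, 0, 0, 0, 0, 0, -1], [0, 0, 0, 0, 0, 0, -1], [0, 0, 0, 0, 0, 0, -1]]], grip_force=15)

```text
time: 67.6
tool_pos: [0.4511, 0.0572, 0.0584]
tool_rot: [3.14, 0.141, 3.094]
contact_force: [-2.5, -2.9, 5.4]
opening: 0.0157
```

```bash
python3 - <<'E'
from h import *
o=robot.observe();print(o["contact_force"],o["opening"])
E
python3 pull.py 0 -0.08 8 82 75 0
```

```text
[-2.48047482 -2.91156038  5.39316024] 0.015748123058983102
[0.44319448 0.05745884 0.11379726]
[0.001, -0.009, -0.002, -0.036, -0.0, 0.005]
[0.001, -0.019, -0.002, -0.071, -0.0, 0.009]
[0.001, -0.028, -0.002, -0.107, 0.0, 0.014]
[0.001, -0.038, -0.002, -0.143, 0.0, 0.018]
[0.001, -0.048, -0.002, -0.179, 0.0, 0.023]
[0.001, -0.058, -0.002, -0.215, 0.0, 0.027]
[0.001, -0.067, -0.002, -0.251, 0.0, 0.032]
[0.001, -0.077, -0.002, -0.287, 0.0, 0.036]
```

>>> arm_command(motion=[[[0, -0.009, 0, -0.025, 0, 0.004, -1], [0, -0.019, 0, -0.065, 0, 0.009, -1], [0, -0.028, 0, -0.107, 0, 0.014, -1], [0, -0.038, 0, -0.143, 0, 0.018, -1], [0, -0.048, 0, -0.179, 0, 0.023, -1], [0, -0.058, 0, -0.215, 0, 0.027, -1], [0, -0.067, 0, -0.251, 0, 0.032, -1], [0, -0.077, 0, -0.287, 0, 0.036, -1]]])

```text
time: 68.4
tool_pos: [0.5381, 0.0533, 0.0593]
tool_rot: [3.139, 0.262, 3.093]
contact_force: [-2.4, -0.6, 5.1]
opening: 0.0157
```

```bash
python3 - <<'E'
from h import *
o=robot.observe();print(o["contact_force"],o["opening"],o["qpos"].round(2))
E
python3 pull.py 0 -0.11 8 75 66 0
```

```text
[-2.39217544 -0.59578357  5.050656  ] 0.015709317155311597 [-0.04  0.39  1.91  0.    0.58 -1.57]
[0.52356535 0.05389458 0.11338484]
[0.001, -0.012, -0.002, -0.048, -0.0, 0.012]
[0.001, -0.025, -0.002, -0.096, -0.0, 0.024]
[0.001, -0.037, -0.002, -0.144, 0.0, 0.035]
[0.001, -0.05, -0.002, -0.192, 0.0, 0.047]
[0.001, -0.062, -0.002, -0.24, 0.0, 0.058]
[0.001, -0.075, -0.002, -0.288, 0.001, 0.07]
[0.001, -0.087, -0.002, -0.335, 0.001, 0.081]
[0.001, -0.1, -0.002, -0.383, 0.001, 0.093]
```

>>> arm_command(motion=[[[0, -0.012, 0, -0.045, 0, 0.011, -1], [0, -0.025, 0, -0.096, 0, 0.024, -1], [0, -0.037, 0, -0.144, 0, 0.035, -1], [0, -0.05, 0, -0.192, 0, 0.047, -1], [0, -0.062, 0, -0.24, 0, 0.058, -1], [0, -0.075, 0, -0.288, 0, 0.07, -1], [0, -0.087, 0, -0.335, 0.001, 0.081, -1], [0, -0.1, 0, -0.37, 0.001, 0.09, -1]]])

```text
time: 69.2
tool_pos: [0.6532, 0.0482, 0.062]
tool_rot: [3.139, 0.421, 3.093]
contact_force: [-2.7, 3.7, 7.0]
opening: 0.0162
```

Run:
```python
from h import *
o=robot.observe();print(o["contact_force"],o["opening"],o["qpos"].round(2),grasp_now())
```

```text
[-2.68659755  3.72549526  6.98809005] 0.01619852078055708 [-0.04  0.5   1.77  0.    0.45 -1.57] [0.63037843 0.04913335 0.11314276]
```

```bash
python3 pull.py 0 -0.022 3 66 64 0
```

```text
[0.63037843 0.04913335 0.11314276]
[0.001, -0.006, -0.002, -0.024, -0.0, 0.01]
[0.001, -0.014, -0.002, -0.049, -0.0, 0.02]
[0.001, -0.021, -0.002, -0.073, 0.0, 0.03]
```

>>> arm_command(motion=[[[0, -0.006, 0, -0.024, 0, 0.01, -1], [0, -0.014, 0, -0.049, 0, 0.02, -1], [0, -0.021, 0, -0.073, 0, 0.03, -1], [0, -0.021, 0, -0.073, 0, 0.03, -0.6], [0, -0.021, 0, -0.073, 0, 0.03, -0.35], [0, -0.021, 0, -0.073, 0, -0.05, -0.35], [0, -0.021, 0, -0.073, 0, -0.18, -0.35], [0, -0.021, 0, -0.073, 0, -0.25, -0.35]]])

```text
time: 70.0
tool_pos: [0.6406, 0.0481, 0.1409]
tool_rot: [3.139, 0.452, 3.092]
contact_force: [0.2, 0.3, 0.2]
opening: 0.0296
```

Run:
```python
from h import *
o=robot.observe();print(o["contact_force"],o["opening"],o["qpos"].round(2),grasp_now())
r=tilt(np.radians(66)); tip=lambda p: np.array(p)+r.apply([0,0,.037])
print(rows(tip([.615,.0475,.15]),r),rows(tip([.615,.0475,.10]),r),rows(tip([.661,.047,.10]),r))
c=cam("top");save(c,"top35.png",(170,150,350,300),4)
```

```text
[0.15900826 0.34674915 0.20343234] 0.029580684810029255 [-0.04  0.36  1.75  0.    0.58 -1.57] [0.61617909 0.04919767 0.19129215]
(array([ 0.   ,  0.021, -0.003]), array([ 0.067, -0.006,  0.059])) (array([ 0.   ,  0.021, -0.003]), array([ 0.14 , -0.007,  0.209])) (array([ 0.   ,  0.021, -0.003]), array([ 0.002, -0.001,  0.276]))
```

>>> arm_command(motion=[[[0, 0.01, 0, 0.07, -0.005, 0.02, -1], [0, 0.021, 0, 0.085, -0.005, 0.05, -1], [0, 0.021, 0, 0.12, -0.006, 0.12, -1], [0, 0.021, 0, 0.15, -0.007, 0.2, -1], [0, 0.021, 0, 0.15, -0.007, 0.207, -1], [0, 0.021, 0, 0.15, -0.007, 0.207, -1]]])

```text
time: 70.65
tool_pos: [0.6275, 0.047, 0.0626]
tool_rot: [3.139, 0.416, 3.092]
contact_force: [0.0, -0.2, 0.6]
opening: 0.0005
```

Run:
```python
from h import *
o=robot.observe();print(o["contact_force"],o["opening"],o["tool_pos"])
r=tilt(np.radians(66)); tip=lambda p: np.array(p)+r.apply([0,0,.037])
for x in (.625,.635,.645,.655,.661,.667): print(x,rows(tip([x,.047,.10]),r))
```

```text
[ 0.00304019 -0.18878544  0.59827216] 0.0005343175231673883 [0.62752163 0.04699091 0.06255795]
0.625 (array([ 0.001, -0.002, -0.002]), array([-0.043, -0.   ,  0.006]))
0.635 (array([ 0.001, -0.002, -0.002]), array([-0.074,  0.001,  0.019]))
0.645 (array([ 0.001, -0.002, -0.002]), array([-0.104,  0.003,  0.033]))
0.655 (array([ 0.001, -0.002, -0.002]), array([-0.134,  0.005,  0.046]))
0.661 (array([ 0.001, -0.002, -0.002]), array([-0.153,  0.006,  0.054]))
0.667 (array([ 0.001, -0.002, -0.002]), array([-0.171,  0.007,  0.062]))
```

>>> arm_command(motion=[[[0, 0, 0, -0.025, 0, 0.003, -1], [0, 0, 0, -0.05, 0, 0.009, -1], [0, 0, 0, -0.08, 0.001, 0.022, -1], [0, 0, 0, -0.105, 0.003, 0.033, -1], [0, 0, 0, -0.125, 0.004, 0.042, -1], [0, 0, 0, -0.143, 0.005, 0.05, -1], [0, 0, 0, -0.153, 0.006, 0.054, -1], [0, 0, 0, -0.153, 0.006, 0.054, -1]]])

```text
time: 71.45
tool_pos: [0.6764, 0.0466, 0.0672]
tool_rot: [3.139, 0.418, 3.093]
contact_force: [0.3, -0.3, -0.2]
opening: 0.0008
```

>>> arm_command(motion=[[[0, 0, 0, -0.01, 0, 0.004, -1], [0, 0, 0, -0.02, 0, 0.009, -1], [0, 0, 0, -0.02, 0, 0.009, -1]]])

```text
time: 71.75
tool_pos: [0.6777, 0.0466, 0.0664]
tool_rot: [3.139, 0.408, 3.093]
contact_force: [-24.8, -0.8, 16.2]
opening: 0.0003
```

Run:
```python
from h import *
c=cam("top");save(c,"top36.png",(170,150,350,300),4)
```

```text
(no output)
```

Resistance of 25 N where the home stop should be. Back off and verify.

>>> arm_command(motion=[[[0, 0, 0, 0.03, 0, -0.01, -1], [0, 0, 0, 0.08, 0, -0.05, -1], [0, 0, 0, 0.1, 0, -0.2, -1], [0, 0, 0, 0.1, 0.05, -0.35, -1], [0, 0.08, 0, 0.1, 0.2, -0.45, -0.5], [0, 0.16, 0, 0.15, 0.35, -0.45, 0], [0, 0.26, 0, 0.2, 0.5, -0.45, 0], [0, 0.26, 0, 0.2, 0.6, -0.45, 0]]])

```text
time: 72.6
tool_pos: [0.5826, 0.2334, 0.1666]
tool_rot: [3.139, 0.006, 3.094]
contact_force: [1.6, -0.7, 0.5]
opening: 0.0279
```

Run:
```python
from h import *
o=robot.observe(); print(o["tool_pos"],o["tool_rot"])
c=cam("top");W=cloud(c);save(c,"top37.png");s=cam("side");S=cloud(s);save(s,"side37.png",(170,100,370,260),4)
print(onplane(c,257.5,194,.13))
for X,b in((W,(252,188,268,210)),(S,(262,206,278,234))):
    p=X[b[1]:b[3],b[0]:b[2]].reshape(-1,3); 
    q=p[(p[:,2]>.115)&(p[:,2]<.14)&(p[:,0]<.7)]; print(len(q),q.min(0).round(4),q.max(0).round(4),np.median(q,0).round(4))
# handle top
m=(W[...,2]>.18)&(W[...,2]<.2)&(W[...,0]<.56)&(W[...,0]>.38)&(W[...,1]>.25); p=W[m]; print(len(p))
save(c,"top37b.png",(60,160,280,340),3.5)
```

```text
[0.58259828 0.2334106  0.16656563] [3.13893863 0.00632267 3.09356129]
[0.67758456 0.04379222 0.13      ]
53 [0.6712 0.0387 0.1162] [0.6823 0.0534 0.1322] [0.6751 0.0461 0.1293]
40 [0.6687 0.0409 0.115 ] [0.6807 0.0562 0.132 ] [0.6729 0.0489 0.1258]
618
```

```bash
cat h.py | tail -60
python3 - <<'E'
from h import *
o=robot.observe();print(o['time'],o['tool_pos'],o['tool_rot'],o['opening'],o['contact_force'])
c=cam('top');save(c,'pics/d1.png',(0,0,640,480),1.2)
E
```

```text
from cell import robot
import numpy as np, cv2
from scipy.spatial.transform import Rotation as R
def cam(n):
    return robot.read_camera(n)
def cloud(c):
    h,w=c["z_map"].shape; f=h/2/np.tan(np.radians(c["fov_y"])/2)
    u,v=np.meshgrid(np.arange(w),np.arange(h)); z=c["z_map"]
    P=np.stack([(u-c["cx"])/f*z,(v-c["cy"])/f*z,z],-1)
    W=P@c["cam_to_world"][:3,:3].T+c["cam_to_world"][:3,3]
    W[z==0]=np.nan
    return W
def onplane(c,u,v,zw):
    f=240/np.tan(np.radians(c["fov_y"])/2)
    d=c["cam_to_world"][:3,:3]@np.array([(u-c["cx"])/f,(v-c["cy"])/f,1]); o=c["cam_to_world"][:3,3]
    return o+d*(zw-o[2])/d[2]
def save(c,name,box=None,s=1):
    im=c["image"][:,:,::-1]
    if box: x0,y0,x1,y1=box; im=im[y0:y1,x0:x1]
    cv2.imwrite("pics/"+name,cv2.resize(im,None,fx=s,fy=s,interpolation=cv2.INTER_CUBIC))
YAW=-0.045; C=np.array([0.8165,0.0102,0])
def oven(p):
    return C+R.from_euler('z',YAW).apply(p)
def rows(pos,rot):
    """relative rotvec/90deg and shift/30cm in tool frame from measured pose"""
    o=robot.observe(); Rt=R.from_euler('xyz',o["tool_rot"]); 
    t=Rt.inv().apply
[... 1059 characters left out ...]
rn np.array([f*q[0]/q[2]+c["cx"],f*q[1]/q[2]+c["cy"]])
def mark(c,name,pts,box,s):
    im=np.ascontiguousarray(c["image"][:,:,::-1]); x0,y0,x1,y1=box
    im=cv2.resize(im[y0:y1,x0:x1],None,fx=s,fy=s,interpolation=cv2.INTER_CUBIC)
    for p,col in pts:
        u=proj(c,p); cv2.circle(im,(int((u[0]+.5-x0)*s),int((u[1]+.5-y0)*s)),4,col,1)
    cv2.imwrite("pics/"+name,im)
# reported TCP is 37 mm beyond real finger ends -> grasp point = tool_pos - 0.056*z
def grasp_now():
    o=robot.observe(); return o["tool_pos"]-R.from_euler('xyz',o["tool_rot"]).apply([0,0,.056])
72.7 [0.58176567 0.23577679 0.16573171] [3.13761731 0.00893287 3.09819543] 0.03569653756177958 [-0.04897601 -1.06011641 -0.30241094]
```

Run:
```python
from h import *
c=cam('top');save(c,'d1.png',None,1.2)
W=cloud(c);m=(W[...,2]>.18)&(W[...,2]<.2)&(W[...,0]<.62)&(W[...,0]>.35)&(W[...,1]>.2)&(W[...,1]<.5)
P=W[m];print(len(P));
n=(P[:,2]>.187);print(P[n].round(3)[:40])
c=cam('side');save(c,'d2.png',None,1.2)
```

```text
764
[[0.553 0.237 0.187]
 [0.548 0.249 0.188]
 [0.546 0.247 0.188]
 [0.542 0.249 0.188]
 [0.542 0.245 0.187]
 [0.53  0.263 0.187]
 [0.528 0.255 0.188]
 [0.526 0.25  0.187]
 [0.524 0.26  0.187]
 [0.524 0.257 0.187]
 [0.524 0.255 0.187]
 [0.522 0.26  0.187]
 [0.522 0.251 0.188]
 [0.513 0.262 0.187]
 [0.511 0.256 0.187]
 [0.511 0.254 0.187]
 [0.508 0.257 0.187]
 [0.504 0.259 0.187]
 [0.501 0.27  0.187]
 [0.493 0.264 0.188]
 [0.49  0.267 0.188]
 [0.434 0.297 0.188]
 [0.43  0.295 0.188]
 [0.428 0.3   0.187]
 [0.423 0.296 0.187]]
```

View pics/d1.png

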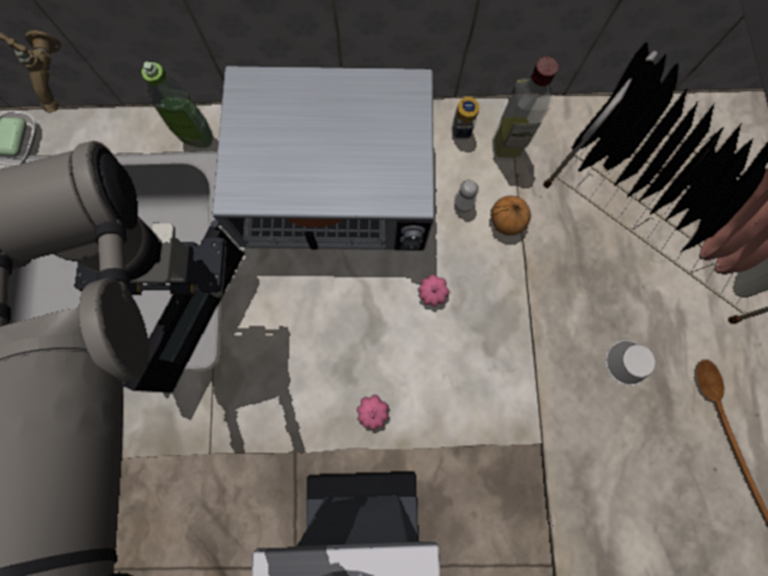

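View pics/d2.png

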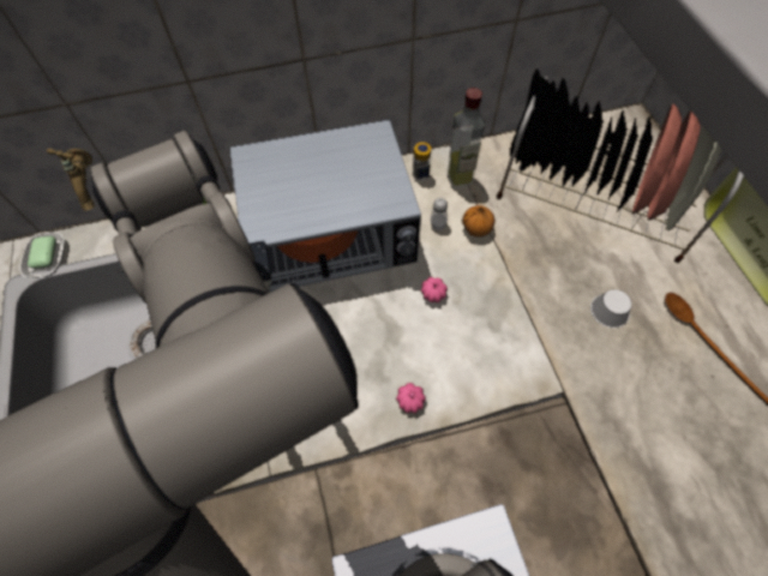

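```bash
cat >> h.py <<'E'
def arcrot(angs,r=None):
    """close door by angs: tool turns with the handle; rows from current measured pose"""
    o=robot.observe(); H=oven([-.135,.177,0])[:2]; h=o["tool_pos"][:2]; Rt=R.from_euler('xyz',o["tool_rot"]); v=h-H
    print("v",v.round(3),np.hypot(*v).round(4),"tangent",np.degrees(np.arctan2(v[0],-v[1])).round(1),"jaw",Rt.apply([0,1,0]).round(2),o["contact_force"].round(1),o["opening"],o["qpos"].round(2))
    for a in angs:
        Z=R.from_euler('z',a); w=Z.apply([*v,0]); d=np.array([*(H+w[:2]-h),0])
        print(round(a,2),((Rt.inv()*Z*Rt).as_rotvec()/(np.pi/2)).round(3),(Rt.inv().apply(d)/.3).round(3),(H+w[:2]).round(3))
E
python3 - <<'E'
from h import *
o=robot.observe();print(o['qpos'])
print(rows([.5818,.2358,.23],down(np.radians(56))))
print(rows([.465,.343,.235],down(np.radians(56))))
E
```

```text
[ 2.55882680e-01  5.38645413e-01  1.27025722e+00 -1.16228441e-03
  1.32306755e+00 -1.26722339e+00]
(array([0.003, 0.006, 0.348]), array([-0.002,  0.017, -0.211]))
(array([0.003, 0.006, 0.348]), array([ 0.404,  0.356, -0.231]))
```

>>> arm_command(motion=[[[0, 0, 0, 0, 0, -0.15, 0.2], [0, 0, 0.05, 0, 0, -0.25, 0.2], [0.003, 0.006, 0.14, 0.1, 0.09, -0.25, 0.2], [0.003, 0.006, 0.23, 0.2, 0.18, -0.24, 0.2], [0.003, 0.006, 0.3, 0.3, 0.27, -0.235, 0.2], [0.003, 0.006, 0.348, 0.404, 0.356, -0.231, 0.2], [0.003, 0.006, 0.348, 0.404, 0.356, -0.231, 0.2], [0.003, 0.006, 0.348, 0.404, 0.356, -0.231, 0.2]]], grip_force=5)

```text
time: 73.65
tool_pos: [0.4651, 0.3427, 0.2359]
tool_rot: [3.141, 0.0, 2.548]
contact_force: [0.6, -0.7, -0.2]
opening: 0.0551
```

Run:
```python
from h import *
o=robot.observe();print(o['time'],o['tool_pos'],o['tool_rot'],o['opening'],o['contact_force'].round(1),o['qpos'].round(2))
c=cam('side');save(c,'d3.png',(60,150,420,450),2)
c=cam('top');save(c,'d4.png',(60,150,320,450),2)
```

```text
73.65 [0.46514858 0.34265868 0.23593016] [3.14082093e+00 3.52465078e-04 2.54795103e+00] 0.055102919561631214 [ 0.6 -0.7 -0.2] [ 0.5   0.41  1.29  0.    1.44 -0.47]
```

View pics/d4.png

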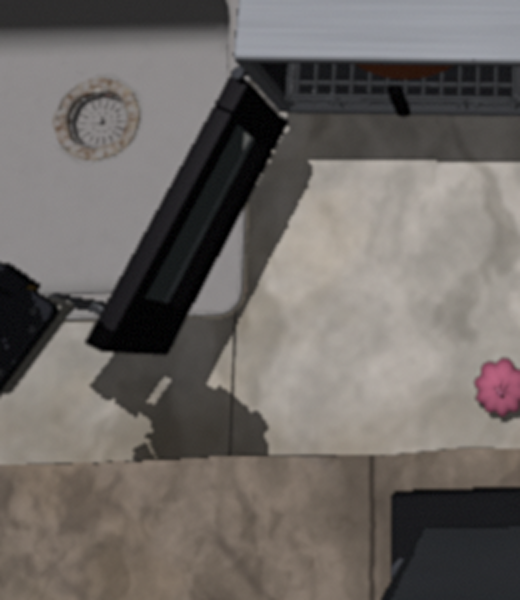

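View pics/d3.png

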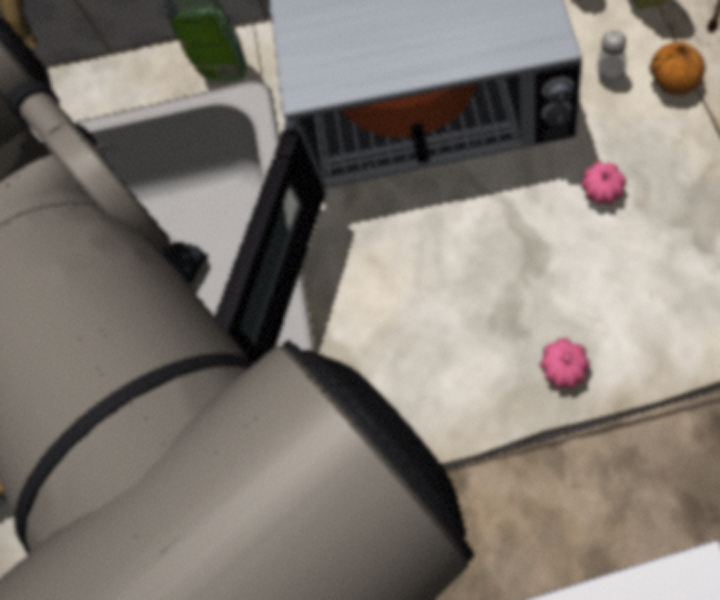

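Run:
```python
from h import *
c=cam('top');W=cloud(c)
m=(abs(W[...,2]-.184)<.004)&(W[...,0]<.69)&(W[...,0]>.38)&(W[...,1]>.15)&(W[...,1]<.33)
P=W[m][:,:2];print(len(P))
mu=P.mean(0);u,s,vt=np.linalg.svd(P-mu,full_matrices=0);d=vt[0]*-np.sign(vt[0][0])
n=np.array([-d[1],d[0]]);
H=oven([-.135,.177,0])[:2]
print('dir',d,'ang',np.degrees(np.arctan2(d[1],d[0])))
q=(P-H)@d;r=(P-H)@n;print(np.percentile(q,[1,50,99]).round(4),np.percentile(r,[1,5,50,95,99]).round(4))
for rr in (np.percentile(r,2),):
  # outward normal: side with -n? door shut dir=-y_oven, outward=-x ; out = rotate(dir)
  out=np.array([d[1],-d[0]]); print('out',out)
# outer side
q2=(P-H)@out; print(np.percentile(q2,[1,5,50,95,99]).round(4))
hd=H+d*.256+out*(np.percentile(q2,98)+.041);hd2=H+d*.256+out*.041
print(hd,hd2)
for i,z in ((0,.192),):
  print(proj(c,[*hd,z]),proj(c,[*hd2,z]))
```

```text
1791
dir [-0.90187272  0.43200185] ang 154.40533030856147
[0.0131 0.1572 0.2851] [0.0016 0.0028 0.0132 0.0224 0.0231]
out [0.43200185 0.90187272]
[-0.0231 -0.0224 -0.0132 -0.0028 -0.0016]
[0.47557285 0.33887018] [0.47643164 0.34066302]
[ 88.19661475 294.82221023] [ 87.23293865 294.37137887]
```

Run:
```python
from h import *
print(rows([.4755,.3395,.114],down(np.radians(55.5))))
```

```text
(array([ 0.   , -0.   ,  0.004]), array([-0.03 ,  0.01 ,  0.405]))
```

>>> arm_command(motion=[[[0, 0, 0, -0.03, 0.01, 0, -0.35], [0, 0, 0, -0.03, 0.01, 0, -0.35], [0, 0, 0, -0.03, 0.01, 0, -0.35], [0, 0, 0, -0.03, 0.01, 0.05, -0.35], [0, 0, 0, -0.03, 0.01, 0.1, -0.35], [0, 0, 0, -0.03, 0.01, 0.17, -0.35], [0, 0, 0, -0.03, 0.01, 0.23, -0.35], [0, 0, 0, -0.03, 0.01, 0.23, -0.35]]], grip_force=5)

```text
time: 74.6
tool_pos: [0.4729, 0.3401, 0.1636]
tool_rot: [-3.137, -0.003, 2.547]
contact_force: [0.6, -0.2, 0.1]
opening: 0.0298
```

>>> arm_command(motion=[[[0, 0, 0, 0, 0, 0.05, -0.35], [0, 0, 0, 0, 0, 0.1, -0.35], [0, 0, 0, 0, 0, 0.165, -0.35], [0, 0, 0, 0, 0, 0.165, -0.35], [0, 0, 0, 0, 0, 0.165, -0.6], [0, 0, 0, 0, 0, 0.165, -0.8], [0, 0, 0, 0, 0, 0.165, -0.8]]], grip_force=5)

```text
time: 75.3
tool_pos: [0.4748, 0.3413, 0.1181]
tool_rot: [3.14, 0.0, 2.547]
contact_force: [0.3, -1.5, 2.9]
opening: 0.0118
```

Run:
```python
from h import *
arcrot(np.arange(.1,.75,.1))
```

```text
v [-0.215  0.148] 0.2609 tangent -124.6 jaw [0.56 0.83 0.  ] [ 0.3 -1.5  2.9] 0.0117784796138502 [ 0.49  0.51  1.46  0.    1.17 -0.48]
0.1 [-0.     0.    -0.064] [-0.004 -0.087 -0.   ] [0.461 0.319]
0.2 [-0.     0.    -0.127] [-0.016 -0.173 -0.   ] [0.45  0.296]
0.3 [-0.     0.    -0.191] [-0.036 -0.257 -0.   ] [0.441 0.271]
0.4 [-0.     0.    -0.255] [-0.065 -0.339 -0.001] [0.434 0.246]
0.5 [-0.     0.001 -0.318] [-0.103 -0.418 -0.001] [0.43 0.22]
0.6 [-0.     0.001 -0.382] [-0.147 -0.492 -0.001] [0.429 0.194]
0.7 [-0.     0.001 -0.446] [-0.199 -0.562 -0.001] [0.43  0.168]
```

>>> arm_command(motion=[[[0, 0, -0.064, -0.004, -0.087, 0, -0.8], [0, 0, -0.127, -0.016, -0.173, 0, -0.8], [0, 0, -0.191, -0.036, -0.257, 0, -0.8], [0, 0, -0.255, -0.065, -0.339, 0, -0.8], [0, 0, -0.318, -0.103, -0.418, 0, -0.8], [0, 0, -0.382, -0.147, -0.492, 0, -0.8], [0, 0, -0.446, -0.199, -0.562, 0, -0.8], [0, 0, -0.446, -0.199, -0.562, 0, -0.8]]])

```text
time: 76.1
tool_pos: [0.4298, 0.1657, 0.1176]
tool_rot: [-3.141, 0.001, -3.036]
contact_force: [-0.8, -0.6, 0.5]
opening: 0.0094
```

Run:
```python
from h import *
arcrot(np.arange(.1,.75,.1))
```

```text
v [-0.26  -0.027] 0.2612 tangent -84.0 jaw [-0.11  0.99 -0.  ] [-0.8 -0.6  0.5] 0.009442299224495479 [ 0.2   0.3   1.8  -0.    1.04 -1.47]
0.1 [-0.    -0.    -0.064] [-0.004 -0.087  0.   ] [0.434 0.14 ]
0.2 [-0.    -0.    -0.127] [-0.017 -0.173  0.   ] [0.44  0.115]
0.3 [-0.    -0.    -0.191] [-0.039 -0.257  0.   ] [0.45 0.09]
0.4 [-0.    -0.    -0.255] [-0.068 -0.339  0.   ] [0.461 0.067]
0.5 [-0.    -0.    -0.318] [-0.106 -0.418  0.   ] [0.475 0.045]
0.6 [-0.    -0.    -0.382] [-0.152 -0.492  0.   ] [0.491 0.024]
0.7 [-0.    -0.    -0.446] [-0.204 -0.561  0.   ] [0.509 0.005]
```

Run:
```python
from h import *
c=cam('top');save(c,'d5.png',(60,150,380,450),2)
W=cloud(c)
m=(abs(W[...,2]-.184)<.004)&(W[...,0]<.69)&(W[...,0]>.38)&(W[...,1]>.1)&(W[...,1]<.5)
P=W[m][:,:2];print(len(P),P.min(0),P.max(0))
```

```text
1290 [0.40713804 0.10095256] [0.68982679 0.19522277]
```

View pics/d5.png

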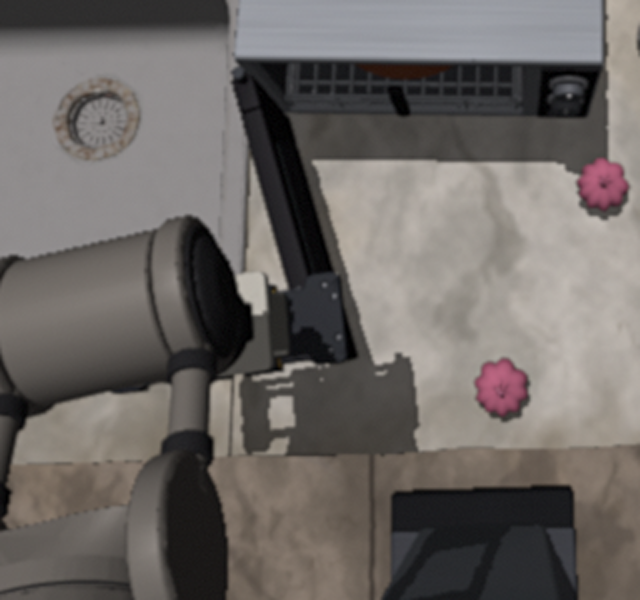

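```bash
cat > door.py <<'E'
from h import *
def door(c):
    W=cloud(c);H=oven([-.135,.177,0])[:2]
    m=(abs(W[...,2]-.184)<.003)&(np.hypot(W[...,0]-H[0],W[...,1]-H[1])<.2)&(W[...,0]<.675)
    P=W[m][:,:2];mu=np.median(P,0)
    vx,vy,x0,y0=cv2.fitLine(P.astype(np.float32),cv2.DIST_HUBER,0,.01,.01).ravel();d=np.array([vx,vy]);d*=np.sign(d@(mu-H));out=np.array([d[1],-d[0]])
    print(len(P),'door angle',np.degrees(np.arctan2(d[1],d[0]))+90-np.degrees(YAW),'handle',H+d*.256+out*.041,'off',np.percentile((P-H)@out,[2,50,98]).round(4))
if __name__=='__main__': door(cam('top')); print(robot.observe()['tool_pos'],robot.observe()['opening'])
E
python3 door.py
```

```text
1067 door angle -70.6597270312863 handle [0.43265186 0.15852231] off [-0.0133 -0.003   0.0074]
[0.42985613 0.16770861 0.1174888 ] 0.0095139307191957
```

Run:
```python
from h import *
c=cam('side');o=robot.observe();T=np.array(o['tool_pos'])
mark(c,'d6.png',[(T+[0,0,.056],(0,0,255)),([.4355,.150,.192],(0,255,0))],(120,150,420,400),2.6)
c=cam('top')
mark(c,'d7.png',[(T+[0,0,.056],(0,0,255)),([.4355,.150,.192],(0,255,0))],(140,220,300,360),4.5)
```

```text
(no output)
```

View pics/d6.png

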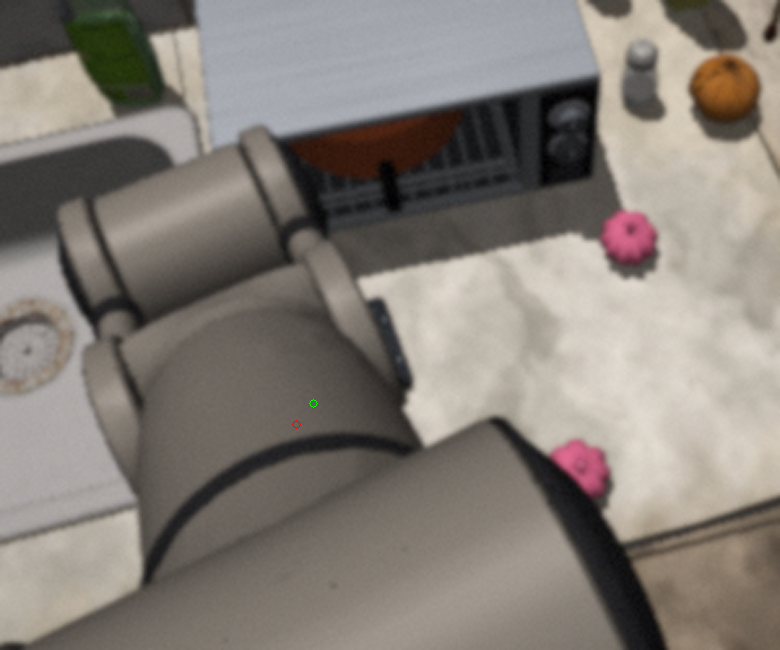

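View pics/d7.png

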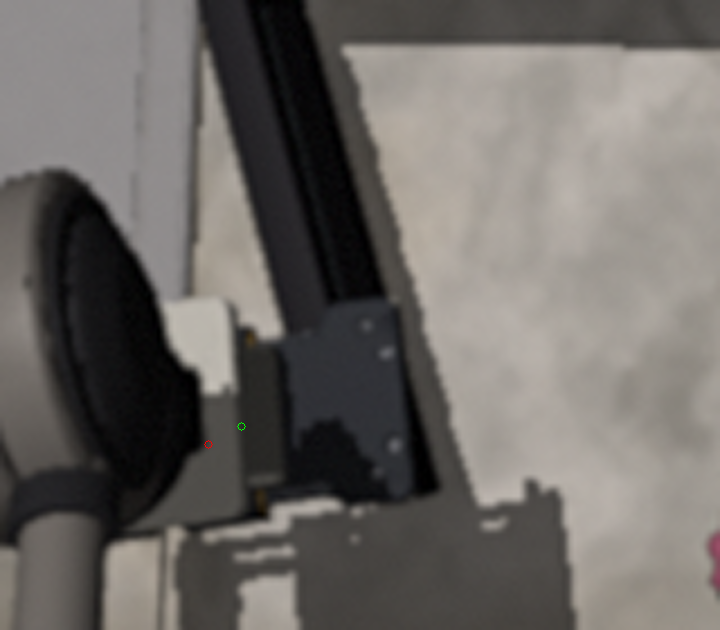

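>>> arm_command(motion=[[[0, 0, -0.032, -0.001, -0.044, 0, -0.8], [0, 0, -0.064, -0.004, -0.087, 0, -0.8], [0, 0, -0.096, -0.01, -0.13, 0, -0.8], [0, 0, -0.127, -0.017, -0.173, 0, -0.8], [0, 0, -0.16, -0.027, -0.215, 0, -0.8], [0, 0, -0.191, -0.039, -0.257, 0, -0.8], [0, 0, -0.191, -0.039, -0.257, 0, -0.8]]])

```text
time: 77.0
tool_pos: [0.4496, 0.0924, 0.1167]
tool_rot: [3.141, -0.0, -2.736]
contact_force: [-0.3, 1.5, 0.2]
opening: 0.0092
```

```bash
python3 door.py
python3 - <<'E'
from h import *
c=cam('top');save(c,'d8.png',(100,150,400,400),2.5)
arcrot(np.arange(.05,.45,.05))
E
```

```text
792 door angle -49.48066514163786 handle [0.46249722 0.06802659] off [-0.0054  0.0056  0.0178]
[0.44917338 0.09286112 0.11664055] 0.009004855379629986
v [-0.241 -0.1  ] 0.2605 tangent -67.4 jaw [-0.39  0.92  0.  ] [1.1 0.8 0.5] 0.00896552684505906 [ 0.04  0.3   1.81  0.    1.04 -1.94]
0.05 [ 0.     0.    -0.032] [-0.001 -0.043 -0.   ] [0.454 0.081]
0.1 [ 0.     0.    -0.064] [-0.003 -0.087 -0.   ] [0.46 0.07]
0.15 [ 0.     0.    -0.095] [-0.008 -0.13  -0.   ] [0.467 0.058]
0.2 [ 0.     0.    -0.127] [-0.015 -0.173 -0.   ] [0.474 0.047]
0.25 [ 0.     0.    -0.159] [-0.025 -0.215 -0.   ] [0.481 0.037]
0.3 [ 0.     0.    -0.191] [-0.036 -0.257 -0.   ] [0.489 0.027]
0.35 [ 0.     0.    -0.223] [-0.049 -0.298 -0.   ] [0.498 0.017]
0.4 [ 0.     0.    -0.255] [-0.065 -0.339 -0.   ] [0.507 0.007]
```

View pics/d8.png

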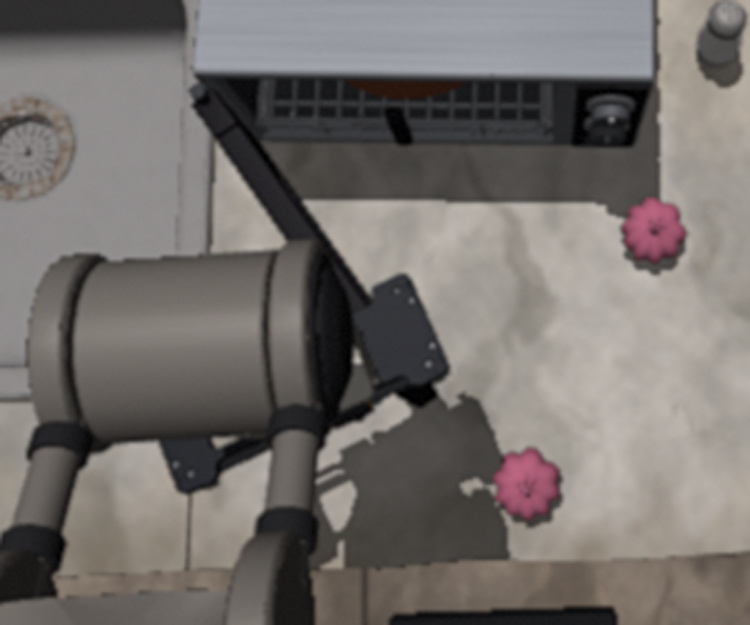

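>>> arm_command(motion=[[[0, 0, -0.032, -0.001, -0.043, 0, -0.8], [0, 0, -0.064, -0.003, -0.087, 0, -0.8], [0, 0, -0.095, -0.008, -0.13, 0, -0.8], [0, 0, -0.127, -0.015, -0.173, 0, -0.8], [0, 0, -0.159, -0.025, -0.215, 0, -0.8], [0, 0, -0.191, -0.036, -0.257, 0, -0.8], [0, 0, -0.223, -0.049, -0.298, 0, -0.8], [0, 0, -0.223, -0.049, -0.298, 0, -0.8]]])

```text
time: 77.9
tool_pos: [0.4987, 0.0163, 0.1166]
tool_rot: [3.141, 0.0, -2.386]
contact_force: [2.0, -0.4, -0.1]
opening: 0.0091
```

```bash
python3 door.py
python3 - <<'E'
from h import *
c=cam('top');save(c,'d9.png',(140,130,440,380),2.5)
arcrot(np.arange(.05,.45,.05))
E
```

```text
268 door angle -19.927068645055826 handle [ 0.55373221 -0.02771661] off [0.0052 0.0151 0.0257]
[0.49804115 0.01678554 0.11654242] 0.00901358607237043
v [-0.192 -0.176] 0.2604 tangent -47.5 jaw [-0.68  0.73  0.  ] [ 1.1  0.6 -0.2] 0.009356709619930202 [-0.12  0.37  1.7   0.    1.07 -2.45]
0.05 [-0.     0.    -0.032] [-0.001 -0.043 -0.   ] [0.507 0.008]
0.1 [-0.     0.    -0.064] [-0.003 -0.087 -0.   ] [ 0.516 -0.001]
0.15 [-0.     0.    -0.095] [-0.008 -0.13  -0.   ] [ 0.526 -0.01 ]
0.2 [-0.     0.    -0.127] [-0.015 -0.173 -0.   ] [ 0.537 -0.018]
0.25 [-0.     0.    -0.159] [-0.024 -0.215 -0.   ] [ 0.547 -0.025]
0.3 [-0.     0.    -0.191] [-0.036 -0.257 -0.   ] [ 0.558 -0.032]
0.35 [-0.     0.    -0.223] [-0.049 -0.298 -0.   ] [ 0.57  -0.038]
0.4 [-0.     0.    -0.255] [-0.064 -0.339 -0.   ] [ 0.581 -0.044]
```

View pics/d9.png

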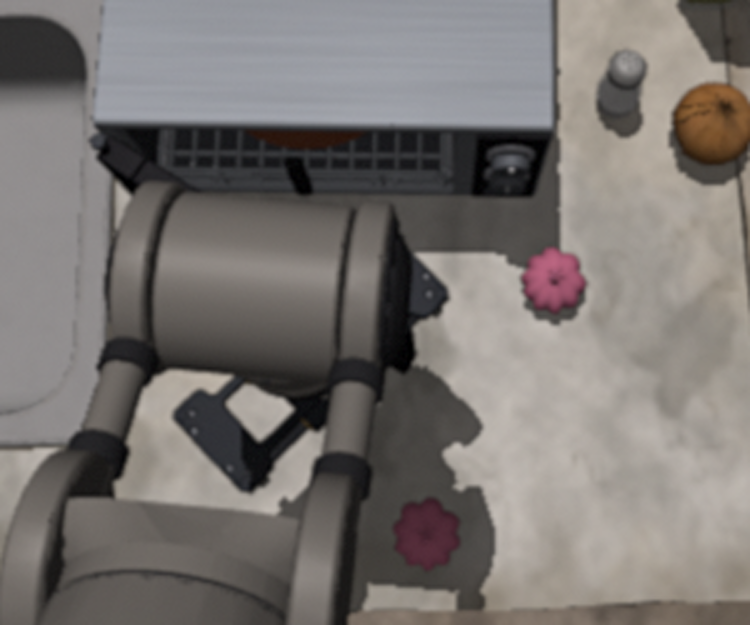

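>>> arm_command(motion=[[[0, 0, -0.032, -0.001, -0.043, 0, -0.8], [0, 0, -0.064, -0.003, -0.087, 0, -0.8], [0, 0, -0.095, -0.008, -0.13, 0, -0.8], [0, 0, -0.127, -0.015, -0.173, 0, -0.8], [0, 0, -0.159, -0.024, -0.215, 0, -0.8], [0, 0, -0.191, -0.036, -0.257, 0, -0.8], [0, 0, -0.223, -0.049, -0.298, 0, -0.8], [0, 0, -0.223, -0.049, -0.298, 0, -0.8]]])

```text
time: 78.8
tool_pos: [0.5709, -0.0376, 0.1165]
tool_rot: [3.141, 0.001, -2.035]
contact_force: [1.8, 3.4, 1.6]
opening: 0.009
```

Run:
```python
from h import *
c=cam('top');save(c,'d10.png',(140,130,440,380),2.5)
c=cam('side');save(c,'d11.png',(140,130,440,380),2.5)
arcrot(np.arange(.05,.35,.05))
```

```text
v [-0.12 -0.23] 0.2596 tangent -27.5 jaw [-0.89  0.45  0.  ] [3.  5.2 0.4] 0.009045056306185602 [-0.2   0.49  1.5   0.    1.15 -2.88]
0.05 [-0.     0.    -0.032] [-0.    -0.043 -0.   ] [ 0.581 -0.043]
0.1 [-0.     0.    -0.064] [-0.003 -0.086 -0.   ] [ 0.593 -0.048]
0.15 [-0.     0.    -0.095] [-0.008 -0.129 -0.   ] [ 0.606 -0.053]
0.2 [-0.     0.    -0.127] [-0.015 -0.172 -0.   ] [ 0.618 -0.056]
0.25 [-0.     0.    -0.159] [-0.024 -0.214 -0.   ] [ 0.63 -0.06]
0.3 [-0.     0.    -0.191] [-0.035 -0.256 -0.   ] [ 0.643 -0.062]
```

View pics/d10.png

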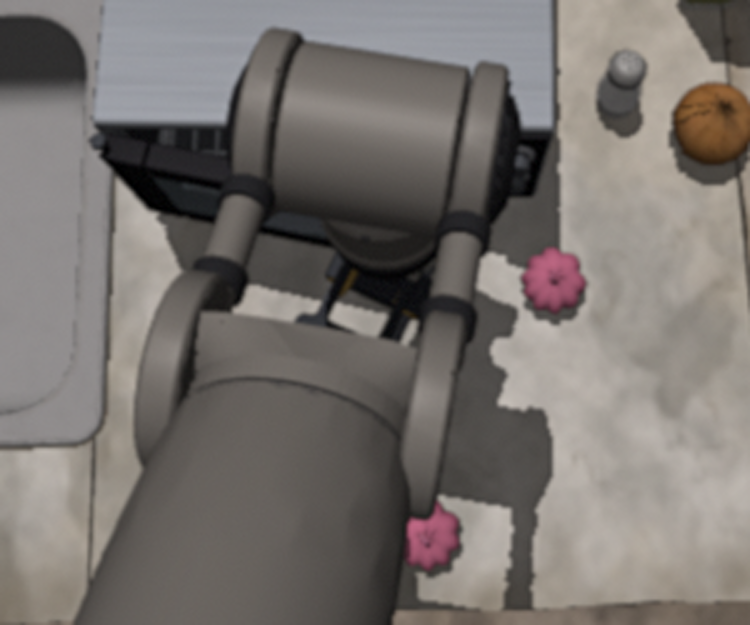

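View pics/d11.png

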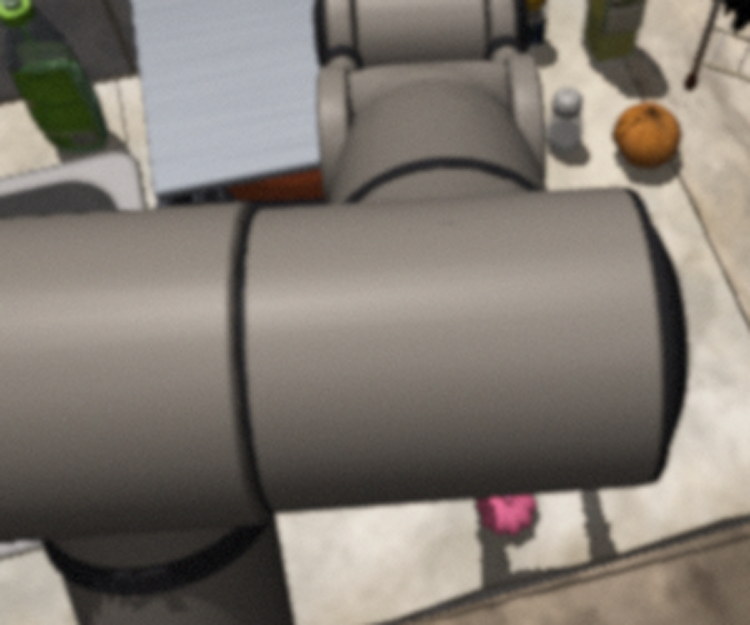

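>>> arm_command(motion=[[[0, 0, -0.02, 0, -0.03, 0, -0.8], [0, 0, -0.04, -0.001, -0.06, 0, -0.8], [0, 0, -0.06, -0.003, -0.086, 0, -0.8], [0, 0, -0.06, -0.005, -0.11, 0, -0.8], [0, 0, -0.06, -0.008, -0.129, 0, -0.8], [0, 0, -0.06, -0.008, -0.129, 0, -0.8]]])

```text
time: 79.5
tool_pos: [0.6057, -0.0511, 0.1165]
tool_rot: [3.14, 0.003, -1.941]
contact_force: [4.2, 8.6, 1.1]
opening: 0.0092
```

Run:
```python
from h import *
c=cam('top');save(c,'d12.png',(140,130,440,380),2.5)
arcrot(np.arange(.03,.2,.03))
```

```text
v [-0.084 -0.244] 0.2582 tangent -19.0 jaw [-0.93  0.36  0.  ] [2.7 8.7 0.1] 0.009172845148922696 [-0.21  0.55  1.39  0.    1.2  -2.98]
0.03 [-0.     0.    -0.019] [-0.001 -0.026 -0.   ] [ 0.613 -0.053]
0.06 [-0.     0.    -0.038] [-0.004 -0.052 -0.   ] [ 0.62  -0.056]
0.09 [-0.     0.    -0.057] [-0.006 -0.077 -0.   ] [ 0.628 -0.058]
0.12 [-0.     0.    -0.076] [-0.01  -0.103 -0.   ] [ 0.635 -0.059]
0.15 [-0.     0.    -0.095] [-0.015 -0.128 -0.   ] [ 0.643 -0.061]
0.18 [-0.     0.    -0.115] [-0.02  -0.153 -0.   ] [ 0.651 -0.062]
```

View pics/d12.png

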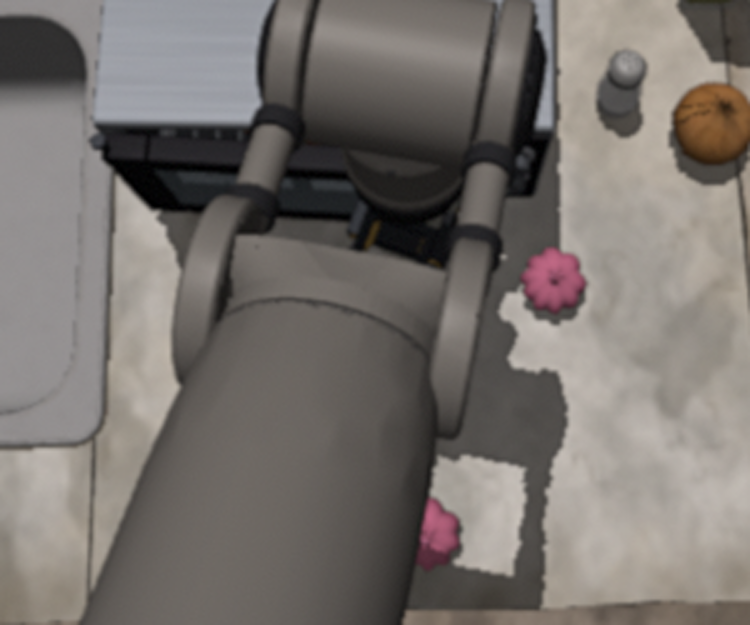

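>>> arm_command(motion=[[[0, 0, 0, -0.01, -0.02, 0, -0.8], [0, 0, 0, -0.015, -0.037, 0, -0.8], [0, 0, 0, -0.015, -0.037, 0, -0.8]]])

```text
time: 79.85
tool_pos: [0.6176, -0.0539, 0.1163]
tool_rot: [3.14, -0.0, -1.941]
contact_force: [0.2, 0.9, 0.5]
opening: 0.0092
```

>>> arm_command(motion=[[[0, 0, 0, -0.01, -0.02, 0, -0.8], [0, 0, 0, -0.015, -0.037, 0, -0.8], [0, 0, 0, -0.015, -0.037, 0, -0.8]]])

```text
time: 80.15
tool_pos: [0.6299, -0.0538, 0.1162]
tool_rot: [3.141, -0.0, -1.941]
contact_force: [-0.5, 0.8, -0.3]
opening: 0.0091
```

Run:
```python
from h import *
c=cam('top');save(c,'d13.png',(160,150,360,270),3.8)
W=cloud(c)
m=(abs(W[...,2]-.184)<.003)&(abs(W[...,0]-.67)<.05)&(W[...,1]>.0)&(W[...,1]<.2)
P=W[m];
for a in np.arange(0,.2,.02):
    q=P[(P[:,1]>=a)&(P[:,1]<a+.02)]
    if len(q)>3: print(a.round(2),np.percentile((q[:,0]),[3,50,97]).round(4),len(q), oven([-.157,a+.01,0])[0].round(4))
```

```text
0.0 [0.659  0.6688 0.6791] 103 0.6601
0.02 [0.6595 0.6692 0.6796] 115 0.661
0.04 [0.6612 0.67   0.679 ] 25 0.6619
0.08 [0.6672 0.6774 0.6867] 66 0.6637
0.1 [0.6632 0.6735 0.6843] 108 0.6646
0.12 [0.6641 0.6739 0.6843] 113 0.6655
0.14 [0.665  0.6747 0.6847] 105 0.6664
0.16 [0.6658 0.6753 0.6851] 113 0.6673
0.18 [0.666  0.6787 0.6903] 26 0.6682
```

View pics/d13.png

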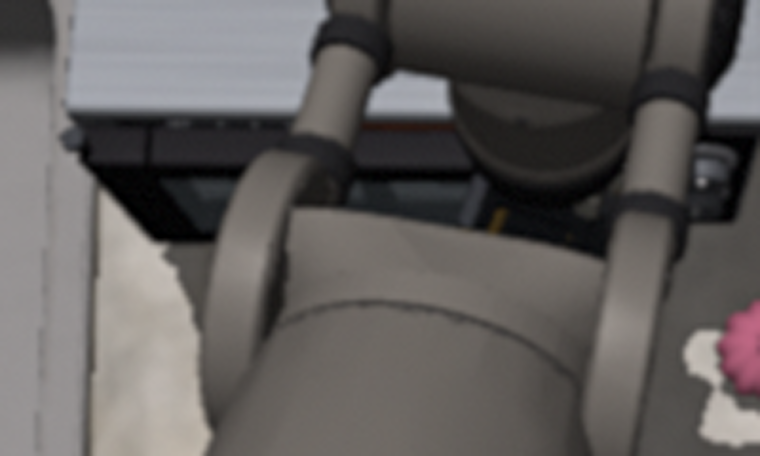

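>>> arm_command(motion=[[[0, 0, 0, -0.004, -0.01, 0, -0.8], [0, 0, 0, -0.008, -0.02, 0, -0.8], [0, 0, 0, -0.008, -0.02, 0, -0.8]]])

```text
time: 80.5
tool_pos: [0.6332, -0.055, 0.1161]
tool_rot: [3.135, -0.004, -1.941]
contact_force: [-12.8, -2.9, 4.4]
opening: 0.003
```

>>> arm_command(motion=[[[0, 0, 0, -0.004, -0.01, 0, -0.8], [0, 0, 0, -0.004, -0.01, 0, -0.8], [0, 0, 0, -0.004, -0.01, 0, -0.8]]])

```text
time: 80.8
tool_pos: [0.6342, -0.0554, 0.1162]
tool_rot: [3.132, -0.006, -1.942]
contact_force: [-19.2, -4.6, 7.7]
opening: 0.0004
```

>>> arm_command(motion=[[[0, 0, 0, 0.006, 0.018, 0, -0.95], [0, 0, 0, 0.01, 0.026, 0, -0.95], [0, 0, 0, 0.01, 0.026, 0, -0.95]]])

```text
time: 81.1
tool_pos: [0.6312, -0.0537, 0.1168]
tool_rot: [-3.141, 0.0, -1.941]
contact_force: [0.2, -0.4, 0.7]
opening: 0.0018
```

Free of contact. Now rise straight up, then back off.

>>> arm_command(motion=[[[0, 0, 0, 0, 0, -0.05, -0.95], [0, 0, 0, 0, 0, -0.12, -0.95], [0, 0, 0, 0, 0, -0.22, -0.95], [0, 0, 0, 0, 0, -0.32, -0.95], [0, 0, 0, 0, 0, -0.42, -0.95], [0, 0, 0, 0, 0, -0.42, -0.95]]])

```text
time: 81.7
tool_pos: [0.6335, -0.0539, 0.2477]
tool_rot: [-3.132, 0.002, -1.941]
contact_force: [-0.2, -0.3, 0.3]
opening: 0.0024
```

Run:
```python
from h import *
o=robot.observe();print(o['tool_pos'],o['qpos'].round(2),o['contact_force'].round(1))
print(rows([.42,.28,.27],down(np.radians(150))))
```

```text
[ 0.63352327 -0.05393088  0.24770653] [-0.21  0.52  1.09  0.    1.53 -2.98] [-0.2 -0.3  0.3]
(array([-0.006,  0.002,  0.098]), array([-0.781,  1.065, -0.083]))
```

>>> arm_command(motion=[[[0, 0, 0.02, -0.1, 0.13, -0.02, -0.95], [0, 0, 0.04, -0.2, 0.26, -0.03, -0.95], [0, 0, 0.06, -0.3, 0.39, -0.04, -0.95], [0, 0, 0.08, -0.4, 0.52, -0.05, -0.95], [0, 0, 0.09, -0.5, 0.66, -0.06, -0.95], [0, 0, 0.098, -0.6, 0.8, -0.07, -0.95], [0, 0, 0.098, -0.68, 0.92, -0.083, -0.95], [0, 0, 0.098, -0.7, 0.98, -0.083, -0.95]]])

```text
time: 82.5
tool_pos: [0.4308, 0.2518, 0.2677]
tool_rot: [3.14, 0.002, -2.091]
contact_force: [-0.5, 0.4, 0.9]
opening: 0.0023
```

Run:
```python
from h import *
o=robot.observe();print(o['time'],o['tool_pos'],o['qpos'].round(2),o['contact_force'].round(1))
c=cam('top');save(c,'e1.png',None,1.2)
c2=cam('side');save(c2,'e2.png',None,1.2)
W=cloud(c)
m=(abs(W[...,2]-.184)<.003)&(abs(W[...,0]-.67)<.05)&(W[...,1]>-.12)&(W[...,1]<.2)
P=W[m];
for a in np.arange(-.12,.2,.02):
    q=P[(P[:,1]>=a)&(P[:,1]<a+.02)]
    if len(q)>3: print(a.round(2),np.percentile((q[:,0]),[3,50,97]).round(4),len(q), oven([-.157,a+.01,0])[0].round(4))
```

```text
82.5 [0.43082113 0.25177404 0.26773933] [ 0.37  0.24  1.45  0.    1.45 -2.25] [-0.5  0.4  0.9]
-0.12 [0.6728 0.6746 0.6784] 22 0.6547
-0.1 [0.6544 0.6654 0.6782] 77 0.6556
-0.08 [0.6548 0.6649 0.6747] 110 0.6565
-0.06 [0.6561 0.6669 0.6804] 115 0.6574
-0.04 [0.6574 0.6672 0.6781] 108 0.6583
-0.02 [0.6581 0.6677 0.6787] 113 0.6592
0.0 [0.6588 0.6685 0.6787] 106 0.6601
0.02 [0.6594 0.6687 0.6796] 110 0.661
0.04 [0.6603 0.6698 0.6797] 103 0.6619
0.06 [0.6613 0.6706 0.6805] 109 0.6628
0.08 [0.6618 0.6729 0.6858] 111 0.6637
0.1 [0.6628 0.6734 0.6844] 112 0.6646
0.12 [0.6642 0.6744 0.6843] 114 0.6655
0.14 [0.6649 0.675  0.685 ] 103 0.6664
0.16 [0.6658 0.6751 0.6856] 109 0.6673
0.18 [0.6663 0.6752 0.6899] 29 0.6682
```

View pics/e1.png

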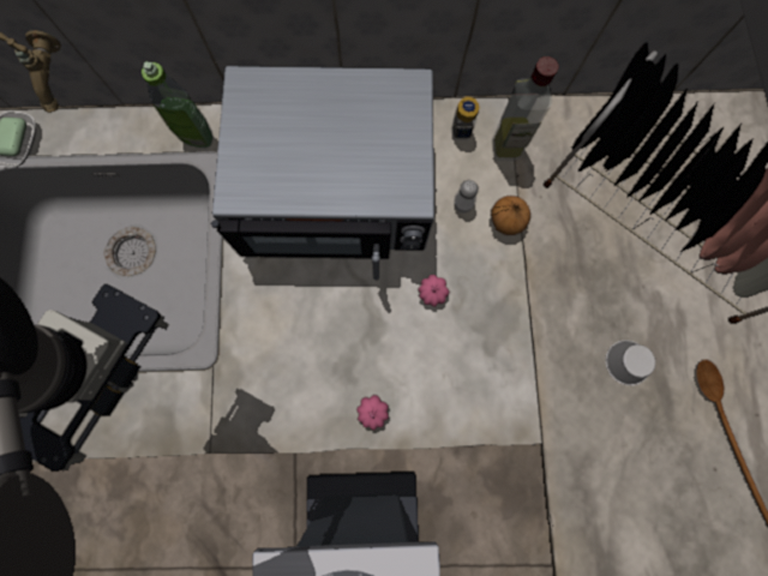

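View pics/e2.png

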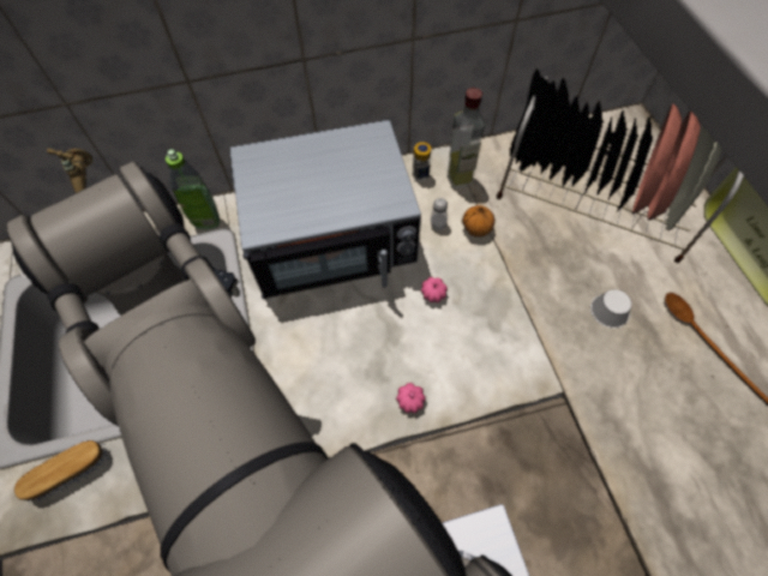

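The top picture shows the door flush from (225,230) to (390,250) and the handle at (376,255). The pink bulbs are at (433,291) and (372,413), with the onion and salt in place, and the gripper is clear of everything. The arm is free, so I'll let it settle and hand in.

>>> arm_command(motion=[[[0, 0, 0, 0, 0, 0, -0.95], [0, 0, 0, 0, 0, 0, -0.95], [0, 0, 0, 0, 0, 0, -0.95]]])

```text
time: 82.9
tool_pos: [0.4336, 0.2476, 0.2672]
tool_rot: [3.141, -0.0, -2.096]
contact_force: [0.7, -0.0, 0.4]
opening: 0.0025
```

Run:
```python
from h import *
o=robot.observe();print(o['time'],o['contact_force'].round(1),abs(o['qvel']).max().round(3))
print(robot.hand_in())
```

```text
82.9 [ 0.7 -0.   0.4] 0.004
the job is handed in; nothing more can be done
None
```

The job is done and handed in at 82.9 s of the 210 s allowed. I opened the door to about 1.9 rad, pulled the rack fully out and set the lid down to one side. I then put all three off-white bulbs upright in the baker, re-seated the lid, pushed the rack home and shut the door.

**Last checks**
- **Lid:** level, and at the same height as at the start (0.1326 m). I measured this before pushing the rack in; with the door shut I could not look at it again.
- **Rack:** resisted at its stop with 25 N, and its pull measured at the same place as at the start.
- **Door:** resisted a push of about 19 N. Its face is parallel to the shut line, with a constant offset of 1–2 mm that is within the calibration.
- **Other things:** the onion, the salt and the pink bulbs look unmoved, and the robot was touching nothing.

**What went wrong or disagreed**
- **Reported TCP:** by the cameras it lies 37 mm beyond the real finger ends. My first handle and rack grasps missed because of this, and I corrected for it afterwards.
- **Third bulb:** a finger pressed on the flange of the set-down lid with about 40 N at the wrist. That is at the 40 N limit, though it was a finger and not the gripper body. The lid slid about 1 cm and stayed flat.
- **Wrist joint:** one wrist joint (qpos[4]) briefly reached its lower limit of 0.28 in one move; the reading never went past it.
- **Closing the door:** the light grip slipped off the handle, so I pushed the door shut with the closed fingers.

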